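Empty the parts washer

ROBOT

A 6-joint arm with a two-finger parallel gripper is mounted at the origin on the work surface. World frame = base frame: x ahead of the robot, y to its left, z up, the work surface at z = 0. Lengths are in m, angles in rad, forces in N, time in s.
With the tool pointing down it reaches from about 0.4 to 0.825 m from the base axis. Payload 7 kg.
Tool frame: the origin (TCP) lies at the very end of the fingers, on their centre line; the grasp point (between the pads) lies 19 mm behind it; z points along the fingers, x is the direction in which the jaws open and shut, and the axes are right-handed (so a half turn about z gives the same grasp; the last joint's range is limited). The gripper opens to 85 mm and grips with 20 to 120 N. Pads are 22 mm wide; open, the fingers measure 114 mm over their backs; the gripper's body (76 mm by 85 mm) begins 54 mm behind the grasp point. The pads swing forward as they close: fully open they stand 13 mm farther back than shut.
Start: joints at [1.412, 0.359, 0.012, 0, -1.224, -0.288], TCP at [0.292, 0.609, 0.209] pointing down, gripper open.
Joint ranges: [-3.07, 3.07], [-1.43, 2.12], [-1.02, 1.25], [-3.03, 1.67], [-3.05, -0], [-3.03, 3.03]. Speed limits (rad/s): [2.39, 2.39, 3.01, 3.14, 3.14, 3.14].

INTERFACE

Orientations are given as a rotation vector (axis times angle).
In Python, from station import bot, cams, order, spotter gives the robot as it stands. The module is installed in compiled form; this text tells all that it offers.
- The arm moves only by the tool carry_out, never from a script. Its argument "plan" is a list of rows, each an object with "xyz": the shift along the tool's x, y, z in m, a list of three; "rotation": the turn, a rotation vector about the tool's x, y, z in degrees, a list of three; "hand": the opening, from 0 (shut) to 1 (fully open). In form: [{"xyz": [tx, ty, tz], "rotation": [rx, ry, rz], "hand": hand}, ...]. A call has 1 to 5 rows; each row shifts and turns the commanded pose from where the row before left it, along the tool's axes as they then stand; what a row does not reach is not made up. A row lasts 1/10 s, in which the tool goes at most 50 mm and 8.59 degrees, less where a joint would pass 70% of its speed; a pose out of reach is approached as far as the arm can. A call is refused whole if a number of a shift passes 0.05 or a number of a turn 8.59, either way. A call with a gripper value outside its range is refused whole. The fingers move at their own pace and stop on an object; "force" is the grip in N (left out, the last holds). Time passes only in rows, so rows that do not move let the fingers close. It gives the time, the measured TCP pose, the force and the opening at its end, in the units of the state.
- bot.get_obs(): the state, without advancing time (a new reading comes with each control period).
- cams.read_camera(name): name is "scene" or "top" or "wrist"; returns a dict with "image" (384x512x3 uint8, red, green, blue), "range_z" (384x512 float32, m along the optical axis (not along the pixel's ray), 0 where there is no reading), "vertical_fov" (degrees; the focal length in pixels is half the picture's height over the tangent of half this angle, whatever the lens; pixels are square), "cx", "cy" (the principal point, pixels), "R" (3x3) and "t" (3): a world point X has camera coordinates R X + t. Camera axes: x right, y down, z forward; pixel columns grow to the right and rows downward; lengths in m; the calibration is good to about 2 mm. A picture is of the moment at which its call begins.
- order.job_done(): hands the job in, once; it reports no verdict.
Trained networks look in a picture, given as the dict that the camera call returned (one of the last four; its "shot" number tells which), for a name from the list of things; names that differ only in an ending like _2 or _b are one class to them, and where a whole thing is asked for, a point or a joint stands for the part that bears it (a point fixed in the world has none). Each returns a list of dicts, best first, with "p" (0 to 1); they miss things now and then, are a little off and sometimes report something else, mostly with a low value. They report only what shows in the picture. A call takes as long as a camera call. They do not tell look-alikes from the thing itself.
- spotter.search_frame(thing, picture): "point" ([column, row] in pixels, amid what is visible of it).
- spotter.masks_of(thing, picture): "pixels" (384x512 bool, what is visible of it) and "point" ([column, row] in pixels, amid what is visible of it).
- spotter.mark_of(thing, picture): "point" ([column, row] in pixels: a listed point, or the origin of a listed thing).
The state is a dict: "t": time; "joint_pos": joint angles; "joint_velocities": joint speeds; "tau": joint torques, N m; "ee_pos": TCP position; "eef_rot": TCP orientation; "ft_force": force on the tool from outside, world axes, zero at the start; "ft_torque": the same for the moment, N m; "grip_width": finger opening in m.
Only numpy, scipy, OpenCV 4.12 (cv2) and the standard library are available. Lean on these libraries where they do the work, as an engineer would, in place of code of your own. Each camera call takes 0.05 s, during which the arm holds its last target. There are 200 camera calls.

TASK

The wash is over and the little parts washer on the bench is drained: empty it. Raise its lid and swing the prop rod up so that the lid rests on it, then fit the loose crank from the rubber mat onto the lift's square shaft and wind it clockwise until the basket is all the way up. Move every part from the basket into the aluminium drip tray, each on the tray's floor, and lay the crank back flat on the rubber mat; leave the lid propped and the basket up, and do not disturb the other things on the bench.

Things in the scene. Friction and masses are not known exactly. Their poses are not given: they have to be found in the camera images.
- washer: Grey steel bench-top parts washer, fixed to the bench. Its frame: origin on the bench, x away from the robot, y towards the lid's hinge (left), z up. Tank walls reach x = +-125 mm and y = -110 mm (right wall), stand 110 mm high and are 6 mm thick; from y = 2 to 125 mm lies a closed pump compartment 106 mm high. On the right stands the lift gearbox, x 18 to 92 mm, y -240 to -110 mm, 110 mm high, with the shaft on top.
- lid (a joint): Angle of the washer's lid, rad: 0 shut, 1.46 fully open (stop). Flat steel lid 250 x 205 x 8 mm, 0.45 kg, hinged along its left (+y of the washer) edge at 110 mm height, free edge on the right. A damper in the hinge: the bar takes about 12 N at 0.25 rad/s, and once let go the lid sinks by itself: about 12 to 15 s from the stop to 1.35 rad, then faster, until it is shut or rests on the prop rod at 1.25 rad.
- lid_hinge (a point): Point on the lid's hinge axis (which lies along the washer's x), 95 mm to +y of the washer's origin and 110 mm high.
- lid_bar (a point): Where to hold the lid: middle of its pull bar, a round steel bar of 12 mm diameter and 90 mm length along the washer's x, in the plane of the lid, 33 mm beyond the lid's free edge and 238 mm from the hinge axis, 60 mm to the robot's side of the lid's middle. 27 mm clear between bar and tank; the round bar turns in a grip.
- lid_slot (a point): Middle of the slot for the rod's tip, on the underside of a lug that stands out from the lid's front edge (towards the robot), 75 mm from the hinge axis; the slot is 36 mm wide along the lid, between a rib 8 mm high on the free-edge side and one 5 mm high on the hinge side.
- rod (a joint): Angle of the prop rod, rad: 0 lying level in its open-topped clip along the front of the tank, 0.46 swung up to its stop, where the slot comes down on its tip. Stiff pivot: stays where it is left. While the rod is swung up the lid must stand above about 1.36 rad to let its tip pass.
- rod_pivot (a point): Pivot of the prop rod, 35 mm in front of the tank's front wall, at its right end, 90 mm above the bench; its axis lies along the washer's x. The rod lies from it towards the washer's +y and its far end swings up.
- rod_grip (a point): Middle of the rubber sleeve (14 mm diameter, 50 mm long) on the prop rod, 90 mm from the pivot: where to hold it, 28 mm clear of the tank. The rod is steel, 10 mm diameter, its tip 202 mm from the pivot.
- shaft (a joint): Turn of the lift's upright square shaft, rad; grows clockwise seen from above. 0 to 25.13 (stop, four turns): the basket rises 22 mm a turn. Turns with about 0.2 N m and stays where it is left. Starts between 0 and 0.75.
- shaft_foot (a point): Foot of the square shaft end on its axis, on the collar, 120 mm above the bench; its x and y are square to the shaft's flats. Shaft 16 x 16 mm, standing 42 mm above this point, the top 8 mm tapered.
- crank: Loose bright steel crank, 0.4 kg, that starts lying flat on the rubber mat, knob up. Origin: centre of the hub's underside. Hub: square block 40 x 40 x 45 mm with an 18.5 mm square hole right through, square to the hub's sides. Arm along +x, 22 mm wide, 12 mm thick, flush with the underside. Seated, the underside rests on the shaft's collar.
- crank_knob (a point): On the axis of the crank's upright handle, 75 mm along x from the hub's axis and 45 mm above the crank's underside. The handle is a black cylinder, 26 mm diameter, from 12 to 72 mm above the underside, and spins freely on its pin.
- basket_floor (a point): Centre of the top of the basket's floor; the basket is a steel tray 224 mm (washer's x) by 98 mm with walls 8 mm above its floor, its centre at washer y = -52 mm. The floor rises from 26 mm to 114 mm above the bench, about level with the tank's rim.
- part_a: Handlebar stem of bare aluminium, 0.16 kg, 80 mm long (its y), 28 mm wide (its x), 40 mm high, upright on its clamps; origin under its middle. One of two to four washed parts that lie side by side across the basket, 58 mm apart (centres), long side along the washer's y, in any order; absent parts read None.
- part_b: Dark disc-brake caliper, 0.2 kg, 80 mm long (its y), 28 mm wide (its x), 40 mm high (the middle 52 mm; the ends are 12 mm high and 18 mm wide); origin under its middle. May be absent.
- part_c: A second handlebar stem like part_a. May be absent.
- part_d: A second caliper like part_b. May be absent.
- drip_tray: Aluminium drip tray fixed on the bench, 240 mm (x) by 190 mm (y), walls 4 mm thick and 16 mm high, floor 4 mm thick; origin under its centre. It and the mat may have changed places.
- mat: Black rubber tool mat fixed on the bench, 240 mm (x) by 190 mm (y), 4 mm thick; origin under its centre. The crank lies in its -y half, a spanner along its +y edge.
- spanner: Bystander: spanner 160 mm long lying along the mat's +y edge.
- lube: Bystander: small white bottle 130 mm high.
- degreaser: Bystander: green bottle 190 mm high.
- flask: Bystander: black flask 220 mm high.
- grease: Bystander: tin 70 mm high.
Not all that is in view belongs to the job. Of the things shaped like the crank, the steel one is meant.

How it is judged:
On the way, in this order (a step that is already met when the one before it is completed fails the run):
1. the lid rests on the prop rod, which is swung up to its stop in the slot (value of joint lid between 1.15 and 1.36 rad and value of joint rod above 0.4 rad and contact force between rod and lid above 0.2 N), for 0.3 s.
2. with the crank seated on the square shaft, the lift is wound half-way (two turns) (distance between crank and shaft_foot below 0.009 m and angle between crank's own z axis and vertical below 0.12 rad and value of joint shaft above 12.4 rad).
3. with the crank seated, the lift is wound to its upper end (distance between crank and shaft_foot below 0.009 m and angle between crank's own z axis and vertical below 0.12 rad and value of joint shaft above 24.5 rad), for 0.2 s.
At the end, for the whole second after the job is handed in: Lid resting on the rod (lid 1.15 to 1.36 rad, rod above 0.4 rad, touching); shaft above 24.3 rad; every part present at rest on the drip tray's floor (origin inside the walls, below 30 mm); crank flat and at rest on the mat, hub and knob both over it (all of step 1 and value of joint shaft above 24.3 rad and x of part_a in the frame of drip_tray between -0.113 and 0.113 m and y of part_a in the frame of drip_tray between -0.088 and 0.088 m and z of part_a in the frame of drip_tray between -0.005 and 0.03 m and linear speed of each of part_a, part_b, part_c, part_d, crank below 0.02 m/s and x of part_b in the frame of drip_tray between -0.113 and 0.113 m and y of part_b in the frame of drip_tray between -0.088 and 0.088 m and z of part_b in the frame of drip_tray between -0.005 and 0.03 m and x of part_c in the frame of drip_tray between -0.113 and 0.113 m and y of part_c in the frame of drip_tray between -0.088 and 0.088 m and z of part_c in the frame of drip_tray between -0.005 and 0.03 m and x of part_d in the frame of drip_tray between -0.113 and 0.113 m and y of part_d in the frame of drip_tray between -0.088 and 0.088 m and z of part_d in the frame of drip_tray between -0.005 and 0.03 m and x of crank in the frame of mat between -0.118 and 0.118 m and y of crank in the frame of mat between -0.093 and 0.093 m and z of crank in the frame of mat between -0.005 and 0.012 m and x of crank_knob in the frame of mat between -0.122 and 0.122 m and y of crank_knob in the frame of mat between -0.097 and 0.097 m and z of crank_knob in the frame of mat between -0.005 and 0.06 m and angle between crank's own z axis and vertical below 0.12 rad).
It fails at once if a bystander is pushed more than 5 cm or knocked over (distance of any of spanner, lube, degreaser, flask, grease from where it was at the start of the episode above 0.05 m or angle between any of lube, degreaser, flask, grease's own z axis and vertical above 0.7 rad).
Of part_a, part_b, part_c, part_d only 2 to 4 are there at a start; the rules pass over those that are not, and their reading is None.
At some moment in a run one of crank may be knocked a few centimetres aside while the robot is not near it.
Once in a run the grip may slacken for a moment while it holds something.
It also fails if it takes over 210 s, if anything falls off the work surface, if the arm or the gripper's body presses on something with over 40 N, if the wrist force passes 120 N, or if a joint passes its speed limit or range.

## Working session

There is one attempt and no reset: what is moved stays moved. The work goes in short steps, Python scripts to look and compute and a tool call to move; the robot and the scene stay as the last step left them, time stands still between calls to the robot, and variables do not carry over. Pictures are saved under pics/ and viewed, about 12 in all and at most 16, crops included, and the job is handed in when it is done.

Besides the shell and the picture viewer there is one more tool, called in YAML: its name, and indented under it one key for each argument. carry_out: Moves the arm, as the interface text tells. Its arguments: {"type":"object","properties":{"plan":{"type":"array","items":{"type":"object","properties":{"xyz":{"type":"array","items":{"type":"number"}},"rotation":{"type":"array","items":{"type":"number"}},"hand":{"type":"number"}}}},"force":{"type":"number"}},"required":["plan"]}

```bash
mkdir -p pics
cat > h.py <<'E'
import numpy as np, cv2
from scipy.spatial.transform import Rotation as Ro
from station import bot, cams, order, spotter
def shot(n,save=None):
    p=cams.read_camera(n)
    if save: cv2.imwrite(f'pics/{save}.png',p['image'][...,::-1])
    return p
def f_of(p): return p['image'].shape[0]/2/np.tan(np.radians(p['vertical_fov'])/2)
def ray(p,uv):
    f=f_of(p); d=np.array([(uv[0]-p['cx'])/f,(uv[1]-p['cy'])/f,1.])
    R=np.array(p['R']);t=np.array(p['t']); return -R.T@t, R.T@d
def at_z(p,uv,z):
    o,d=ray(p,uv); return o+d*(z-o[2])/d[2]
def at_depth(p,uv):
    u,v=int(round(uv[0])),int(round(uv[1])); a=p['range_z'][max(v-2,0):v+3,max(u-2,0):u+3]; a=a[a>0]
    if a.size==0: return None
    o,d=ray(p,uv); return o+d*np.median(a)
def cloud(p,mask=None):
    f=f_of(p); v,u=np.nonzero((p['range_z']>0)&(mask if mask is not None else True)); z=p['range_z'][v,u]
    C=np.stack([(u-p['cx'])/f*z,(v-p['cy'])/f*z,z],1); return (C-np.array(p['t']))@np.array(p['R'])
def pix(p,X):
    c=np.array(p['R'])@np.asarray(X,float)+np.array(p['t']); return c[:2]/c[2]*f_of(p)+[p['cx'],p['cy']]
def st():
    o=bot.get_obs(); R=Ro.from_rotvec(o['eef_rot']).as_matrix()
    print('t',round(o['t'],2),'tcp',np.round(o['ee_pos'],4),'rv',np.round(o['eef_rot'],3),'w',round(float(o['grip_width']),4),'F',np.round(o['ft_force'],1),'q',np.round(o['joint_pos'],2)); return o,R
E
cat > a.py <<'E'
from h import *
np.set_printoptions(precision=4,suppress=True)
o,R=st(); print(R)
for n in ['scene','top']:
    p=shot(n,n+'0'); print(n,'cam at',ray(p,(256,192)))
    for th in ['washer','lid_bar','lid_hinge','lid_slot','rod_pivot','rod_grip','shaft_foot','crank','crank_knob','part_a','part_b','drip_tray','mat','spanner','lube','degreaser','flask','grease','basket_floor']:
        r=spotter.mark_of(th,p)[:4]
        print(th,[(round(x['p'],2),np.round(x['point'],1).tolist(),at_depth(p,x['point'])) for x in r if x['p']>.2])
E
python3 a.py
```

```text
t 0.0 tcp [0.2914 0.6083 0.2077] rv [ 1.673 -2.657  0.002] w 0.0854 F [ 0.4 -0.1 -0.5] q [ 1.41  0.36  0.01 -0.   -1.22 -0.29]
[[-0.4322 -0.9018 -0.0006]
 [-0.9018  0.4322 -0.0015]
 [ 0.0016 -0.0002 -1.    ]]
scene cam at (array([ 0.9351, -0.6124,  1.0679]), array([-0.3166,  0.5308, -0.7862]))
washer [(0.85, [285.2, 171.1], array([0.5952, 0.167 , 0.1171])), (0.27, [321.6, 136.5], array([0.6119, 0.4822, 0.0424]))]
lid_bar [(0.61, [253.4, 171.7], array([0.4643, 0.1585, 0.0478]))]
lid_hinge [(0.95, [298.8, 138.0], array([0.5617, 0.3476, 0.1189]))]
lid_slot [(0.96, [255.0, 136.6], array([0.4079, 0.2676, 0.1191]))]
rod_pivot [(0.4, [239.2, 161.4], array([0.4099, 0.144 , 0.0908]))]
rod_grip [(0.39, [249.0, 143.2], array([0.3422, 0.3254, 0.0035]))]
shaft_foot [(0.62, [274.6, 192.4], array([0.6123, 0.0539, 0.1265])), (0.55, [239.1, 163.3], array([0.369 , 0.2013, 0.0046]))]
crank [(0.95, [206.1, 251.3], array([ 0.5062, -0.2198,  0.0434])), (0.78, [215.8, 194.9], array([0.387 , 0.0063, 0.0191])), (0.7, [174.5, 219.4], array([ 0.3362, -0.1731,  0.0449])), (0.7, [128.1, 259.8], array([ 0.3015, -
[... 1752 characters left out ...]
 0.0715])), (0.94, [372.7, 305.5], array([ 0.2295, -0.3   ,  0.0724])), (0.76, [339.4, 293.2], array([ 0.2555, -0.2049,  0.0731])), (0.75, [260.7, 271.6], array([0.297 , 0.0219, 0.0703]))]
part_a []
part_b []
drip_tray [(0.63, [402.5, 225.7], array([ 0.4726, -0.3977,  0.0051]))]
mat [(0.57, [326.5, 206.7], array([ 0.5121, -0.1636,  0.0049])), (0.52, [304.9, 207.1], array([ 0.5041, -0.0968,  0.0118]))]
spanner []
lube [(0.52, [374.6, 141.0], array([ 0.7203, -0.2937,  0.0498]))]
degreaser [(0.57, [298.3, 119.5], array([ 0.751 , -0.0531,  0.1027]))]
flask [(0.57, [113.2, 161.2], array([0.5844, 0.4887, 0.0762]))]
grease [(0.89, [338.0, 128.6], array([ 0.7436, -0.177 ,  0.0706]))]
basket_floor []
```

```bash
python3 -c "
import cv2
a=cv2.imread('pics/scene0.png')[90:330,90:370];b=cv2.imread('pics/top0.png')[90:330,90:430]
a=cv2.resize(a,None,fx=2,fy=2,interpolation=3)[:,:];b=cv2.resize(b,None,fx=2,fy=2,interpolation=3)
cv2.imwrite('pics/s1.png',cv2.resize(a,(700,600)));cv2.imwrite('pics/t1.png',b)"
```

```text
(no output)
```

View pics/s1.png

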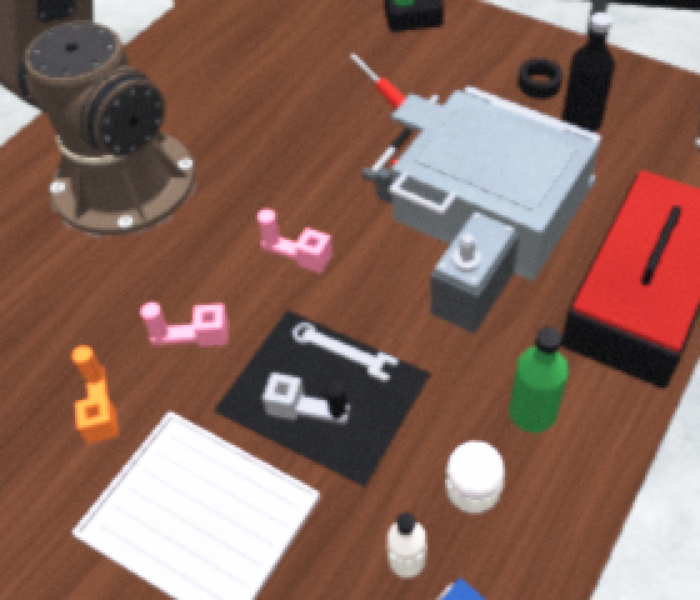

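View pics/t1.png

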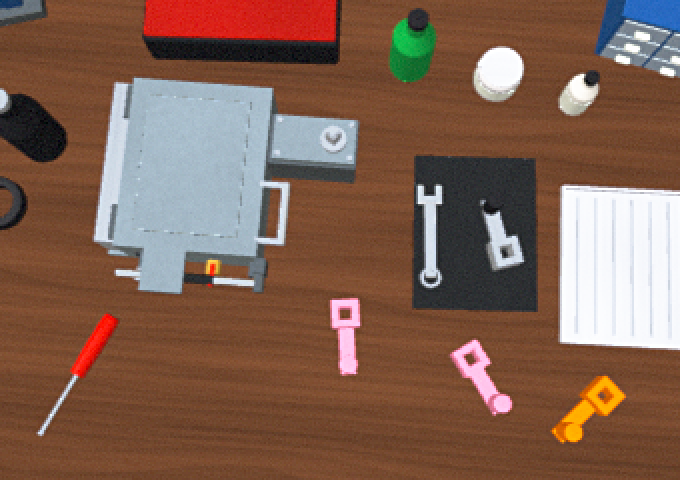

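```bash
cat > b.py <<'E'
from h import *
from scipy.optimize import minimize
np.set_printoptions(precision=4,suppress=True)
P={n:shot(n) for n in ['top','scene']}
C={n:cloud(P[n]) for n in P}
for n in P: print(n,'table z med',np.median(C[n][(abs(C[n][:,2])<.01)][:,2]))
def grid(c,zr,xr,yr,s=.002):
    m=(c[:,2]>zr[0])&(c[:,2]<zr[1])&(c[:,0]>xr[0])&(c[:,0]<xr[1])&(c[:,1]>yr[0])&(c[:,1]<yr[1]); return c[m]
def rect(c): return cv2.minAreaRect((c[:,:2]*1000).astype(np.float32))
def fit(c,rects,x0,res=.003):
    # maximise coverage: points inside + penalise empty area
    ij=np.unique(np.round(c[:,:2]/res).astype(int),axis=0)*res
    area=sum((r[1]-r[0])*(r[3]-r[2]) for r in rects)/res**2
    def cost(v):
        cs,sn=np.cos(v[2]),np.sin(v[2]); d=ij-v[:2]; x=d@[cs,sn]; y=d@[-sn,cs]; s=0
        k=.0015
        for a,b,e,f in rects:
            sg=lambda q:1/(1+np.exp(-np.clip(q/k,-50,50)))
            s=s+sg(x-a)*sg(b-x)*sg(y-e)*sg(f-y)
        return -s.sum()/area
    best=min((minimize(cost,[x0[0]+dx,x0[1]+dy,x0[2]+dt],method='Nelder-Mead',options=dict(xatol=1e-5,fatol=1e-7,maxiter=600)) for dx in(-.01,.01) for dy in(-.01,.01) for dt in(-.05,.05)),key=lambda r:r.fun)
    return best.x,best.fun
for n in P:
    c=grid(C[n],(.100,.135),(.3,.8),(-.0,.5)); print(n,len(c),'lid z',np.median(c[:,2]))
    print('washer',fit(c,[(-.125,.125,-.110,.095),(.018,.092,-.24,-.110)],(.555,.26,.0)))
    for nm,(cx,cy),zr in [('mat',(.51,-.16),(.0025,.0065)),('tray',(.48,-.40),(.0025,.03))]:
        g=grid(C[n],zr,(cx-.16,cx+.16),(cy-.13,cy+.13)); 
        print(nm,fit(g,[(-.12,.12,-.095,.095)],(cx,cy,0)))
    g=grid(C[n],(.0135,.03),(.32,.64),(-.53,-.27)); print('tray wall pts',len(g),rect(g) if len(g)>5 else '')
    h=grid(C[n],(.042,.055),(.42,.56),(-.28,-.14)); k=grid(C[n],(.066,.08),(.45,.63),(-.27,-.12))
    print('hub',h.mean(0),rect(h),'knob',k.mean(0) if len(k) else 0,len(k))
    for th,z in [('lid_bar',.112),('rod_pivot',.09),('rod_grip',.09),('lid_slot',.106),('shaft_foot',.12),('lid_hinge',.11),('crank',.004),('crank_knob',.049)]:
        r=spotter.mark_of(th,P[n]); print(th,[(round(x['p'],2),at_z(P[n],x['point'],z)[:2]) for x in r[:3] if x['p']>.3])
E
python3 b.py
```

```text
top table z med 0.0008516618627729392
scene table z med 0.0011538940636267652
top 9391 lid z 0.11838769611158698
washer (array([0.5576, 0.267 , 0.0103]), np.float64(-0.8181134125726036))
mat (array([ 0.5148, -0.1666,  0.0596]), np.float64(-0.3637047511152998))
tray (array([ 0.4793, -0.3925,  0.0243]), np.float64(-0.6519985950173111))
tray wall pts 407 ((480.5225830078125, -393.1485290527344), (240.64071655273438, 191.96127319335938), 1.681322693824768)
hub [ 0.4854 -0.2067  0.0491] ((512.9083862304688, -199.56893920898438), (103.41934967041016, 41.60507583618164), 17.334482192993164) knob [ 0.5521 -0.1852  0.075 ] 49
lid_bar [(0.68, array([0.4996, 0.1221]))]
rod_pivot [(0.73, array([0.411 , 0.1467])), (0.41, array([ 0.5038, -0.1493]))]
rod_grip [(0.45, array([0.3937, 0.2371]))]
lid_slot [(0.76, array([0.4057, 0.2934])), (0.59, array([ 0.4994, -0.1543])), (0.32, array([0.5031, 0.1155]))]
shaft_foot [(0.44, array([0.6172, 0.0621]))]
lid_hinge [(0.78, array([0.5602, 0.3701]))]
crank [(0.85, array([ 0.3256, -0.1655])), (0.8, array([ 0.4873, -0.1982])), (0.77, array([ 0.2907, -0.3683]))]

[... 417 characters left out ...]
2.5451354980469), (242.15052795410156, 191.2410430908203), 1.5878098011016846)
hub [ 0.4889 -0.2084  0.0489] ((509.1739196777344, -198.63279724121094), (92.05377197265625, 41.973575592041016), 23.360698699951172) knob [ 0.5575 -0.1869  0.0761] 49
lid_bar [(0.75, array([0.4911, 0.1226]))]
rod_pivot [(0.65, array([0.3957, 0.1549]))]
rod_grip [(0.44, array([0.3955, 0.2635]))]
lid_slot []
shaft_foot [(0.51, array([0.6135, 0.0698]))]
lid_hinge [(0.69, array([0.5564, 0.3522]))]
crank [(0.93, array([ 0.3317, -0.1665])), (0.79, array([0.3667, 0.0291])), (0.69, array([ 0.2854, -0.3658]))]
crank_knob [(0.94, array([ 0.253 , -0.1916])), (0.8, array([0.3089, 0.0057])), (0.72, array([ 0.5524, -0.1838]))]
```

```bash
cat > plan.py <<'E'
import json,sys,os
from h import *
def Rt(yaw,tx=0,ty=0): # degrees; tool-x yaw in world, then tilt about tool x, tool y
    return (Ro.from_euler('z',yaw,degrees=True)*Ro.from_euler('x',180,degrees=True)*Ro.from_euler('x',tx,degrees=True)*Ro.from_euler('y',ty,degrees=True))
class Plan:
    def __init__(s,sync=False,quiet=False):
        o=bot.get_obs(); m=np.array(o['ee_pos']); mr=Ro.from_rotvec(o['eef_rot'])
        if os.path.exists('cmd.json') and not sync:
            d=json.load(open('cmd.json')); s.p=np.array(d['p']); s.r=Ro.from_rotvec(d['r'])
        else: s.p,s.r=m,mr
        print('t',round(o['t'],2),'meas',np.round(m,4),'cmd',np.round(s.p,4),'angerr',round(np.degrees((s.r.inv()*mr).magnitude()),2),'w',round(float(o['grip_width']),4),'F',np.round(o['ft_force'],1),'T',np.round(o['ft_torque'],2),'q6',round(o['joint_pos'][5],2))
        s.rows=[]
    def row(s,p,r,h):
        d=np.round(s.r.inv().apply(np.asarray(p)-s.p),3); w=np.round(np.degrees((s.r.inv()*r).as_rotvec()),1)+0.
        s.rows.append(dict(xyz=(d+0.).tolist(),rotation=w.tolist(),hand=h)); s.p=s.p+s.r.apply(d); s.r=s.r*Ro.from_rotvec(np.radians(w))
    def to(s,p,r=None,h=1,n=None,step=.049):
        p=np.asarray(p,float); r=r if r is not None else s.r; rv=(s.r.inv()*r).as_rotvec()
        k=n or max(1,int(np.ceil(np.linalg.norm(p-s.p)/step)),int(np.ceil(np.degrees(np.abs(rv).max())/8.55)))
        p0,r0=s.p.copy(),s.r
        for i in range(1,k+1): s.row(p0+(p-p0)*i/k, r0*Ro.from_rotvec(rv*i/k), h)
        return s
    def out(s):
        for i in range(0,len(s.rows),5): print(json.dumps(s.rows[i:i+5]).replace(' ',''))
        json.dump(dict(p=s.p.tolist(),r=s.r.as_rotvec().tolist()),open('cmd.json','w')); print('end cmd',np.round(s.p,4))
# washer frame
W0=np.array([.5585,.266]); WY=np.radians(.5)
def W(x,y,z):
    c,s_=np.cos(WY),np.sin(WY); return np.array([W0[0]+c*x-s_*y, W0[1]+s_*x+c*y, z])
E
python3 - <<'E'
from plan import *
print(W(-.06,-.143,.112),W(-.160,-.110,.09))
s=Plan(); s.p=np.array([.292,.609,.209])
s.to([.31,.57,.28]); b=W(-.06,-.143,.25); s.to(b-[.0,.01,0],Rt(-89.5)); s.out()
E
```

```text
[0.49975018 0.12248185 0.112     ] [0.39946601 0.15460794 0.09      ]
t 2.9 meas [0.2917 0.6087 0.2086] cmd [0.2917 0.6087 0.2086] angerr 0.0 w 0.0855 F [-0.8  0.2 -0.2] T [ 0.02 -0.   -0.  ] q6 -0.29
[{"xyz":[0.014,-0.017,-0.036],"rotation":[0.0,0.0,0.0],"hand":1},{"xyz":[0.013,-0.016,-0.035],"rotation":[0.0,0.0,0.0],"hand":1},{"xyz":[0.03,-0.034,0.003],"rotation":[0.0,0.0,-2.4],"hand":1},{"xyz":[0.032,-0.032,0.002],"rotation":[0.0,0.0,-2.3],"hand":1},{"xyz":[0.032,-0.031,0.003],"rotation":[0.0,0.0,-2.4],"hand":1}]
[{"xyz":[0.034,-0.029,0.003],"rotation":[0.0,0.0,-2.4],"hand":1},{"xyz":[0.035,-0.028,0.003],"rotation":[0.0,0.0,-2.4],"hand":1},{"xyz":[0.037,-0.027,0.002],"rotation":[0.0,0.0,-2.3],"hand":1},{"xyz":[0.037,-0.025,0.003],"rotation":[0.0,0.0,-2.4],"hand":1},{"xyz":[0.039,-0.024,0.003],"rotation":[0.0,0.0,-2.4],"hand":1}]
[{"xyz":[0.039,-0.022,0.003],"rotation":[0.0,0.0,-2.4],"hand":1},{"xyz":[0.04,-0.02,0.002],"rotation":[0.0,0.0,-2.3],"hand":1},{"xyz":[0.041,-0.018,0.003],"rotation":[0.0,0.0,-2.4],"hand":1}]
end cmd [0.4993 0.1128 0.25  ]
```

carry_out:
  plan:
    - {"xyz":[0.014,-0.017,-0.036],"rotation":[0,0,0],"hand":1}
    - {"xyz":[0.013,-0.016,-0.035],"rotation":[0,0,0],"hand":1}
    - {"xyz":[0.03,-0.034,0.003],"rotation":[0,0,-2.4],"hand":1}
    - {"xyz":[0.032,-0.032,0.002],"rotation":[0,0,-2.3],"hand":1}
    - {"xyz":[0.032,-0.031,0.003],"rotation":[0,0,-2.4],"hand":1}

```text
t: 3.4
ee_pos: [0.3621, 0.4439, 0.272]
eef_rot: [-1.838, 2.547, 0.001]
ft_force: [-0.3, 0.2, 0.5]
grip_width: 0.0853
```

carry_out:
  plan:
    - {"xyz":[0.034,-0.029,0.003],"rotation":[0,0,-2.4],"hand":1}
    - {"xyz":[0.035,-0.028,0.003],"rotation":[0,0,-2.4],"hand":1}
    - {"xyz":[0.037,-0.027,0.002],"rotation":[0,0,-2.3],"hand":1}
    - {"xyz":[0.037,-0.025,0.003],"rotation":[0,0,-2.4],"hand":1}
    - {"xyz":[0.039,-0.024,0.003],"rotation":[0,0,-2.4],"hand":1}

```text
t: 3.9
ee_pos: [0.4483, 0.2351, 0.2579]
eef_rot: [-2.092, 2.343, 0.0]
ft_force: [0.2, 0.8, 0.5]
grip_width: 0.0851
```

carry_out:
  plan:
    - {"xyz":[0.039,-0.022,0.003],"rotation":[0,0,-2.4],"hand":1}
    - {"xyz":[0.04,-0.02,0.002],"rotation":[0,0,-2.3],"hand":1}
    - {"xyz":[0.041,-0.018,0.003],"rotation":[0,0,-2.4],"hand":1}
    - {"xyz":[0,0,0],"rotation":[0,0,0],"hand":0.3}
    - {"xyz":[0,0,0],"rotation":[0,0,0],"hand":0.3}

```text
t: 4.4
ee_pos: [0.4992, 0.1114, 0.2496]
eef_rot: [-2.228, 2.215, 0.0]
ft_force: [-0.8, -0.1, -0.4]
grip_width: 0.0591
```

```bash
cat > w.py <<'E'
from plan import *
np.set_printoptions(precision=4,suppress=True)
Plan(); p=shot('wrist','w1')
for th,z in [('lid_bar',.112),('shaft_foot',.12),('rod_pivot',.09),('rod_grip',.09),('lid_slot',.106)]:
    print(th,[(round(x['p'],2),np.round(x['point']),at_z(p,x['point'],z)[:2],at_depth(p,x['point'])) for x in spotter.mark_of(th,p)[:3] if x['p']>.2])
cv2.imwrite('pics/w1.png',p['image'][...,::-1])
E
python3 w.py
```

```text
t 4.4 meas [0.4992 0.1114 0.2496] cmd [0.4993 0.1128 0.25  ] angerr 0.17 w 0.0591 F [-0.8 -0.1 -0.4] T [0.   0.04 0.04] q6 0.97
lid_bar [(0.86, array([242., 171.]), array([0.4974, 0.124 ]), array([0.4993, 0.1237, 0.1188])), (0.42, array([463., 138.]), array([ 0.5313, -0.0895]), array([ 0.5128, -0.1622,  0.0031]))]
shaft_foot [(0.88, array([314.,  41.]), array([0.6146, 0.0616]), array([0.6108, 0.0674, 0.1542]))]
rod_pivot [(0.89, array([219., 245.]), array([0.4013, 0.1513]), array([0.4054, 0.1504, 0.0974])), (0.49, array([133.,  98.]), array([0.5648, 0.2322]), array([0.5664, 0.2211, 0.12  ]))]
rod_grip [(0.58, array([144., 246.]), array([0.3989, 0.2396]), array([0.4021, 0.2374, 0.0956])), (0.48, array([412., 144.]), array([ 0.5209, -0.0521]), array([ 0.5057, -0.0925,  0.0101]))]
lid_slot [(0.65, array([ 96., 254.]), array([0.3978, 0.2873]), array([0.4046, 0.2809, 0.1174]))]
```

View pics/w1.png

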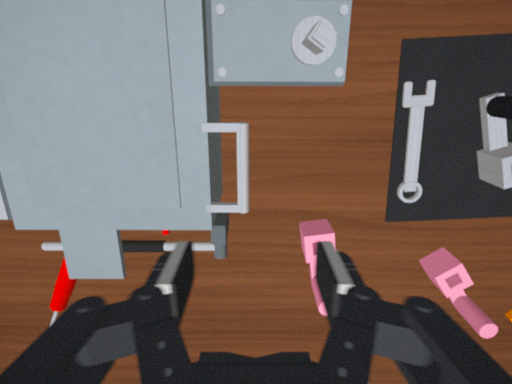

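```bash
cat > c.py <<'E'
from plan import *
np.set_printoptions(precision=4,suppress=True)
p=shot('wrist'); c=cloud(p)
def sel(x0,x1,y0,y1,z0,z1): return c[(c[:,0]>x0)&(c[:,0]<x1)&(c[:,1]>y0)&(c[:,1]<y1)&(c[:,2]>z0)&(c[:,2]<z1)]
b=sel(.462,.538,.105,.14,.100,.13); print('bar',len(b),np.median(b,0),np.polyfit(b[:,0],b[:,1],1),b[:,2].max(),np.percentile(b[:,1],[3,97]))
e=sel(.44,.56,.148,.20,.112,.125)  # lid free edge: min y per x bin
xs=np.arange(.44,.66,.006); L=[]
e=sel(.44,.66,.10,.22,.112,.125)
for x in xs:
    q=e[(abs(e[:,0]-x)<.003)&(e[:,1]>.145)]
    if len(q)>5: L.append((x,q[:,1].min()))
L=np.array(L); print('edge',np.polyfit(L[:,0],L[:,1],1),L[::6])
r=sel(.37,.43,.20,.26,.085,.105); print('sleeve',len(r),np.median(r,0),np.percentile(r,[3,97],axis=0).ravel(),np.polyfit(r[:,1],r[:,0],1))
r=sel(.37,.43,.155,.20,.085,.105); print('rod near',len(r),np.median(r,0),np.percentile(r,[3,97],axis=0).ravel())
g=sel(.5,.72,.0,.16,.104,.1155); print('gear top',cv2.minAreaRect((g[:,:2]*1000).astype(np.float32)),np.median(g[:,2]))
s=sel(.59,.64,.03,.10,.150,.17); print('shaft top',len(s),s.mean(0),cv2.minAreaRect((s[:,:2]*1000).astype(np.float32)))
s=sel(.58,.65,.02,.11,.1165,.124); print('collar',len(s),cv2.minEnclosingCircle((s[:,:2]*1000).astype(np.float32)))
cv2.imwrite('pics/shaft.png',cv2.resize(p['image'][0:90,260:370,::-1],None,fx=6,fy=6,interpolation=3))
E
python3 c.py
```

```text
bar 968 [0.5004 0.1226 0.118 ] [-0.0258  0.1359] 0.12140560356822402 [0.1167 0.1348]
edge [0.0226 0.1415] [[0.44   0.1551]
 [0.476  0.1553]
 [0.512  0.1554]
 [0.548  0.145 ]
 [0.584  0.1555]
 [0.62   0.1558]]
sleeve 592 [0.4031 0.2316 0.0943] [0.396  0.2023 0.0883 0.4071 0.2581 0.0968] [0.0148 0.3991]
rod near 267 [0.403  0.1831 0.0928] [0.3968 0.1625 0.0887 0.4054 0.1989 0.0948]
gear top ((574.1630859375, 93.83382415771484), (147.28927612304688, 130.81475830078125), 0.3633841872215271) 0.10916910892612555
shaft top 535 [0.6148 0.062  0.1578] ((615.3380126953125, 60.93728256225586), (16.137706756591797, 16.22100257873535), 55.58275604248047)
collar 1013 ((615.5913696289062, 60.82343292236328), 19.155263900756836)
```

Run:
```python
from plan import *
s=Plan()
s.to([.4995,.123,.17],Rt(-89.7),.3,n=2); s.to([.4995,.1232,.098],None,.3,n=3)
for i in range(5): s.row(s.p,s.r,0.)
hy=.1228+.238; print('---arc')
r=np.array([-.238,.003]); p0=s.p.copy()
n=37
for k in range(1,n+1):
    th=1.455*k/n; c,q=np.cos(th),np.sin(th)
    # rotate (y,z): opening raises z: y'= y c + z s ; z' = -y s + z c
    y=r[0]*c+r[1]*q; z=-r[0]*q+r[1]*c
    s.row(p0+[0,y-r[0],z-r[1]],s.r,0.)
s.out()
```

```text
t 4.75 meas [0.4988 0.1134 0.2497] cmd [0.4993 0.1128 0.25  ] angerr 0.09 w 0.0254 F [ 0.6  0.8 -0.1] T [-0.02 -0.06 -0.05] q6 0.97
---arc
[{"xyz":[-0.005,0.0,0.04],"rotation":[0.0,0.0,0.1],"hand":0.3},{"xyz":[-0.005,0.0,0.04],"rotation":[0.0,0.0,0.1],"hand":0.3},{"xyz":[0.0,0.0,0.024],"rotation":[0.0,0.0,0.0],"hand":0.3},{"xyz":[0.0,0.0,0.024],"rotation":[0.0,0.0,0.0],"hand":0.3},{"xyz":[0.0,0.0,0.024],"rotation":[0.0,0.0,0.0],"hand":0.3}]
[{"xyz":[0.0,0.0,0.0],"rotation":[0.0,0.0,0.0],"hand":0.0},{"xyz":[0.0,0.0,0.0],"rotation":[0.0,0.0,0.0],"hand":0.0},{"xyz":[0.0,0.0,0.0],"rotation":[0.0,0.0,0.0],"hand":0.0},{"xyz":[0.0,0.0,0.0],"rotation":[0.0,0.0,0.0],"hand":0.0},{"xyz":[0.0,0.0,0.0],"rotation":[0.0,0.0,0.0],"hand":0.0}]
[{"xyz":[0.0,0.0,-0.009],"rotation":[0.0,0.0,0.0],"hand":0.0},{"xyz":[-0.001,0.0,-0.01],"rotation":[0.0,0.0,0.0],"hand":0.0},{"xyz":[-0.001,0.0,-0.009],"rotation":[0.0,0.0,0.0],"hand":0.0},{"xyz":[-0.001,0.0,-0.009],"rotation":[0.0,0.0,0.0],"hand":0.0},{"xyz":[-0.002,0.0,-0.009],"rotation":[0.0,0.0,0.0],"hand":0.0}]
[{"xyz":[-0.002,0.0,-0.01],"rotation":[0.0,0.
[... 1349 characters left out ...]
0.0,0.0,0.0],"hand":0.0},{"xyz":[-0.008,0.0,-0.005],"rotation":[0.0,0.0,0.0],"hand":0.0},{"xyz":[-0.008,0.0,-0.004],"rotation":[0.0,0.0,0.0],"hand":0.0},{"xyz":[-0.009,0.0,-0.003],"rotation":[0.0,0.0,0.0],"hand":0.0}]
[{"xyz":[-0.009,0.0,-0.003],"rotation":[0.0,0.0,0.0],"hand":0.0},{"xyz":[-0.009,0.0,-0.003],"rotation":[0.0,0.0,0.0],"hand":0.0},{"xyz":[-0.009,0.0,-0.003],"rotation":[0.0,0.0,0.0],"hand":0.0},{"xyz":[-0.009,0.0,-0.002],"rotation":[0.0,0.0,0.0],"hand":0.0},{"xyz":[-0.009,0.0,-0.002],"rotation":[0.0,0.0,0.0],"hand":0.0}]
[{"xyz":[-0.009,0.0,-0.002],"rotation":[0.0,0.0,0.0],"hand":0.0},{"xyz":[-0.009,0.0,-0.001],"rotation":[0.0,0.0,0.0],"hand":0.0}]
end cmd [0.4991 0.3358 0.332 ]
```

carry_out:
  plan:
    - {"xyz":[-0.005,0,0.04],"rotation":[0,0,0.1],"hand":0.3}
    - {"xyz":[-0.005,0,0.04],"rotation":[0,0,0.1],"hand":0.3}
    - {"xyz":[0,0,0.024],"rotation":[0,0,0],"hand":0.3}
    - {"xyz":[0,0,0.024],"rotation":[0,0,0],"hand":0.3}
    - {"xyz":[0,0,0.024],"rotation":[0,0,0],"hand":0.3}

```text
t: 5.25
ee_pos: [0.4987, 0.1232, 0.0967]
eef_rot: [-2.229, 2.214, -0.0]
ft_force: [0.1, -0.5, 0.2]
grip_width: 0.0258
```

carry_out:
  plan:
    - {"xyz":[0,0,0],"rotation":[0,0,0],"hand":0}
    - {"xyz":[0,0,0],"rotation":[0,0,0],"hand":0}
    - {"xyz":[0,0,0],"rotation":[0,0,0],"hand":0}
    - {"xyz":[0,0,0],"rotation":[0,0,0],"hand":0}
  force: 70

```text
t: 5.65
ee_pos: [0.4997, 0.1231, 0.0989]
eef_rot: [-2.226, 2.214, -0.001]
ft_force: [-0.1, 0.0, 0.0]
grip_width: 0.0001
```

carry_out:
  plan:
    - {"xyz":[0,0,-0.009],"rotation":[0,0,0],"hand":0}
    - {"xyz":[-0.001,0,-0.01],"rotation":[0,0,0],"hand":0}
    - {"xyz":[-0.001,0,-0.009],"rotation":[0,0,0],"hand":0}
    - {"xyz":[-0.001,0,-0.009],"rotation":[0,0,0],"hand":0}
    - {"xyz":[-0.002,0,-0.009],"rotation":[0,0,0],"hand":0}

```text
t: 6.15
ee_pos: [0.499, 0.1277, 0.1448]
eef_rot: [-2.227, 2.215, -0.0]
ft_force: [-0.7, 0.7, -0.2]
grip_width: -0.0001
```

Run:
```python
from plan import *
p=shot('wrist','w2'); q=shot('scene'); 
a=q['image'][100:230,190:350,::-1]
cv2.imwrite('pics/w2.png',np.vstack([cv2.resize(p['image'][...,::-1],(440,330)),cv2.resize(a,(440,260),interpolation=3)]))
Plan()
```

```text
t 6.25 meas [0.4998 0.1282 0.1453] cmd [0.4991 0.3358 0.332 ] angerr 0.16 w 0.0005 F [-0.2 -0.4  0.2] T [-0.04 -0.04 -0.02] q6 0.94
```

View pics/w2.png

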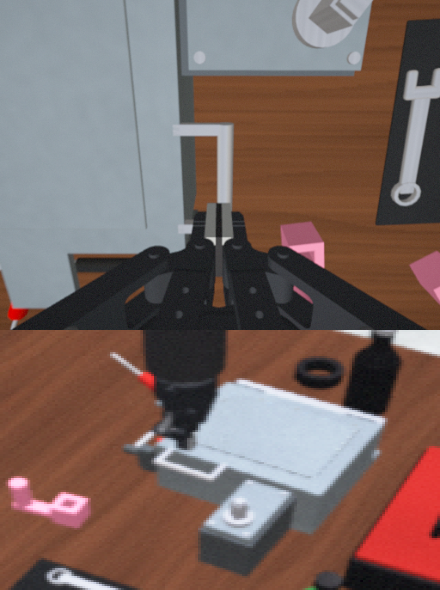

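Run:
```python
from plan import *
np.set_printoptions(precision=4,suppress=True)
p=shot('wrist'); o=bot.get_obs(); t=np.array(o['ee_pos']); print('cam',ray(p,(256,192)),'TCP pix',pix(p,t),pix(p,t+[0,0,.019]))
for X in ([.4995,.1226,.114],[.455,.1226,.114],[.545,.1226,.114]): print(pix(p,X))
c=cloud(p)
b=c[(abs(c[:,0]-.53)<.008)&(abs(c[:,1]-.123)<.012)]; print(len(b)); h,e=np.histogram(b[:,2],bins=np.arange(0,.16,.005)); print(h, np.percentile(b[b[:,2]>.09],[5,50,95],axis=0))
f=c[(np.abs(c-t)<.03).all(1)&(c[:,2]>.13)]; print('finger pts lowest',len(f),np.percentile(f,[1,50,99],axis=0))
```

```text
cam (array([0.5827, 0.1285, 0.31  ]), array([-0.3335, -0.0064, -0.9428])) TCP pix [254.7002 232.1077] [254.7022 248.4943]
[262.5528 211.403 ]
[261.6502 268.4022]
[263.6104 144.606 ]
788
[ 33   0   0   0   0   0   0   0   0   0   0   0   0   0   0   0   0   0
   0   0   0   0  31 433   6   0   0   0   0   0   0] [[0.5227 0.1174 0.1145]
 [0.5302 0.1229 0.1181]
 [0.5376 0.1285 0.1196]]
finger pts lowest 94 [[0.5065 0.118  0.1706]
 [0.5108 0.1278 0.1729]
 [0.5114 0.1386 0.1743]]
```

Run:
```python
from plan import *
np.set_printoptions(precision=4,suppress=True,linewidth=150)
p=shot('wrist'); t=np.array(bot.get_obs()['ee_pos'])
for X in ([.511,.128,.145],[.511,.128,.172],[.50,.128,.145],[.49,.128,.145]): print(X,pix(p,X))
for v in range(196,290,6):
    print(v,[ (np.round(at_depth(p,(u,v))-t,3)).tolist() if at_depth(p,(u,v)) is not None else None for u in (240,254,268)], p['image'][v,[240,254,268]].tolist())
cv2.imwrite('pics/w3.png',cv2.resize(p['image'][150:330,180:330,::-1],None,fx=4,fy=3.3,interpolation=3))
```

```text
[0.511, 0.128, 0.145] [254.1909 213.8789]
[0.511, 0.128, 0.172] [254.1318 236.1539]
[0.5, 0.128, 0.145] [254.0787 231.3878]
[0.49, 0.128, 0.145] [253.9805 246.7229]
196 [[-0.031, 0.015, -0.145], [0.012, 0.0, -0.028], [0.013, -0.009, -0.026]] [[114, 69, 46], [177, 176, 174], [163, 160, 159]]
202 [[-0.038, 0.015, -0.145], [0.008, 0.0, -0.028], [0.009, -0.009, -0.026]] [[120, 76, 42], [176, 175, 174], [162, 160, 158]]
208 [[-0.045, 0.015, -0.145], [0.004, 0.0, -0.028], [0.005, -0.009, -0.026]] [[122, 73, 44], [177, 175, 175], [159, 156, 155]]
214 [[-0.052, 0.015, -0.145], [-0.001, 0.0, -0.028], [0.0, -0.009, -0.026]] [[113, 70, 42], [174, 173, 173], [160, 157, 155]]
220 [[-0.059, 0.015, -0.145], [-0.005, 0.0, -0.029], [-0.004, -0.009, -0.026]] [[121, 75, 44], [176, 173, 172], [157, 153, 153]]
226 [[-0.066, 0.015, -0.145], [-0.01, 0.0, -0.029], [-0.008, -0.009, -0.026]] [[121, 81, 53], [176, 174, 173], [155, 152, 153]]
232 [[-0.073, 0.015, -0.144], [-0.014, 0.0, -0.029], [-0.013, -0.009, -0.026]] [[124, 76, 49], [174, 173, 171], [153, 151, 150]]
238 [[-0.08, 0.016, -0.144], [0.012, 0.0, 
[... 330 characters left out ...]
.007, 0.044], [0.012, 0.0, 0.046], [0.011, -0.006, 0.045]] [[112, 112, 109], [24, 25, 24], [112, 114, 112]]
262 [[0.011, 0.006, 0.05], [0.012, 0.0, 0.05], [0.012, -0.006, 0.05]] [[112, 115, 113], [28, 29, 26], [112, 112, 110]]
268 [[0.011, 0.006, 0.054], [0.012, 0.0, 0.055], [0.011, -0.005, 0.054]] [[115, 116, 115], [33, 30, 32], [111, 113, 111]]
274 [[0.012, 0.006, 0.059], [0.011, 0.0, 0.059], [0.012, -0.005, 0.059]] [[114, 114, 114], [30, 24, 31], [116, 115, 112]]
280 [[0.013, 0.006, 0.065], [0.009, 0.0, 0.06], [0.013, -0.005, 0.064]] [[29, 27, 32], [75, 72, 73], [33, 32, 38]]
286 [[0.013, 0.005, 0.068], [0.006, 0.0, 0.06], [0.013, -0.005, 0.068]] [[35, 33, 33], [72, 72, 72], [28, 33, 37]]
```

View pics/w3.png

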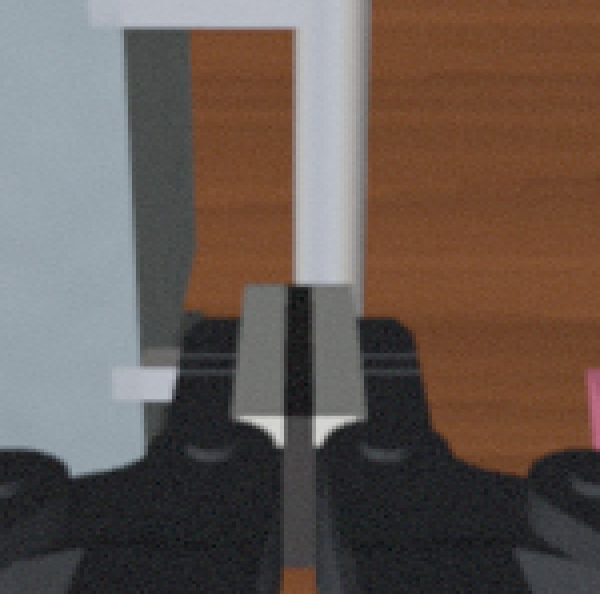

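```bash
cat > arc.py <<'E'
from plan import *
s=Plan(sync=True)
for i in range(3): s.row(s.p,s.r,.3)
s.to([.4995,.1230,.072],Rt(-89.7),.3,n=4)
for i in range(3): s.row(s.p,s.r,0.)
s.out()
E
python3 arc.py
```

```text
t 6.35 meas [0.4989 0.1277 0.1437] cmd [0.4989 0.1277 0.1437] angerr 0.0 w -0.0003 F [ 0.8  0.3 -0.4] T [ 0.01 -0.02  0.06] q6 0.94
[{"xyz":[0.0,0.0,0.0],"rotation":[0.0,0.0,0.0],"hand":0.3},{"xyz":[0.0,0.0,0.0],"rotation":[0.0,0.0,0.0],"hand":0.3},{"xyz":[0.0,0.0,0.0],"rotation":[0.0,0.0,0.0],"hand":0.3},{"xyz":[0.001,0.0,0.018],"rotation":[0.0,0.0,0.0],"hand":0.3},{"xyz":[0.001,0.0,0.018],"rotation":[0.0,0.0,0.0],"hand":0.3}]
[{"xyz":[0.002,0.0,0.018],"rotation":[0.0,0.0,0.0],"hand":0.3},{"xyz":[0.001,-0.001,0.018],"rotation":[0.0,0.0,0.0],"hand":0.3},{"xyz":[0.0,0.0,0.0],"rotation":[0.0,0.0,0.0],"hand":0.0},{"xyz":[0.0,0.0,0.0],"rotation":[0.0,0.0,0.0],"hand":0.0},{"xyz":[0.0,0.0,0.0],"rotation":[0.0,0.0,0.0],"hand":0.0}]
end cmd [0.4999 0.1227 0.0717]
```

carry_out:
  plan:
    - {"xyz":[0,0,0],"rotation":[0,0,0],"hand":0.3}
    - {"xyz":[0,0,0],"rotation":[0,0,0],"hand":0.3}
    - {"xyz":[0,0,0],"rotation":[0,0,0],"hand":0.3}
    - {"xyz":[0.001,0,0.018],"rotation":[0,0,0],"hand":0.3}
    - {"xyz":[0.001,0,0.018],"rotation":[0,0,0],"hand":0.3}

```text
t: 6.85
ee_pos: [0.4992, 0.1257, 0.1074]
eef_rot: [-2.226, 2.215, -0.0]
ft_force: [0.2, -0.3, -0.3]
grip_width: 0.0254
```

carry_out:
  plan:
    - {"xyz":[0.002,0,0.018],"rotation":[0,0,0],"hand":0.3}
    - {"xyz":[0.001,-0.001,0.018],"rotation":[0,0,0],"hand":0.3}
    - {"xyz":[0,0,0],"rotation":[0,0,0],"hand":0}
    - {"xyz":[0,0,0],"rotation":[0,0,0],"hand":0}
    - {"xyz":[0,0,0],"rotation":[0,0,0],"hand":0}
  force: 70

```text
t: 7.35
ee_pos: [0.4984, 0.1226, 0.0712]
eef_rot: [2.225, -2.214, -0.003]
ft_force: [-5.3, 3.9, -3.7]
grip_width: 0.0099
```

carry_out:
  plan:
    - {"xyz":[0,0,-0.009],"rotation":[0,0,0],"hand":0}
    - {"xyz":[-0.001,0,-0.01],"rotation":[0,0,0],"hand":0}

```text
t: 7.55
ee_pos: [0.4983, 0.1238, 0.0891]
eef_rot: [2.224, -2.215, -0.004]
ft_force: [1.8, 3.5, -18.5]
grip_width: 0.01
```

carry_out:
  plan:
    - {"xyz":[-0.001,0,-0.009],"rotation":[0,0,0],"hand":0}
    - {"xyz":[-0.001,0,-0.009],"rotation":[0,0,0],"hand":0}
    - {"xyz":[-0.002,0,-0.009],"rotation":[0,0,0],"hand":0}
    - {"xyz":[-0.002,0,-0.01],"rotation":[0,0,0],"hand":0}
    - {"xyz":[-0.003,0,-0.009],"rotation":[0,0,0],"hand":0}

```text
t: 8.05
ee_pos: [0.4983, 0.1327, 0.1356]
eef_rot: [2.225, -2.215, -0.004]
ft_force: [3.1, 4.0, -21.7]
grip_width: 0.0097
```

carry_out:
  plan:
    - {"xyz":[-0.003,0,-0.008],"rotation":[0,0,0],"hand":0}
    - {"xyz":[-0.003,0,-0.009],"rotation":[0,0,0],"hand":0}
    - {"xyz":[-0.003,0,-0.009],"rotation":[0,0,0],"hand":0}
    - {"xyz":[-0.004,0,-0.008],"rotation":[0,0,0],"hand":0}
    - {"xyz":[-0.004,0,-0.009],"rotation":[0,0,0],"hand":0}

```text
t: 8.55
ee_pos: [0.4983, 0.1499, 0.1788]
eef_rot: [2.225, -2.215, -0.003]
ft_force: [-1.6, 4.9, -22.6]
grip_width: 0.0095
```

carry_out:
  plan:
    - {"xyz":[-0.005,0,-0.008],"rotation":[0,0,0],"hand":0}
    - {"xyz":[-0.005,0,-0.008],"rotation":[0,0,0],"hand":0}
    - {"xyz":[-0.005,0,-0.008],"rotation":[0,0,0],"hand":0}
    - {"xyz":[-0.005,0,-0.007],"rotation":[0,0,0],"hand":0}
    - {"xyz":[-0.006,0,-0.008],"rotation":[0,0,0],"hand":0}

```text
t: 9.05
ee_pos: [0.4983, 0.175, 0.2182]
eef_rot: [2.224, -2.214, -0.002]
ft_force: [-2.6, 0.4, -26.4]
grip_width: 0.0094
```

carry_out:
  plan:
    - {"xyz":[-0.006,0,-0.007],"rotation":[0,0,0],"hand":0}
    - {"xyz":[-0.006,0,-0.007],"rotation":[0,0,0],"hand":0}
    - {"xyz":[-0.007,0,-0.007],"rotation":[0,0,0],"hand":0}
    - {"xyz":[-0.007,0,-0.006],"rotation":[0,0,0],"hand":0}
    - {"xyz":[-0.007,0,-0.006],"rotation":[0,0,0],"hand":0}

```text
t: 9.55
ee_pos: [0.4982, 0.2068, 0.2519]
eef_rot: [2.223, -2.213, 0.001]
ft_force: [-4.6, -6.4, -19.3]
grip_width: 0.0093
```

carry_out:
  plan:
    - {"xyz":[-0.007,0,-0.006],"rotation":[0,0,0],"hand":0}
    - {"xyz":[-0.008,0,-0.005],"rotation":[0,0,0],"hand":0}
    - {"xyz":[-0.008,0,-0.006],"rotation":[0,0,0],"hand":0}
    - {"xyz":[-0.008,0,-0.005],"rotation":[0,0,0],"hand":0}
    - {"xyz":[-0.008,0,-0.004],"rotation":[0,0,0],"hand":0}

```text
t: 10.05
ee_pos: [0.4981, 0.2442, 0.2787]
eef_rot: [2.222, -2.212, 0.004]
ft_force: [-6.9, -13.1, -12.6]
grip_width: 0.0098
```

carry_out:
  plan:
    - {"xyz":[-0.008,0,-0.005],"rotation":[0,0,0],"hand":0}
    - {"xyz":[-0.008,0,-0.004],"rotation":[0,0,0],"hand":0}
    - {"xyz":[-0.009,0,-0.003],"rotation":[0,0,0],"hand":0}
    - {"xyz":[-0.009,0,-0.003],"rotation":[0,0,0],"hand":0}
    - {"xyz":[-0.009,0,-0.003],"rotation":[0,0,0],"hand":0}

```text
t: 10.55
ee_pos: [0.4981, 0.2856, 0.2978]
eef_rot: [2.221, -2.212, 0.008]
ft_force: [-9.4, -17.4, -7.1]
grip_width: 0.0092
```

carry_out:
  plan:
    - {"xyz":[-0.009,0,-0.003],"rotation":[0,0,0],"hand":0}
    - {"xyz":[-0.009,0,-0.002],"rotation":[0,0,0],"hand":0}
    - {"xyz":[-0.009,0,-0.002],"rotation":[0,0,0],"hand":0}
    - {"xyz":[-0.009,0,-0.002],"rotation":[0,0,0],"hand":0}
    - {"xyz":[-0.008,0,-0.001],"rotation":[0,0,0],"hand":0}

```text
t: 11.05
ee_pos: [0.4981, 0.3299, 0.3092]
eef_rot: [2.222, -2.213, 0.008]
ft_force: [-15.8, -17.1, 0.7]
grip_width: 0.0095
```

Run:
```python
from plan import *
p=shot('scene'); cv2.imwrite('pics/s2.png',cv2.resize(p['image'][30:240,170:400,::-1],None,fx=2.6,fy=2.6,interpolation=3)); Plan(sync=True)
```

```text
t 11.1 meas [0.4982 0.332  0.3095] cmd [0.4982 0.332  0.3095] angerr 0.0 w 0.0092 F [-17.1  -5.1   3.4] T [-2.2   6.25 -0.15] q6 0.66
```

View pics/s2.png

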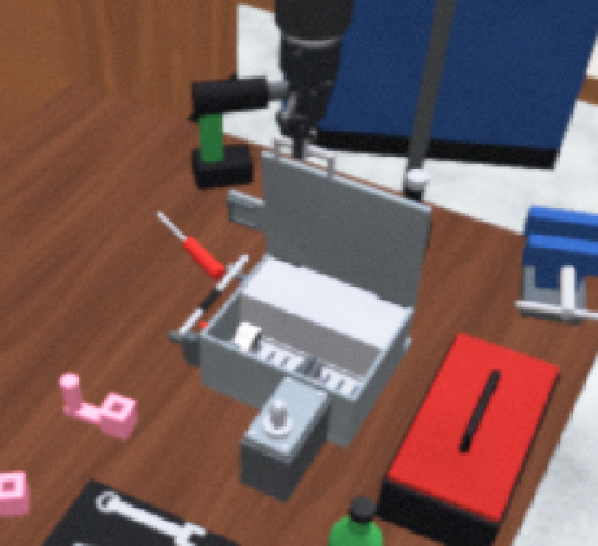

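Run:
```python
from plan import *
np.set_printoptions(precision=4,suppress=True,linewidth=150)
for n in ('top','scene'):
    p=shot(n); c=cloud(p)
    q=c[(c[:,0]>.375)&(c[:,0]<.432)&(c[:,1]>.14)&(c[:,1]<.37)&(c[:,2]>.01)&(c[:,2]<.13)]
    for y in np.arange(.14,.36,.012):
        a=q[abs(q[:,1]-y)<.006]
        if len(a): print(n,round(y,3),len(a),'x',np.percentile(a[:,0],[2,50,98]),'z',np.percentile(a[:,2],[2,50,98]),'near tank',len(a[(a[:,0]>.412)]))
    for th in ('rod_grip','rod_pivot'): print(th,[(round(x['p'],2),at_z(p,x['point'],.09)) for x in spotter.mark_of(th,p)[:2]])
    u,v=pix(p,[.40,.245,.09]).astype(int)
    cv2.imwrite(f'pics/r_{n}.png',cv2.resize(p['image'][v-40:v+40,u-50:u+50,::-1],None,fx=6,fy=6,interpolation=3))
cv2.imwrite('pics/r.png',np.vstack([cv2.resize(cv2.imread(f'pics/r_{n}.png'),(375,300)) for n in('top','scene')]))
```

```text
top 0.14 33 x [0.389  0.4153 0.4311] z [0.0678 0.0962 0.1092] near tank 22
top 0.152 66 x [0.388  0.4101 0.4303] z [0.0926 0.1007 0.1122] near tank 30
top 0.164 30 x [0.3958 0.4139 0.4296] z [0.0514 0.0612 0.0993] near tank 17
top 0.176 17 x [0.3949 0.3986 0.41  ] z [0.0633 0.0946 0.0982] near tank 1
top 0.188 17 x [0.3947 0.3997 0.4118] z [0.0351 0.0941 0.0974] near tank 1
top 0.2 12 x [0.396  0.3991 0.4023] z [0.0902 0.0934 0.0973] near tank 0
top 0.212 27 x [0.3935 0.4034 0.4309] z [0.029  0.09   0.1004] near tank 12
top 0.224 47 x [0.394  0.4137 0.4298] z [0.0318 0.052  0.101 ] near tank 25
top 0.236 33 x [0.393  0.4018 0.4278] z [0.0364 0.0938 0.1013] near tank 11
top 0.248 21 x [0.3922 0.3978 0.4041] z [0.0926 0.0958 0.1013] near tank 0
top 0.26 19 x [0.3937 0.3995 0.4058] z [0.0908 0.0951 0.1022] near tank 0
top 0.272 12 x [0.3957 0.3989 0.4021] z [0.0893 0.0941 0.0985] near tank 0
top 0.284 14 x [0.395  0.3981 0.4036] z [0.0912 0.0952 0.0999] near tank 0
top 0.296 16 x [0.3942 0.3987 0.4232] z [0.0624 0.0947 0.0978] near tank 1
top 0.308 25 x [0.3918 0.4009 0.4314] z [0.0483 
[... 1318 characters left out ...]
0965 0.0994] near tank 0
scene 0.284 5 x [0.3985 0.4018 0.406 ] z [0.0915 0.0942 0.0982] near tank 0
scene 0.296 4 x [0.4005 0.4017 0.4052] z [0.0922 0.0934 0.096 ] near tank 0
scene 0.308 8 x [0.3959 0.4017 0.4137] z [0.0847 0.0939 0.098 ] near tank 1
scene 0.32 21 x [0.3939 0.4062 0.4197] z [0.0814 0.0906 0.0999] near tank 5
scene 0.332 6 x [0.3985 0.4017 0.419 ] z [0.0841 0.0926 0.0978] near tank 2
scene 0.344 5 x [0.3997 0.4042 0.4044] z [0.0908 0.0935 0.0964] near tank 0
scene 0.356 2 x [0.3986 0.4016 0.4045] z [0.0905 0.0909 0.0913] near tank 0
rod_grip [(0.66, array([0.4001, 0.2541, 0.09  ])), (0.44, array([0.5823, 0.1553, 0.09  ]))]
rod_pivot [(0.54, array([0.4064, 0.1532, 0.09  ]))]
```

View pics/r.png

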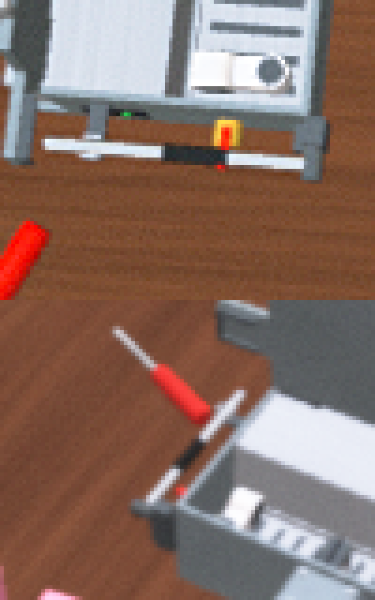

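```bash
cat > rod.py <<'E'
from plan import *
s=Plan(sync=True)
print('push/open/up')
s.to(s.p+[0,.006,0],None,0,n=2); s.row(s.p,s.r,.35); s.row(s.p,s.r,.35); s.to(s.p+[0,-.003,.06],None,.35,n=2)
s.to([.42,.235,.30],Rt(-150),.33); s.to([.4005,.250,.16],Rt(-179.6),.33,step=.045); s.to([.4005,.250,.10],None,.33,n=2)
s.out(); print('down/close/swing')
s.rows=[]
s.to([.4005,.250,.051],None,.33,n=2)
for i in range(3): s.row(s.p,s.r,0.)
py,pz,L=.1546,.09,.0954; N=6
for k in range(1,N+1):
    a=.475*k/N; r=Rt(-179.6,-np.degrees(a)); rc=np.array([.4005,py+L*np.cos(a),pz+L*np.sin(a)])
    s.row(rc+r.apply([0,0,.039]),r,0.)
s.out()
E
python3 rod.py
```

```text
t 11.4 meas [0.4982 0.3345 0.3098] cmd [0.4982 0.3345 0.3098] angerr 0.0 w 0.0097 F [-15.6  -1.8   0. ] T [-0.86  5.56 -0.1 ] q6 0.66
push/open/up
[{"xyz":[-0.003,0.0,0.0],"rotation":[0.0,0.0,0.0],"hand":0},{"xyz":[-0.003,0.0,0.0],"rotation":[0.0,0.0,0.0],"hand":0},{"xyz":[0.0,0.0,0.0],"rotation":[0.0,0.0,0.0],"hand":0.35},{"xyz":[0.0,0.0,0.0],"rotation":[0.0,0.0,0.0],"hand":0.35},{"xyz":[0.001,0.0,-0.03],"rotation":[0.0,0.0,0.0],"hand":0.35}]
[{"xyz":[0.002,0.0,-0.03],"rotation":[0.0,0.0,0.0],"hand":0.35},{"xyz":[0.013,0.01,0.009],"rotation":[0.0,0.0,7.5],"hand":0.33},{"xyz":[0.014,0.008,0.008],"rotation":[0.0,0.0,7.6],"hand":0.33},{"xyz":[0.015,0.006,0.009],"rotation":[0.0,0.1,7.5],"hand":0.33},{"xyz":[0.015,0.004,0.009],"rotation":[0.0,0.0,7.6],"hand":0.33}]
[{"xyz":[0.016,0.003,0.008],"rotation":[0.0,0.0,7.5],"hand":0.33},{"xyz":[0.016,0.0,0.009],"rotation":[0.0,0.0,7.6],"hand":0.33},{"xyz":[0.016,-0.003,0.009],"rotation":[0.0,0.0,7.5],"hand":0.33},{"xyz":[0.016,-0.004,0.009],"rotation":[0.0,0.1,7.5],"hand":0.33},{"xyz":[0.002,0.006,0.035],"rotation":[0.0,0.0,7.4],"hand":0.33}]
[
[... 381 characters left out ...]
,0.024],"rotation":[0.0,0.0,0.0],"hand":0.33},{"xyz":[0.0,0.0,0.025],"rotation":[0.0,0.0,0.0],"hand":0.33},{"xyz":[0.0,0.0,0.0],"rotation":[0.0,0.0,0.0],"hand":0.0},{"xyz":[0.0,0.0,0.0],"rotation":[0.0,0.0,0.0],"hand":0.0},{"xyz":[0.0,0.0,0.0],"rotation":[0.0,0.0,0.0],"hand":0.0}]
[{"xyz":[0.0,0.002,-0.008],"rotation":[-4.5,0.0,0.0],"hand":0.0},{"xyz":[0.0,0.003,-0.008],"rotation":[-4.5,0.0,0.0],"hand":0.0},{"xyz":[0.0,0.003,-0.007],"rotation":[-4.6,0.0,0.0],"hand":0.0},{"xyz":[0.0,0.003,-0.008],"rotation":[-4.5,0.0,0.0],"hand":0.0},{"xyz":[0.0,0.002,-0.008],"rotation":[-4.5,0.0,0.0],"hand":0.0}]
[{"xyz":[0.0,0.003,-0.007],"rotation":[-4.6,0.0,0.0],"hand":0.0}]
end cmd [0.4006 0.2572 0.0985]
```

carry_out:
  plan:
    - {"xyz":[-0.003,0,0],"rotation":[0,0,0],"hand":0}
    - {"xyz":[-0.003,0,0],"rotation":[0,0,0],"hand":0}
    - {"xyz":[0,0,0],"rotation":[0,0,0],"hand":0.35}
    - {"xyz":[0,0,0],"rotation":[0,0,0],"hand":0.35}
    - {"xyz":[0.001,0,-0.03],"rotation":[0,0,0],"hand":0.35}

```text
t: 11.9
ee_pos: [0.4994, 0.3396, 0.3358]
eef_rot: [-2.227, 2.215, -0.002]
ft_force: [0.9, 1.2, -0.3]
grip_width: 0.0298
```

carry_out:
  plan:
    - {"xyz":[0.002,0,-0.03],"rotation":[0,0,0],"hand":0.35}
    - {"xyz":[0.013,0.01,0.009],"rotation":[0,0,7.5],"hand":0.33}
    - {"xyz":[0.014,0.008,0.008],"rotation":[0,0,7.6],"hand":0.33}
    - {"xyz":[0.015,0.006,0.009],"rotation":[0,0,7.5],"hand":0.33}
    - {"xyz":[0.015,0.004,0.009],"rotation":[0,0,7.6],"hand":0.33}

```text
t: 12.4
ee_pos: [0.4619, 0.2867, 0.3337]
eef_rot: [-1.562, 2.717, 0.0]
ft_force: [0.3, 0.4, -0.1]
grip_width: 0.0282
```

carry_out:
  plan:
    - {"xyz":[0.016,0.003,0.008],"rotation":[0,0,7.5],"hand":0.33}
    - {"xyz":[0.016,0,0.009],"rotation":[0,0,7.6],"hand":0.33}
    - {"xyz":[0.016,-0.003,0.009],"rotation":[0,0,7.5],"hand":0.33}
    - {"xyz":[0.016,-0.004,0.009],"rotation":[0,0.1,7.5],"hand":0.33}
    - {"xyz":[0.002,0.006,0.035],"rotation":[0,0,7.4],"hand":0.33}

```text
t: 12.9
ee_pos: [0.419, 0.2403, 0.2668]
eef_rot: [-0.605, 3.071, 0.009]
ft_force: [0.9, 1.1, -1.2]
grip_width: 0.0284
```

carry_out:
  plan:
    - {"xyz":[0.003,0.005,0.035],"rotation":[0,0,7.4],"hand":0.33}
    - {"xyz":[0.004,0.005,0.035],"rotation":[0,0,7.4],"hand":0.33}
    - {"xyz":[0.004,0.005,0.035],"rotation":[-0.1,0,7.4],"hand":0.33}
    - {"xyz":[0,0,0.03],"rotation":[0,0,0],"hand":0.33}
    - {"xyz":[0,0,0.03],"rotation":[0,0,0],"hand":0.33}

```text
t: 13.4
ee_pos: [0.4036, 0.2533, 0.0974]
eef_rot: [-0.014, 3.137, 0.009]
ft_force: [0.7, 0.4, 0.9]
grip_width: 0.0282
```

Run:
```python
from plan import *
s=Plan(sync=True); print(Rt(-179.6).inv().apply([.4005,.25,.051]-s.p), np.degrees((s.r.inv()*Rt(-179.6)).as_rotvec()))
p=shot('wrist'); c=cloud(p); t=s.p
q=c[(abs(c[:,1]-t[1])<.03)&(c[:,2]>.08)&(c[:,2]<.106)&(abs(c[:,0]-.40)<.02)]
for y in np.arange(t[1]-.025,t[1]+.03,.01):
    a=q[abs(q[:,1]-y)<.005]
    if len(a): print(round(y,3),len(a),np.percentile(a[:,0],[3,50,97]),a[:,2].max())
```

```text
t 13.4 meas [0.4036 0.2533 0.0974] cmd [0.4036 0.2533 0.0974] angerr 0.0 w 0.0282 F [0.7 0.4 0.9] T [ 0.05 -0.05  0.02] q6 -0.97
[ 0.00311152 -0.00331126  0.04639339] [0.31744301 0.24974766 0.10599538]
0.228 402 [0.39318271 0.39998971 0.40628374] 0.09789759146975342
0.238 379 [0.3929114  0.39983902 0.40623427] 0.09813257653802823
0.248 366 [0.39313983 0.39971485 0.40617963] 0.09771948138839308
0.258 345 [0.39293847 0.3995868  0.40613007] 0.09737081698840706
0.268 216 [0.39366607 0.39943113 0.40459359] 0.09715507465747672
0.278 223 [0.39479621 0.399271   0.40417397] 0.0957268606600488
```

carry_out:
  plan:
    - {"xyz":[0.004,-0.003,0.022],"rotation":[0,0,0],"hand":0.33}
    - {"xyz":[0,0,0.024],"rotation":[0,0,0],"hand":0.33}
    - {"xyz":[0,0,0],"rotation":[0,0,0],"hand":0}
    - {"xyz":[0,0,0],"rotation":[0,0,0],"hand":0}
    - {"xyz":[0,0,0],"rotation":[0,0,0],"hand":0}
  force: 60

```text
t: 13.95
ee_pos: [0.3995, 0.2484, 0.0522]
eef_rot: [-0.013, 3.139, 0.003]
ft_force: [8.1, -7.1, -4.5]
grip_width: 0.012
```

carry_out:
  plan:
    - {"xyz":[0,0.002,-0.008],"rotation":[-4.5,0,0],"hand":0}
    - {"xyz":[0,0.003,-0.008],"rotation":[-4.5,0,0],"hand":0}
    - {"xyz":[0,0.003,-0.007],"rotation":[-4.6,0,0],"hand":0}

```text
t: 14.25
ee_pos: [0.3994, 0.2548, 0.0765]
eef_rot: [-0.015, 3.116, 0.38]
ft_force: [9.4, -10.8, -6.4]
grip_width: 0.012
```

carry_out:
  plan:
    - {"xyz":[0,0.003,-0.008],"rotation":[-4.5,0,0],"hand":0}
    - {"xyz":[0,0.002,-0.008],"rotation":[-4.5,0,0],"hand":0}
    - {"xyz":[0,0.003,-0.007],"rotation":[-4.6,0,0],"hand":0}
    - {"xyz":[0,0,-0.003],"rotation":[0,0,0],"hand":0}

```text
t: 14.65
ee_pos: [0.3994, 0.2553, 0.1013]
eef_rot: [-0.003, 3.05, 0.752]
ft_force: [16.3, 41.0, -64.4]
grip_width: 0.0113
```

Run:
```python
from plan import *
s=Plan(sync=True); rc=s.p-s.r.apply([0,0,.039]); print('rod pt',rc, 'angle',np.arctan2(rc[2]-.09,rc[1]-.1546))
p=shot('scene'); cv2.imwrite('pics/s3.png',cv2.resize(p['image'][30:240,170:400,::-1],None,fx=2.6,fy=2.6,interpolation=3))
```

```text
t 14.65 meas [0.3994 0.2553 0.1013] cmd [0.3994 0.2553 0.1013] angerr 0.0 w 0.0113 F [ 16.3  41.  -64.4] T [ 0.65 -5.07 -2.39] q6 -0.2
rod pt [0.39938909 0.23715998 0.13583172] angle 0.5067751114799477
```

View pics/s3.png

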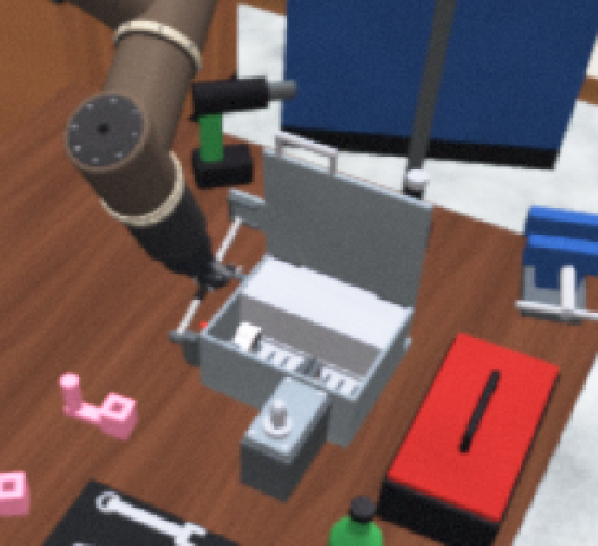

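carry_out:
  plan:
    - {"xyz":[0,0,0.004],"rotation":[0,0,0],"hand":0}
    - {"xyz":[0,0,0],"rotation":[0,0,0],"hand":0.3}
    - {"xyz":[0,0,0],"rotation":[0,0,0],"hand":0.3}
    - {"xyz":[0,0,-0.03],"rotation":[0,0,0],"hand":0.3}
    - {"xyz":[0,0,-0.05],"rotation":[0,0,0],"hand":0.5}

```text
t: 15.2
ee_pos: [0.3961, 0.2176, 0.1678]
eef_rot: [0.012, -3.047, -0.735]
ft_force: [2.1, 1.1, -0.0]
grip_width: 0.0391
```

Run:
```python
from plan import *
np.set_printoptions(precision=4,suppress=True)
s=Plan(sync=True)
p=shot('top'); c=cloud(p)
q=c[(c[:,0]>.385)&(c[:,0]<.415)&(c[:,1]>.17)&(c[:,1]<.33)&(c[:,2]>.08)&(c[:,2]<.22)]
print(len(q),np.polyfit(q[:,1],q[:,2],1) if len(q)>10 else '')
# crank on mat
def sel(x0,x1,y0,y1,z0,z1): return c[(c[:,0]>x0)&(c[:,0]<x1)&(c[:,1]>y0)&(c[:,1]<y1)&(c[:,2]>z0)&(c[:,2]<z1)]
h=sel(.42,.60,-.27,-.13,.045,.053); k=sel(.42,.63,-.27,-.12,.066,.08)
print('hubtop',len(h),h.mean(0),'knobtop',len(k),k.mean(0) if len(k) else '')
```

```text
t 15.2 meas [0.3961 0.2176 0.1678] cmd [0.3961 0.2176 0.1678] angerr 0.0 w 0.0391 F [ 2.1  1.1 -0. ] T [-1.36 -0.25 -0.09] q6 -0.26
0 
hubtop 118 [ 0.4832 -0.209   0.0491] knobtop 52 [ 0.5525 -0.1851  0.0754]
```

Run:
```python
from plan import *
s=Plan(sync=True)
s.to(s.p+[0,-.06,.06],None,.7,n=2); s.to([.475,-.205,.18],Rt(-161.3),.72); s.out()
```

```text
t 15.25 meas [0.4001 0.216  0.1768] cmd [0.4001 0.216  0.1768] angerr 0.0 w 0.0427 F [ 3.3 -2.7  8.1] T [-1.35 -0.53 -0.23] q6 -0.26
[{"xyz":[0.0,-0.013,-0.04],"rotation":[0.0,0.0,0.0],"hand":0.7},{"xyz":[0.0,-0.013,-0.041],"rotation":[0.0,0.0,0.0],"hand":0.7},{"xyz":[-0.009,-0.043,-0.014],"rotation":[3.4,0.6,-2.2],"hand":0.72},{"xyz":[-0.007,-0.045,-0.012],"rotation":[3.3,0.6,-2.2],"hand":0.72},{"xyz":[-0.005,-0.045,-0.009],"rotation":[3.4,0.6,-2.2],"hand":0.72}]
[{"xyz":[-0.003,-0.046,-0.007],"rotation":[3.4,0.6,-2.2],"hand":0.72},{"xyz":[-0.002,-0.047,-0.004],"rotation":[3.4,0.6,-2.2],"hand":0.72},{"xyz":[0.0,-0.046,-0.001],"rotation":[3.3,0.6,-2.3],"hand":0.72},{"xyz":[0.003,-0.047,0.002],"rotation":[3.4,0.6,-2.2],"hand":0.72},{"xyz":[0.004,-0.046,0.004],"rotation":[3.4,0.6,-2.2],"hand":0.72}]
end cmd [ 0.4745 -0.205   0.18  ]
```

carry_out:
  plan:
    - {"xyz":[0,-0.013,-0.04],"rotation":[0,0,0],"hand":0.7}
    - {"xyz":[0,-0.013,-0.041],"rotation":[0,0,0],"hand":0.7}
    - {"xyz":[-0.009,-0.043,-0.014],"rotation":[3.4,0.6,-2.2],"hand":0.72}
    - {"xyz":[-0.007,-0.045,-0.012],"rotation":[3.3,0.6,-2.2],"hand":0.72}
    - {"xyz":[-0.005,-0.045,-0.009],"rotation":[3.4,0.6,-2.2],"hand":0.72}

```text
t: 15.75
ee_pos: [0.426, 0.0208, 0.2084]
eef_rot: [0.202, -3.099, -0.463]
ft_force: [0.6, 0.4, -0.9]
grip_width: 0.0613
```

carry_out:
  plan:
    - {"xyz":[-0.003,-0.046,-0.007],"rotation":[3.4,0.6,-2.2],"hand":0.72}
    - {"xyz":[-0.002,-0.047,-0.004],"rotation":[3.4,0.6,-2.2],"hand":0.72}
    - {"xyz":[0,-0.046,-0.001],"rotation":[3.3,0.6,-2.3],"hand":0.72}
    - {"xyz":[0.003,-0.047,0.002],"rotation":[3.4,0.6,-2.2],"hand":0.72}
    - {"xyz":[0.004,-0.046,0.004],"rotation":[3.4,0.6,-2.2],"hand":0.72}

```text
t: 16.25
ee_pos: [0.4714, -0.2053, 0.1722]
eef_rot: [0.509, -3.092, 0.005]
ft_force: [1.0, -0.9, -0.1]
grip_width: 0.0612
```

```bash
cat > crank.py <<'E'
from plan import *
np.set_printoptions(precision=4,suppress=True)
s=Plan(sync=True); print('yaw',s.r.as_matrix()[:,0])
p=shot('wrist'); c=cloud(p); cv2.imwrite('pics/w4.png',p['image'][...,::-1])
def sel(x0,x1,y0,y1,z0,z1): return c[(c[:,0]>x0)&(c[:,0]<x1)&(c[:,1]>y0)&(c[:,1]<y1)&(c[:,2]>z0)&(c[:,2]<z1)]
h=sel(.40,.60,-.30,-.10,.0455,.0525); k=sel(.40,.63,-.30,-.10,.071,.082); a=sel(.40,.63,-.30,-.10,.0125,.019)
print('knob',len(k),k.mean(0),cv2.minEnclosingCircle((k[:,:2]*1000).astype(np.float32)) if len(k)>3 else '')
kc=np.array(cv2.minEnclosingCircle((k[:,:2]*1000).astype(np.float32))[0])/1000
h=h[np.linalg.norm(h[:,:2]-kc,axis=1)>.03]
print('hub',len(h),h.mean(0),cv2.minAreaRect((h[:,:2]*1000).astype(np.float32)))
hc=np.array(cv2.minAreaRect((h[:,:2]*1000).astype(np.float32))[0])/1000; d=kc-hc; print('hub->knob',np.linalg.norm(d),np.degrees(np.arctan2(d[1],d[0])))
print('arm',len(a),np.degrees(np.arctan(np.polyfit(a[:,0],a[:,1],1)[0])) if len(a)>9 else '')
for th in('crank','crank_knob'): print(th,[(round(x['p'],2),np.round(x['point'])) for x in spotter.mark_of(th,p)[:2]])
E
python3 crank.py
```

```text
t 16.25 meas [ 0.4714 -0.2053  0.1722] cmd [ 0.4714 -0.2053  0.1722] angerr 0.0 w 0.0612 F [ 1.  -0.9 -0.1] T [-0.   -0.02  0.01] q6 0.35
yaw [-0.9472 -0.3204  0.0085]
knob 686 [ 0.5539 -0.1867  0.0754] ((554.2406616210938, -186.065185546875), 12.951510429382324)
hub 1376 [ 0.4834 -0.2096  0.0481] ((483.1601257324219, -209.20574951171875), (39.96677017211914, 40.201175689697266), 18.001455307006836)
hub->knob 0.0747524466678636 18.03287450870689
arm 1445 -26.407394177287316
crank [(0.93, array([358., 229.])), (0.8, array([241., 159.]))]
crank_knob [(0.93, array([161., 164.])), (0.74, array([444., 232.]))]
```

View pics/w4.png

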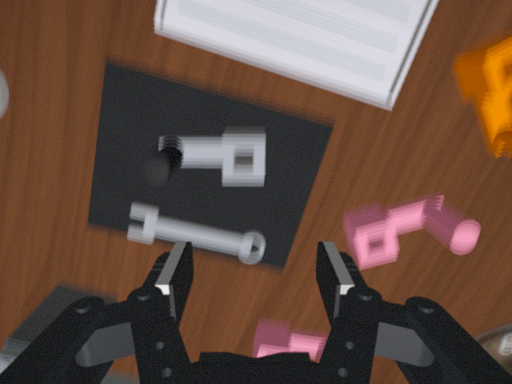

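Run:
```python
from plan import *
s=Plan(sync=True); s.to([.4833,-.2092,.06],Rt(-162),.72,n=3); s.to([.4833,-.2092,-.008],None,.72,n=2); s.out()
```

```text
t 16.4 meas [ 0.4703 -0.2044  0.1711] cmd [ 0.4703 -0.2044  0.1711] angerr 0.0 w 0.0615 F [ 0.   0.4 -0.2] T [0.04 0.01 0.06] q6 0.35
[{"xyz":[-0.004,-0.003,0.037],"rotation":[0.0,-0.2,0.2],"hand":0.72},{"xyz":[-0.004,-0.003,0.037],"rotation":[0.0,-0.2,0.1],"hand":0.72},{"xyz":[-0.004,-0.003,0.037],"rotation":[0.1,-0.2,0.2],"hand":0.72},{"xyz":[0.0,0.0,0.034],"rotation":[0.0,0.0,0.0],"hand":0.72},{"xyz":[0.0,0.0,0.034],"rotation":[0.0,0.0,0.0],"hand":0.72}]
end cmd [ 0.4838 -0.2094 -0.008 ]
```

carry_out:
  plan:
    - {"xyz":[-0.004,-0.003,0.037],"rotation":[0,-0.2,0.2],"hand":0.72}
    - {"xyz":[-0.004,-0.003,0.037],"rotation":[0,-0.2,0.1],"hand":0.72}
    - {"xyz":[-0.004,-0.003,0.037],"rotation":[0.1,-0.2,0.2],"hand":0.72}
    - {"xyz":[0,0,0.034],"rotation":[0,0,0],"hand":0.72}
    - {"xyz":[0,0,0.034],"rotation":[0,0,0],"hand":0.72}

```text
t: 16.9
ee_pos: [0.4858, -0.2075, -0.0076]
eef_rot: [-0.493, 3.098, -0.001]
ft_force: [1.9, -0.7, 3.9]
grip_width: 0.0614
```

carry_out:
  plan:
    - {"xyz":[0,0,0],"rotation":[0,0,0],"hand":0.3}
    - {"xyz":[0,0,0],"rotation":[0,0,0],"hand":0}
    - {"xyz":[0,0,0],"rotation":[0,0,0],"hand":0}
    - {"xyz":[0,0,0],"rotation":[0,0,0],"hand":0}
  force: 80

```text
t: 17.3
ee_pos: [0.4838, -0.2073, -0.0079]
eef_rot: [-0.493, 3.102, 0.001]
ft_force: [-0.8, 2.1, 0.2]
grip_width: 0.039
```

Run:
```python
from plan import *
s=Plan(sync=True); print(s.r.as_matrix()[:,0],np.degrees(np.arctan2(*s.r.as_matrix()[[1,0],0])))
```

```text
t 17.3 meas [ 0.4838 -0.2073 -0.0079] cmd [ 0.4838 -0.2073 -0.0079] angerr 0.0 w 0.039 F [-0.8  2.1  0.2] T [0.64 0.35 0.01] q6 0.35
[-0.95077369 -0.3098846  -0.00096132] -161.947715173466
```

Run:
```python
from plan import *
s=Plan(sync=True); s.to([.484,-.2075,.09],None,0,n=3); s.to([.52,-.10,.215],None,0,n=4); s.to([.566,.095,.215],Rt(-124.4),0,n=6); s.row(s.p,s.r,0);s.row(s.p,s.r,0); s.out()
```

```text
t 17.3 meas [ 0.4838 -0.2073 -0.0079] cmd [ 0.4838 -0.2073 -0.0079] angerr 0.0 w 0.039 F [-0.8  2.1  0.2] T [0.64 0.35 0.01] q6 0.35
[{"xyz":[0.0,0.0,-0.033],"rotation":[0.0,0.0,0.0],"hand":0},{"xyz":[0.0,0.0,-0.032],"rotation":[0.0,0.0,0.0],"hand":0},{"xyz":[0.0,0.0,-0.033],"rotation":[0.0,0.0,0.0],"hand":0},{"xyz":[-0.017,0.023,-0.031],"rotation":[0.0,0.0,0.0],"hand":0},{"xyz":[-0.017,0.022,-0.031],"rotation":[0.0,0.0,0.0],"hand":0}]
[{"xyz":[-0.017,0.023,-0.032],"rotation":[0.0,0.0,0.0],"hand":0},{"xyz":[-0.017,0.023,-0.031],"rotation":[0.0,0.0,0.0],"hand":0},{"xyz":[-0.017,0.029,0.0],"rotation":[0.0,0.0,-6.3],"hand":0},{"xyz":[-0.021,0.026,0.0],"rotation":[0.0,0.0,-6.2],"hand":0},{"xyz":[-0.023,0.024,0.0],"rotation":[0.0,0.0,-6.3],"hand":0}]
[{"xyz":[-0.025,0.022,0.0],"rotation":[0.0,0.0,-6.2],"hand":0},{"xyz":[-0.028,0.018,0.0],"rotation":[0.0,0.1,-6.3],"hand":0},{"xyz":[-0.03,0.015,0.0],"rotation":[0.0,0.0,-6.2],"hand":0},{"xyz":[0.0,0.0,0.0],"rotation":[0.0,0.0,0.0],"hand":0},{"xyz":[0.0,0.0,0.0],"rotation":[0.0,0.0,0.0],"hand":0}]
end cmd [0.5665 0.095  0.2154]
```

carry_out:
  plan:
    - {"xyz":[0,0,-0.033],"rotation":[0,0,0],"hand":0}
    - {"xyz":[0,0,-0.032],"rotation":[0,0,0],"hand":0}
    - {"xyz":[0,0,-0.033],"rotation":[0,0,0],"hand":0}
    - {"xyz":[-0.017,0.023,-0.031],"rotation":[0,0,0],"hand":0}
    - {"xyz":[-0.017,0.022,-0.031],"rotation":[0,0,0],"hand":0}

```text
t: 17.8
ee_pos: [0.5013, -0.1541, 0.1531]
eef_rot: [-0.49, 3.103, 0.002]
ft_force: [1.2, -0.7, -5.2]
grip_width: 0.0391
```

carry_out:
  plan:
    - {"xyz":[-0.017,0.023,-0.032],"rotation":[0,0,0],"hand":0}
    - {"xyz":[-0.017,0.023,-0.031],"rotation":[0,0,0],"hand":0}
    - {"xyz":[-0.017,0.029,0],"rotation":[0,0,-6.3],"hand":0}
    - {"xyz":[-0.021,0.026,0],"rotation":[0,0,-6.2],"hand":0}
    - {"xyz":[-0.023,0.024,0],"rotation":[0,0,-6.3],"hand":0}

```text
t: 18.3
ee_pos: [0.5428, -0.0013, 0.2151]
eef_rot: [-0.999, 2.978, 0.002]
ft_force: [0.4, -0.4, -4.9]
grip_width: 0.0388
```

carry_out:
  plan:
    - {"xyz":[-0.025,0.022,0],"rotation":[0,0,-6.2],"hand":0}
    - {"xyz":[-0.028,0.018,0],"rotation":[0,0.1,-6.3],"hand":0}
    - {"xyz":[-0.03,0.015,0],"rotation":[0,0,-6.2],"hand":0}
    - {"xyz":[0,0,0],"rotation":[0,0,0],"hand":0}
    - {"xyz":[0,0,0],"rotation":[0,0,0],"hand":0}

```text
t: 18.8
ee_pos: [0.5658, 0.0953, 0.2143]
eef_rot: [1.464, -2.777, -0.0]
ft_force: [-0.4, -0.8, -4.4]
grip_width: 0.0392
```

```bash
cat > sh.py <<'E'
from plan import *
np.set_printoptions(precision=4,suppress=True)
s=Plan(sync=True); print('yaw',np.degrees(np.arctan2(*s.r.as_matrix()[[1,0],0])))
p=shot('wrist'); c=cloud(p); cv2.imwrite('pics/w5.png',p['image'][...,::-1])
def sel(x0,x1,y0,y1,z0,z1): return c[(c[:,0]>x0)&(c[:,0]<x1)&(c[:,1]>y0)&(c[:,1]<y1)&(c[:,2]>z0)&(c[:,2]<z1)]
mr=lambda a: cv2.minAreaRect((a[:,:2]*1000).astype(np.float32)) if len(a)>4 else ''
a=sel(.58,.65,.03,.10,.150,.170); print('shaft all',len(a),a.mean(0),mr(a)); a=a[a[:,2]>.1585]; print('shaft top',len(a),a.mean(0) if len(a) else '',mr(a))
a=sel(.58,.66,.01,.11,.117,.123); print('collar',len(a),cv2.minEnclosingCircle((a[:,:2]*1000).astype(np.float32)))
d=(c-s.p)@s.r.as_matrix()
z0=-.012-.045  # hub top in tool z
h=d[(abs(d[:,0])<.03)&(abs(d[:,1])<.03)&(abs(d[:,2]-z0)<.004)]; print('hub top in tool',len(h),h.mean(0) if len(h) else '',mr(h))
f=d[(abs(d[:,0])<.019)&(d[:,1]<-.012)&(d[:,1]>-.03)&(d[:,2]>z0)&(d[:,2]<-.005)]; print('hub front face',len(f),np.median(f,0) if len(f) else '')
k=d[(d[:,0]<-.055)&(d[:,0]>-.095)&(abs(d[:,1])<.02)&(d[:,2]<-.075)&(d[:,2]>-.10)]; print('knob top',len(k),k.mean(0) if len(k) else '')
# lid
t=shot('top'); C=cloud(t); q=C[(C[:,0]>.45)&(C[:,0]<.66)&(C[:,1]>.24)&(C[:,1]<.37)&(C[:,2]>.15)&(C[:,2]<.36)]
if len(q)>50: m=np.polyfit(q[:,2],q[:,1],1); print('lid n',len(q),'angle',np.arctan2(1,-m[0]))
E
python3 sh.py
```

```text
t 18.8 meas [0.5658 0.0953 0.2143] cmd [0.5658 0.0953 0.2143] angerr 0.0 w 0.0392 F [-0.4 -0.8 -4.4] T [-0.14  0.05  0.  ] q6 0.46
yaw -124.39592374927483
shaft all 550 [0.6158 0.0604 0.1581] ((615.3397827148438, 60.63264465332031), (15.593189239501953, 15.865757942199707), 55.69864273071289)
shaft top 355 [0.6152 0.0608 0.1602] ((615.07861328125, 60.8094482421875), (12.40008544921875, 12.279582977294922), 55.28714370727539)
collar 1193 ((615.20751953125, 60.797794342041016), 19.003402709960938)
hub top in tool 7658 [ 0.0001 -0.0029 -0.0562] ((0.014087677001953125, -0.791839599609375), (41.51433181762695, 59.907615661621094), 89.695556640625)
hub front face 5470 [-0.0001 -0.0205 -0.0478]
knob top 4005 [-0.0716 -0.0066 -0.0832]
```

View pics/w5.png

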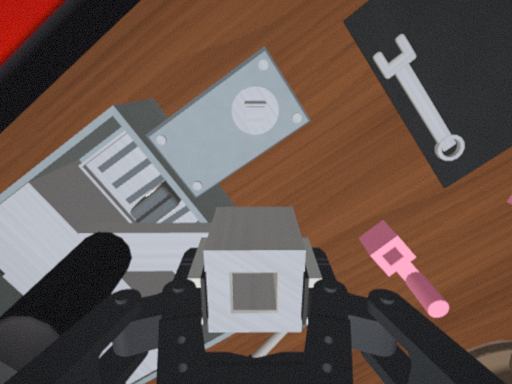

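Run:
```python
from plan import *
s=Plan(sync=True); s.to([.6148,.0611,.175],Rt(-124.5),0,n=3); s.row(s.p,s.r,0);s.row(s.p,s.r,0);s.out()
```

```text
t 18.9 meas [0.5659 0.0942 0.2145] cmd [0.5659 0.0942 0.2145] angerr 0.0 w 0.0392 F [-0.  -0.1 -4.5] T [-0.11  0.02  0.02] q6 0.46
[{"xyz":[0.0,-0.02,0.013],"rotation":[0.0,0.0,0.0],"hand":0},{"xyz":[0.0,-0.019,0.013],"rotation":[0.0,-0.1,0.0],"hand":0},{"xyz":[0.0,-0.02,0.013],"rotation":[0.0,0.0,0.0],"hand":0},{"xyz":[0.0,0.0,0.0],"rotation":[0.0,0.0,0.0],"hand":0},{"xyz":[0.0,0.0,0.0],"rotation":[0.0,0.0,0.0],"hand":0}]
end cmd [0.6144 0.0608 0.1755]
```

carry_out:
  plan:
    - {"xyz":[0,-0.02,0.013],"rotation":[0,0,0],"hand":0}
    - {"xyz":[0,-0.019,0.013],"rotation":[0,-0.1,0],"hand":0}
    - {"xyz":[0,-0.02,0.013],"rotation":[0,0,0],"hand":0}
    - {"xyz":[0,0,0],"rotation":[0,0,0],"hand":0}
    - {"xyz":[0,0,0],"rotation":[0,0,0],"hand":0}

```text
t: 19.4
ee_pos: [0.6148, 0.06, 0.1752]
eef_rot: [1.461, -2.781, -0.001]
ft_force: [-0.7, 0.1, -4.1]
grip_width: 0.0389
```

Run:
```python
from plan import *
for i in range(3):
    cams.read_camera('top'); s=Plan(sync=True); print(np.round(s.r.inv().apply([.6148,.0611,.175]-s.p),4),np.degrees((s.r.inv()*Rt(-124.5)).as_rotvec()))
```

```text
t 19.45 meas [0.6149 0.0606 0.1758] cmd [0.6149 0.0606 0.1758] angerr 0.0 w 0.0392 F [ 1.   0.1 -2.7] T [-0.07  0.01  0.04] q6 0.56
[-0.0004  0.0004  0.0008] [ 0.01994467  0.03221792 -0.02335655]
t 19.5 meas [0.615  0.061  0.1762] cmd [0.615  0.061  0.1762] angerr 0.0 w 0.0388 F [ 0.6 -0.3 -3.7] T [-0.05  0.04  0.03] q6 0.56
[-0.      0.0002  0.0012] [-0.00505647  0.06819452  0.01561915]
t 19.55 meas [0.6151 0.0613 0.1764] cmd [0.6151 0.0613 0.1764] angerr 0.0 w 0.0394 F [ 0.1 -0.3 -5.3] T [-0.09  0.07  0.01] q6 0.56
[0.0003 0.0001 0.0014] [-0.02235867  0.09142927  0.04827114]
```

Well aligned; lower in small steps.

carry_out:
  plan:
    - {"xyz":[0,0,0.01],"rotation":[0,0,0],"hand":0}
    - {"xyz":[0,0,0.01],"rotation":[0,0,0],"hand":0}
    - {"xyz":[0,0,0.008],"rotation":[0,0,0],"hand":0}
    - {"xyz":[0,0,0.006],"rotation":[0,0,0],"hand":0}

```text
t: 19.95
ee_pos: [0.6146, 0.0613, 0.1402]
eef_rot: [1.464, -2.778, -0.001]
ft_force: [0.2, 0.6, -4.3]
grip_width: 0.0387
```

carry_out:
  plan:
    - {"xyz":[0,0,0.01],"rotation":[0,0,0],"hand":0}
    - {"xyz":[0,0,0.01],"rotation":[0,0,0],"hand":0}
    - {"xyz":[0,0,0.007],"rotation":[0,0,0],"hand":0}
    - {"xyz":[0,0,0.002],"rotation":[0,0,0],"hand":0}
    - {"xyz":[0,0,0],"rotation":[0,0,0],"hand":0}

```text
t: 20.45
ee_pos: [0.6151, 0.0612, 0.1121]
eef_rot: [1.464, -2.779, -0.001]
ft_force: [0.3, 0.5, -4.5]
grip_width: 0.0389
```

carry_out:
  plan:
    - {"xyz":[0,0,0.003],"rotation":[0,0,0],"hand":0}
    - {"xyz":[0,0,0],"rotation":[0,0,0],"hand":0.6}
    - {"xyz":[0,0,0],"rotation":[0,0,0],"hand":0.65}
    - {"xyz":[0,0,-0.02],"rotation":[0,0,0],"hand":0.65}
    - {"xyz":[0,0,-0.048],"rotation":[0,0,0],"hand":0.6}

```text
t: 20.95
ee_pos: [0.613, 0.0607, 0.1749]
eef_rot: [1.461, -2.774, -0.003]
ft_force: [2.0, 0.2, 0.3]
grip_width: 0.0517
```

carry_out:
  plan:
    - {"xyz":[0,0,-0.034],"rotation":[0,0,0],"hand":0.6}
    - {"xyz":[-0.02,0.01,-0.005],"rotation":[0,0,0],"hand":0.6}
    - {"xyz":[0,0,0],"rotation":[0,0,0],"hand":0.6}

```text
t: 21.25
ee_pos: [0.6199, 0.0852, 0.2195]
eef_rot: [-1.463, 2.773, -0.0]
ft_force: [-0.1, -0.9, -1.1]
grip_width: 0.0513
```

```bash
cat > kn.py <<'E'
from plan import *
np.set_printoptions(precision=4,suppress=True)
s=Plan(sync=True)
p=shot('wrist'); c=cloud(p); cv2.imwrite('pics/w6.png',p['image'][...,::-1])
S=np.array([.6152,.0608])
near=np.linalg.norm(c[:,:2]-S,axis=1)
k=c[(near<.10)&(near>.055)&(c[:,2]>.186)&(c[:,2]<.1985)]; print('knob',len(k),k.mean(0) if len(k) else '',cv2.minEnclosingCircle((k[:,:2]*1000).astype(np.float32)) if len(k) else '')
h=c[(near<.03)&(c[:,2]>.155)&(c[:,2]<.176)]; print('hub top',len(h),np.median(h,0) if len(h) else '',cv2.minAreaRect((h[:,:2]*1000).astype(np.float32)) if len(h)>4 else '')
t=shot('scene'); C=cloud(t); q=C[(C[:,0]>.45)&(C[:,0]<.66)&(C[:,1]>.25)&(C[:,1]<.37)&(C[:,2]>.15)&(C[:,2]<.33)]
if len(q)>50: m=np.polyfit(q[:,2],q[:,1],1); print('lid n',len(q),'angle',np.pi-np.arctan2(1,m[0]) if m[0]<0 else np.arctan2(1,m[0]),m)
E
python3 kn.py
```

```text
t 21.25 meas [0.6199 0.0852 0.2195] cmd [0.6199 0.0852 0.2195] angerr 0.0 w 0.0513 F [-0.1 -0.9 -1.1] T [-0.01  0.03 -0.01] q6 0.52
knob 1132 [0.6595 0.123  0.1901] ((658.9733276367188, 123.79649353027344), 13.019338607788086)
hub top 2823 [0.6171 0.0605 0.1642] ((616.5590209960938, 61.356040954589844), (39.70835876464844, 40.599178314208984), 55.70068359375)
lid n 789 angle 1.4235095900348065 [-0.1484  0.3781]
```

Run:
```python
from plan import *
s=Plan(sync=True); K=np.array([.6588,.1235]); s.to([*K,.215],Rt(-124.5),.55,n=2); s.to([*K,.118],None,.55,n=3)
for i in range(3): s.row(s.p,s.r,0)
s.out(); s.rows=[]; p0=s.p.copy()
C=np.array([.6158,.0610]); v=K-C; print('rad',np.linalg.norm(v),np.degrees(np.arctan2(v[1],v[0])))
f0=np.arctan2(v[1],v[0])
for k in range(1,16):
    a=f0-np.radians(24)*k; s.row(p0+.0755*np.array([np.cos(a)-np.cos(f0),np.sin(a)-np.sin(f0),0]),s.r,0)
s.out()
```

```text
t 21.35 meas [0.6183 0.0837 0.217 ] cmd [0.6183 0.0837 0.217 ] angerr 0.0 w 0.0511 F [-0.4  0.7 -0.7] T [-0.03  0.06 -0.01] q6 0.52
[{"xyz":[-0.028,-0.005,0.001],"rotation":[0.0,0.0,0.1],"hand":0.55},{"xyz":[-0.028,-0.006,0.001],"rotation":[0.0,0.1,0.0],"hand":0.55},{"xyz":[0.0,0.0,0.032],"rotation":[0.0,0.0,0.0],"hand":0.55},{"xyz":[0.0,0.0,0.033],"rotation":[0.0,0.0,0.0],"hand":0.55},{"xyz":[0.0,0.0,0.032],"rotation":[0.0,0.0,0.0],"hand":0.55}]
[{"xyz":[0.0,0.0,0.0],"rotation":[0.0,0.0,0.0],"hand":0},{"xyz":[0.0,0.0,0.0],"rotation":[0.0,0.0,0.0],"hand":0},{"xyz":[0.0,0.0,0.0],"rotation":[0.0,0.0,0.0],"hand":0}]
end cmd [0.659  0.1237 0.118 ]
rad 0.0758633640171592 55.47202834386161
[{"xyz":[0.007,-0.031,0.0],"rotation":[0.0,0.0,0.0],"hand":0},{"xyz":[0.018,-0.025,0.0],"rotation":[0.0,0.0,0.0],"hand":0},{"xyz":[0.027,-0.016,0.0],"rotation":[0.0,0.0,0.0],"hand":0},{"xyz":[0.031,-0.003,0.0],"rotation":[0.0,0.0,0.0],"hand":0},{"xyz":[0.03,0.01,0.0],"rotation":[0.0,0.0,0.0],"hand":0}]
[{"xyz":[0.024,0.021,0.0],"rotation":[0.0,0.0,0.0],"hand":0},{"xyz":[0.012,0.028,0.0],"rotation":[0.0,0.0,0.0],"hand":0},{"xyz":[0.0,0.032,0.0],"rotation":[0.0,0.0,0.0],"hand":0},{"xyz":[-0.012,0.028,0.0],"rotation":[0.0,0.0,0.0],"hand":0},{"xyz":[-0.024,0.021,0.0],"rotation":[0.0,0.0,0.0],"hand":0}]
[{"xyz":[-0.03,0.01,0.0],"rotation":[0.0,0.0,0.0],"hand":0},{"xyz":[-0.031,-0.003,0.0],"rotation":[0.0,0.0,0.0],"hand":0},{"xyz":[-0.027,-0.016,0.0],"rotation":[0.0,0.0,0.0],"hand":0},{"xyz":[-0.018,-0.025,0.0],"rotation":[0.0,0.0,0.0],"hand":0},{"xyz":[-0.007,-0.031,0.0],"rotation":[0.0,0.0,0.0],"hand":0}]
end cmd [0.659  0.1237 0.118 ]
```

carry_out:
  plan:
    - {"xyz":[-0.028,-0.005,0.001],"rotation":[0,0,0.1],"hand":0.55}
    - {"xyz":[-0.028,-0.006,0.001],"rotation":[0,0.1,0],"hand":0.55}
    - {"xyz":[0,0,0.032],"rotation":[0,0,0],"hand":0.55}
    - {"xyz":[0,0,0.033],"rotation":[0,0,0],"hand":0.55}
    - {"xyz":[0,0,0.032],"rotation":[0,0,0],"hand":0.55}

```text
t: 21.85
ee_pos: [0.6585, 0.1227, 0.1156]
eef_rot: [1.461, -2.779, 0.0]
ft_force: [-0.5, 0.2, -0.5]
grip_width: 0.0469
```

carry_out:
  plan:
    - {"xyz":[0,0,0],"rotation":[0,0,0],"hand":0}
    - {"xyz":[0,0,0],"rotation":[0,0,0],"hand":0}
    - {"xyz":[0,0,0],"rotation":[0,0,0],"hand":0}
  force: 40

```text
t: 22.15
ee_pos: [0.6592, 0.123, 0.1187]
eef_rot: [1.461, -2.78, 0.001]
ft_force: [-1.1, -0.8, -4.0]
grip_width: 0.025
```

carry_out:
  plan:
    - {"xyz":[0.007,-0.031,0],"rotation":[0,0,0],"hand":0}
    - {"xyz":[0.018,-0.025,0],"rotation":[0,0,0],"hand":0}

```text
t: 22.35
ee_pos: [0.6897, 0.0712, 0.1183]
eef_rot: [1.462, -2.776, -0.002]
ft_force: [-15.5, 0.9, -1.5]
grip_width: 0.0252
```

carry_out:
  plan:
    - {"xyz":[0.027,-0.016,0],"rotation":[0,0,0],"hand":0}
    - {"xyz":[0.031,-0.003,0],"rotation":[0,0,0],"hand":0}
    - {"xyz":[0.03,0.01,0],"rotation":[0,0,0],"hand":0}

```text
t: 22.65
ee_pos: [0.6486, -0.0066, 0.1184]
eef_rot: [-1.46, 2.781, 0.002]
ft_force: [-4.4, 18.3, -5.3]
grip_width: 0.025
```

carry_out:
  plan:
    - {"xyz":[0.024,0.021,0],"rotation":[0,0,0],"hand":0}
    - {"xyz":[0.012,0.028,0],"rotation":[0,0,0],"hand":0}
    - {"xyz":[0,0.032,0],"rotation":[0,0,0],"hand":0}
    - {"xyz":[-0.012,0.028,0],"rotation":[0,0,0],"hand":0}
    - {"xyz":[-0.024,0.021,0],"rotation":[0,0,0],"hand":0}

```text
t: 23.15
ee_pos: [0.5402, 0.0667, 0.1194]
eef_rot: [-1.46, 2.781, -0.001]
ft_force: [13.4, -4.4, -10.7]
grip_width: 0.0251
```

carry_out:
  plan:
    - {"xyz":[-0.03,0.01,0],"rotation":[0,0,0],"hand":0}
    - {"xyz":[-0.031,-0.003,0],"rotation":[0,0,0],"hand":0}
    - {"xyz":[-0.027,-0.016,0],"rotation":[0,0,0],"hand":0}
    - {"xyz":[-0.018,-0.025,0],"rotation":[0,0,0],"hand":0}
    - {"xyz":[-0.007,-0.031,0],"rotation":[0,0,0],"hand":0}

```text
t: 23.65
ee_pos: [0.6582, 0.123, 0.1184]
eef_rot: [1.462, -2.775, 0.001]
ft_force: [-12.5, -11.6, -1.9]
grip_width: 0.0254
```

```bash
cat > lid.py <<'E'
from plan import *
np.set_printoptions(precision=4,suppress=True)
s=Plan(sync=True)
t=shot('scene'); C=cloud(t); q=C[(C[:,0]>.45)&(C[:,0]<.66)&(C[:,1]>.25)&(C[:,1]<.37)&(C[:,2]>.15)&(C[:,2]<.33)]
m=np.polyfit(q[:,2],q[:,1],1); print('lid n',len(q),'angle',np.arctan2(1,-m[0]))
q=C[(C[:,0]>.385)&(C[:,0]<.415)&(C[:,1]>.17)&(C[:,1]<.31)&(C[:,2]>.08)&(C[:,2]<.2)]
if len(q)>9: print('rod',len(q),np.arctan(np.polyfit(q[:,1],q[:,2],1)[0]))
q=C[(C[:,0]>.45)&(C[:,0]<.67)&(C[:,1]>.165)&(C[:,1]<.262)&(C[:,2]>.0)&(C[:,2]<.2)]; print('basket z pct',np.percentile(q[:,2],[5,25,50,75,95]))
cv2.imwrite('pics/s4.png',cv2.resize(t['image'][30:240,170:400,::-1],None,fx=2.6,fy=2.6,interpolation=3))
E
python3 lid.py
```

```text
t 23.65 meas [0.6582 0.123  0.1184] cmd [0.6582 0.123  0.1184] angerr 0.0 w 0.0254 F [-12.5 -11.6  -1.9] T [-4.32  4.32  0.04] q6 0.49
lid n 622 angle 1.409503248837624
rod 115 0.4483690651254062
basket z pct [0.0468 0.05   0.0527 0.0824 0.0902]
```

carry_out:
  plan:
    - {"xyz":[0.007,-0.031,0],"rotation":[0,0,0],"hand":0}
    - {"xyz":[0.018,-0.025,0],"rotation":[0,0,0],"hand":0}
    - {"xyz":[0.027,-0.016,0],"rotation":[0,0,0],"hand":0}
    - {"xyz":[0.031,-0.003,0],"rotation":[0,0,0],"hand":0}
    - {"xyz":[0.03,0.01,0],"rotation":[0,0,0],"hand":0}

```text
t: 24.2
ee_pos: [0.6488, -0.0065, 0.1184]
eef_rot: [-1.46, 2.78, 0.002]
ft_force: [-5.3, 18.4, -5.5]
grip_width: 0.0253
```

carry_out:
  plan:
    - {"xyz":[0.024,0.021,0],"rotation":[0,0,0],"hand":0}
    - {"xyz":[0.012,0.028,0],"rotation":[0,0,0],"hand":0}
    - {"xyz":[0,0.032,0],"rotation":[0,0,0],"hand":0}
    - {"xyz":[-0.012,0.028,0],"rotation":[0,0,0],"hand":0}
    - {"xyz":[-0.024,0.021,0],"rotation":[0,0,0],"hand":0}

```text
t: 24.7
ee_pos: [0.5402, 0.0666, 0.1196]
eef_rot: [-1.46, 2.781, -0.001]
ft_force: [13.8, -5.4, -11.4]
grip_width: 0.0248
```

carry_out:
  plan:
    - {"xyz":[0,0,0],"rotation":[0,0,0],"hand":0}
    - {"xyz":[0,0,0],"rotation":[0,0,0],"hand":0}
    - {"xyz":[0,0,0],"rotation":[0,0,0],"hand":0}
    - {"xyz":[0,0,0],"rotation":[0,0,0],"hand":0}
    - {"xyz":[0,0,0],"rotation":[0,0,0],"hand":0}

```text
t: 25.2
ee_pos: [0.5409, 0.0661, 0.1178]
eef_rot: [1.459, -2.78, 0.0]
ft_force: [-6.6, -0.8, -0.4]
grip_width: 0.0251
```

carry_out:
  plan:
    - {"xyz":[0,0,0],"rotation":[0,0,0],"hand":0}
    - {"xyz":[0,0,0],"rotation":[0,0,0],"hand":0}
    - {"xyz":[0,0,0],"rotation":[0,0,0],"hand":0}
    - {"xyz":[0,0,0],"rotation":[0,0,0],"hand":0}
    - {"xyz":[0,0,0],"rotation":[0,0,0],"hand":0}

```text
t: 25.7
ee_pos: [0.5409, 0.066, 0.1176]
eef_rot: [1.459, -2.78, 0.0]
ft_force: [-5.4, 0.3, 0.1]
grip_width: 0.025
```

carry_out:
  plan:
    - {"xyz":[0,0,0],"rotation":[0,0,0],"hand":0}
    - {"xyz":[0,0,0],"rotation":[0,0,0],"hand":0}
    - {"xyz":[0,0,0],"rotation":[0,0,0],"hand":0}
    - {"xyz":[0,0,0],"rotation":[0,0,0],"hand":0}
    - {"xyz":[0,0,0],"rotation":[0,0,0],"hand":0}

```text
t: 26.2
ee_pos: [0.5409, 0.066, 0.1176]
eef_rot: [1.459, -2.78, 0.0]
ft_force: [-5.1, -0.1, -1.2]
grip_width: 0.025
```

carry_out:
  plan:
    - {"xyz":[0,0,0],"rotation":[0,0,0],"hand":0}
    - {"xyz":[0,0,0],"rotation":[0,0,0],"hand":0}
    - {"xyz":[0,0,0],"rotation":[0,0,0],"hand":0}
    - {"xyz":[0,0,0],"rotation":[0,0,0],"hand":0}
    - {"xyz":[0,0,0],"rotation":[0,0,0],"hand":0}

```text
t: 26.7
ee_pos: [0.5409, 0.066, 0.1176]
eef_rot: [1.459, -2.78, 0.0]
ft_force: [-5.1, -0.0, -1.3]
grip_width: 0.0247
```

carry_out:
  plan:
    - {"xyz":[0,0,0],"rotation":[0,0,0],"hand":0}
    - {"xyz":[0,0,0],"rotation":[0,0,0],"hand":0}
    - {"xyz":[0,0,0],"rotation":[0,0,0],"hand":0}
    - {"xyz":[0,0,0],"rotation":[0,0,0],"hand":0}
    - {"xyz":[0,0,0],"rotation":[0,0,0],"hand":0}

```text
t: 27.2
ee_pos: [0.5409, 0.066, 0.1176]
eef_rot: [1.459, -2.78, 0.0]
ft_force: [-5.8, 0.6, -0.5]
grip_width: 0.0249
```

```bash
python3 lid.py
```

```text
t 27.2 meas [0.5409 0.066  0.1176] cmd [0.5409 0.066  0.1176] angerr 0.0 w 0.0249 F [-5.8  0.6 -0.5] T [-0.06  1.9  -0.02] q6 0.49
lid n 1579 angle 1.3896274557464343
rod 29 0.4127260573458466
basket z pct [0.0623 0.0644 0.0661 0.0741 0.1051]
```

carry_out:
  plan:
    - {"xyz":[0,0,0],"rotation":[0,0,0],"hand":0}
    - {"xyz":[0,0,0],"rotation":[0,0,0],"hand":0}
    - {"xyz":[0,0,0],"rotation":[0,0,0],"hand":0}
    - {"xyz":[0,0,0],"rotation":[0,0,0],"hand":0}
    - {"xyz":[0,0,0],"rotation":[0,0,0],"hand":0}

```text
t: 27.75
ee_pos: [0.5409, 0.066, 0.1177]
eef_rot: [1.459, -2.78, 0.0]
ft_force: [-4.8, 0.0, -0.6]
grip_width: 0.025
```

carry_out:
  plan:
    - {"xyz":[0,0,0],"rotation":[0,0,0],"hand":0}
    - {"xyz":[0,0,0],"rotation":[0,0,0],"hand":0}
    - {"xyz":[0,0,0],"rotation":[0,0,0],"hand":0}
    - {"xyz":[0,0,0],"rotation":[0,0,0],"hand":0}
    - {"xyz":[0,0,0],"rotation":[0,0,0],"hand":0}

```text
t: 28.25
ee_pos: [0.5409, 0.066, 0.1176]
eef_rot: [1.459, -2.78, 0.0]
ft_force: [-6.4, 0.0, -1.0]
grip_width: 0.0252
```

carry_out:
  plan:
    - {"xyz":[0,0,0],"rotation":[0,0,0],"hand":0}
    - {"xyz":[0,0,0],"rotation":[0,0,0],"hand":0}
    - {"xyz":[0,0,0],"rotation":[0,0,0],"hand":0}
    - {"xyz":[0,0,0],"rotation":[0,0,0],"hand":0}
    - {"xyz":[0,0,0],"rotation":[0,0,0],"hand":0}

```text
t: 28.75
ee_pos: [0.5409, 0.066, 0.1176]
eef_rot: [1.459, -2.78, 0.0]
ft_force: [-5.1, 0.3, -0.6]
grip_width: 0.0249
```

carry_out:
  plan:
    - {"xyz":[0,0,0],"rotation":[0,0,0],"hand":0}
    - {"xyz":[0,0,0],"rotation":[0,0,0],"hand":0}
    - {"xyz":[0,0,0],"rotation":[0,0,0],"hand":0}
    - {"xyz":[0,0,0],"rotation":[0,0,0],"hand":0}
    - {"xyz":[0,0,0],"rotation":[0,0,0],"hand":0}

```text
t: 29.25
ee_pos: [0.5409, 0.066, 0.1176]
eef_rot: [1.459, -2.78, 0.0]
ft_force: [-5.2, -0.4, -0.7]
grip_width: 0.0251
```

carry_out:
  plan:
    - {"xyz":[0,0,0],"rotation":[0,0,0],"hand":0}
    - {"xyz":[0,0,0],"rotation":[0,0,0],"hand":0}
    - {"xyz":[0,0,0],"rotation":[0,0,0],"hand":0}
    - {"xyz":[0,0,0],"rotation":[0,0,0],"hand":0}
    - {"xyz":[0,0,0],"rotation":[0,0,0],"hand":0}

```text
t: 29.75
ee_pos: [0.5409, 0.066, 0.1177]
eef_rot: [1.459, -2.78, 0.0]
ft_force: [-5.4, 0.4, -0.9]
grip_width: 0.0248
```

carry_out:
  plan:
    - {"xyz":[0,0,0],"rotation":[0,0,0],"hand":0}
    - {"xyz":[0,0,0],"rotation":[0,0,0],"hand":0}
    - {"xyz":[0,0,0],"rotation":[0,0,0],"hand":0}
    - {"xyz":[0,0,0],"rotation":[0,0,0],"hand":0}
    - {"xyz":[0,0,0],"rotation":[0,0,0],"hand":0}

```text
t: 30.25
ee_pos: [0.5409, 0.066, 0.1177]
eef_rot: [1.459, -2.78, 0.0]
ft_force: [-5.2, -0.2, -0.1]
grip_width: 0.025
```

carry_out:
  plan:
    - {"xyz":[0,0,0],"rotation":[0,0,0],"hand":0}
    - {"xyz":[0,0,0],"rotation":[0,0,0],"hand":0}
    - {"xyz":[0,0,0],"rotation":[0,0,0],"hand":0}
    - {"xyz":[0,0,0],"rotation":[0,0,0],"hand":0}
    - {"xyz":[0,0,0],"rotation":[0,0,0],"hand":0}

```text
t: 30.75
ee_pos: [0.5409, 0.066, 0.1176]
eef_rot: [1.459, -2.78, 0.0]
ft_force: [-5.6, -0.9, -0.6]
grip_width: 0.0249
```

carry_out:
  plan:
    - {"xyz":[0,0,0],"rotation":[0,0,0],"hand":0}
    - {"xyz":[0,0,0],"rotation":[0,0,0],"hand":0}
    - {"xyz":[0,0,0],"rotation":[0,0,0],"hand":0}
    - {"xyz":[0,0,0],"rotation":[0,0,0],"hand":0}
    - {"xyz":[0,0,0],"rotation":[0,0,0],"hand":0}

```text
t: 31.25
ee_pos: [0.5409, 0.066, 0.1177]
eef_rot: [1.459, -2.78, 0.0]
ft_force: [-4.9, -0.1, -0.6]
grip_width: 0.0249
```

```bash
python3 lid.py
```

```text
t 31.25 meas [0.5409 0.066  0.1177] cmd [0.5409 0.066  0.1177] angerr 0.0 w 0.0249 F [-4.9 -0.1 -0.6] T [ 0.03  1.92 -0.01] q6 0.49
lid n 1499 angle 1.3589443215842616
rod 27 0.45212064552664166
basket z pct [0.0618 0.0643 0.0661 0.0736 0.1059]
```

carry_out:
  plan:
    - {"xyz":[0,0,0],"rotation":[0,0,0],"hand":0}
    - {"xyz":[0,0,0],"rotation":[0,0,0],"hand":0}
    - {"xyz":[0,0,0],"rotation":[0,0,0],"hand":0}
    - {"xyz":[0,0,0],"rotation":[0,0,0],"hand":0}
    - {"xyz":[0,0,0],"rotation":[0,0,0],"hand":0}

```text
t: 31.8
ee_pos: [0.5409, 0.066, 0.1176]
eef_rot: [1.459, -2.78, 0.0]
ft_force: [-5.7, -0.1, -0.3]
grip_width: 0.025
```

carry_out:
  plan:
    - {"xyz":[0,0,0],"rotation":[0,0,0],"hand":0}
    - {"xyz":[0,0,0],"rotation":[0,0,0],"hand":0}
    - {"xyz":[0,0,0],"rotation":[0,0,0],"hand":0}
    - {"xyz":[0,0,0],"rotation":[0,0,0],"hand":0}
    - {"xyz":[0,0,0],"rotation":[0,0,0],"hand":0}

```text
t: 32.3
ee_pos: [0.5409, 0.066, 0.1177]
eef_rot: [1.459, -2.78, 0.0]
ft_force: [-6.2, 1.1, 0.3]
grip_width: 0.0249
```

carry_out:
  plan:
    - {"xyz":[0,0,0],"rotation":[0,0,0],"hand":0}
    - {"xyz":[0,0,0],"rotation":[0,0,0],"hand":0}
    - {"xyz":[0,0,0],"rotation":[0,0,0],"hand":0}
    - {"xyz":[0,0,0],"rotation":[0,0,0],"hand":0}
    - {"xyz":[0,0,0],"rotation":[0,0,0],"hand":0}

```text
t: 32.8
ee_pos: [0.5409, 0.066, 0.1176]
eef_rot: [1.459, -2.78, 0.0]
ft_force: [-6.2, -0.6, -0.3]
grip_width: 0.0254
```

carry_out:
  plan:
    - {"xyz":[0,0,0],"rotation":[0,0,0],"hand":0}
    - {"xyz":[0,0,0],"rotation":[0,0,0],"hand":0}
    - {"xyz":[0,0,0],"rotation":[0,0,0],"hand":0}
    - {"xyz":[0,0,0],"rotation":[0,0,0],"hand":0}
    - {"xyz":[0,0,0],"rotation":[0,0,0],"hand":0}

```text
t: 33.3
ee_pos: [0.5409, 0.066, 0.1177]
eef_rot: [1.459, -2.78, 0.0]
ft_force: [-5.2, -0.4, -0.3]
grip_width: 0.0249
```

carry_out:
  plan:
    - {"xyz":[0,0,0],"rotation":[0,0,0],"hand":0}
    - {"xyz":[0,0,0],"rotation":[0,0,0],"hand":0}
    - {"xyz":[0,0,0],"rotation":[0,0,0],"hand":0}
    - {"xyz":[0,0,0],"rotation":[0,0,0],"hand":0}
    - {"xyz":[0,0,0],"rotation":[0,0,0],"hand":0}

```text
t: 33.8
ee_pos: [0.5409, 0.066, 0.1176]
eef_rot: [1.459, -2.78, 0.0]
ft_force: [-5.5, -0.2, -0.0]
grip_width: 0.0257
```

carry_out:
  plan:
    - {"xyz":[0,0,0],"rotation":[0,0,0],"hand":0}
    - {"xyz":[0,0,0],"rotation":[0,0,0],"hand":0}
    - {"xyz":[0,0,0],"rotation":[0,0,0],"hand":0}
    - {"xyz":[0,0,0],"rotation":[0,0,0],"hand":0}
    - {"xyz":[0,0,0],"rotation":[0,0,0],"hand":0}

```text
t: 34.3
ee_pos: [0.5409, 0.066, 0.1177]
eef_rot: [1.459, -2.78, 0.0]
ft_force: [-5.8, -0.1, -0.2]
grip_width: 0.0249
```

carry_out:
  plan:
    - {"xyz":[0,0,0],"rotation":[0,0,0],"hand":0}
    - {"xyz":[0,0,0],"rotation":[0,0,0],"hand":0}
    - {"xyz":[0,0,0],"rotation":[0,0,0],"hand":0}
    - {"xyz":[0,0,0],"rotation":[0,0,0],"hand":0}
    - {"xyz":[0,0,0],"rotation":[0,0,0],"hand":0}

```text
t: 34.8
ee_pos: [0.5409, 0.066, 0.1176]
eef_rot: [1.459, -2.78, 0.0]
ft_force: [-4.3, -0.9, -1.2]
grip_width: 0.025
```

carry_out:
  plan:
    - {"xyz":[0,0,0],"rotation":[0,0,0],"hand":0}
    - {"xyz":[0,0,0],"rotation":[0,0,0],"hand":0}
    - {"xyz":[0,0,0],"rotation":[0,0,0],"hand":0}
    - {"xyz":[0,0,0],"rotation":[0,0,0],"hand":0}
    - {"xyz":[0,0,0],"rotation":[0,0,0],"hand":0}

```text
t: 35.3
ee_pos: [0.5409, 0.0661, 0.1177]
eef_rot: [1.459, -2.78, 0.0]
ft_force: [-5.3, -0.6, -0.4]
grip_width: 0.025
```

```bash
python3 lid.py
```

```text
t 35.3 meas [0.5409 0.0661 0.1177] cmd [0.5409 0.0661 0.1177] angerr 0.0 w 0.025 F [-5.3 -0.6 -0.4] T [-0.01  1.92 -0.04] q6 0.49
lid n 1399 angle 1.323346230787434
rod 27 0.3876906211331628
basket z pct [0.0621 0.0644 0.0663 0.0744 0.106 ]
```

carry_out:
  plan:
    - {"xyz":[0,0,0],"rotation":[0,0,0],"hand":0}
    - {"xyz":[0,0,0],"rotation":[0,0,0],"hand":0}
    - {"xyz":[0,0,0],"rotation":[0,0,0],"hand":0}
    - {"xyz":[0,0,0],"rotation":[0,0,0],"hand":0}
    - {"xyz":[0,0,0],"rotation":[0,0,0],"hand":0}

```text
t: 35.85
ee_pos: [0.5409, 0.066, 0.1176]
eef_rot: [1.459, -2.78, 0.0]
ft_force: [-4.8, -1.0, 0.2]
grip_width: 0.025
```

carry_out:
  plan:
    - {"xyz":[0,0,0],"rotation":[0,0,0],"hand":0}
    - {"xyz":[0,0,0],"rotation":[0,0,0],"hand":0}
    - {"xyz":[0,0,0],"rotation":[0,0,0],"hand":0}
    - {"xyz":[0,0,0],"rotation":[0,0,0],"hand":0}
    - {"xyz":[0,0,0],"rotation":[0,0,0],"hand":0}

```text
t: 36.35
ee_pos: [0.5409, 0.066, 0.1176]
eef_rot: [1.459, -2.78, 0.0]
ft_force: [-3.8, -0.3, -1.3]
grip_width: 0.0252
```

carry_out:
  plan:
    - {"xyz":[0,0,0],"rotation":[0,0,0],"hand":0}
    - {"xyz":[0,0,0],"rotation":[0,0,0],"hand":0}
    - {"xyz":[0,0,0],"rotation":[0,0,0],"hand":0}
    - {"xyz":[0,0,0],"rotation":[0,0,0],"hand":0}
    - {"xyz":[0,0,0],"rotation":[0,0,0],"hand":0}

```text
t: 36.85
ee_pos: [0.5409, 0.066, 0.1177]
eef_rot: [1.459, -2.78, 0.0]
ft_force: [-4.7, -0.3, -1.2]
grip_width: 0.0249
```

carry_out:
  plan:
    - {"xyz":[0,0,0],"rotation":[0,0,0],"hand":0}
    - {"xyz":[0,0,0],"rotation":[0,0,0],"hand":0}
    - {"xyz":[0,0,0],"rotation":[0,0,0],"hand":0}
    - {"xyz":[0,0,0],"rotation":[0,0,0],"hand":0}
    - {"xyz":[0,0,0],"rotation":[0,0,0],"hand":0}

```text
t: 37.35
ee_pos: [0.5409, 0.066, 0.1176]
eef_rot: [1.459, -2.78, 0.0]
ft_force: [-5.9, -0.5, -0.8]
grip_width: 0.0249
```

carry_out:
  plan:
    - {"xyz":[0,0,0],"rotation":[0,0,0],"hand":0}
    - {"xyz":[0,0,0],"rotation":[0,0,0],"hand":0}
    - {"xyz":[0,0,0],"rotation":[0,0,0],"hand":0}
    - {"xyz":[0,0,0],"rotation":[0,0,0],"hand":0}
    - {"xyz":[0,0,0],"rotation":[0,0,0],"hand":0}

```text
t: 37.85
ee_pos: [0.5409, 0.066, 0.1177]
eef_rot: [1.459, -2.78, 0.0]
ft_force: [-4.6, 0.2, -0.2]
grip_width: 0.0249
```

carry_out:
  plan:
    - {"xyz":[0,0,0],"rotation":[0,0,0],"hand":0}
    - {"xyz":[0,0,0],"rotation":[0,0,0],"hand":0}
    - {"xyz":[0,0,0],"rotation":[0,0,0],"hand":0}
    - {"xyz":[0,0,0],"rotation":[0,0,0],"hand":0}
    - {"xyz":[0,0,0],"rotation":[0,0,0],"hand":0}

```text
t: 38.35
ee_pos: [0.5409, 0.066, 0.1176]
eef_rot: [1.459, -2.78, 0.0]
ft_force: [-4.8, -0.5, -1.2]
grip_width: 0.0253
```

carry_out:
  plan:
    - {"xyz":[0,0,0],"rotation":[0,0,0],"hand":0}
    - {"xyz":[0,0,0],"rotation":[0,0,0],"hand":0}
    - {"xyz":[0,0,0],"rotation":[0,0,0],"hand":0}
    - {"xyz":[0,0,0],"rotation":[0,0,0],"hand":0}
    - {"xyz":[0,0,0],"rotation":[0,0,0],"hand":0}

```text
t: 38.85
ee_pos: [0.5409, 0.066, 0.1176]
eef_rot: [1.459, -2.78, 0.0]
ft_force: [-3.4, -0.0, -1.3]
grip_width: 0.0248
```

carry_out:
  plan:
    - {"xyz":[0,0,0],"rotation":[0,0,0],"hand":0}
    - {"xyz":[0,0,0],"rotation":[0,0,0],"hand":0}
    - {"xyz":[0,0,0],"rotation":[0,0,0],"hand":0}
    - {"xyz":[0,0,0],"rotation":[0,0,0],"hand":0}
    - {"xyz":[0,0,0],"rotation":[0,0,0],"hand":0}

```text
t: 39.35
ee_pos: [0.5409, 0.066, 0.1177]
eef_rot: [1.459, -2.78, 0.0]
ft_force: [-4.9, -0.8, -0.2]
grip_width: 0.0256
```

carry_out:
  plan:
    - {"xyz":[0,0,0],"rotation":[0,0,0],"hand":0}
    - {"xyz":[0,0,0],"rotation":[0,0,0],"hand":0}
    - {"xyz":[0,0,0],"rotation":[0,0,0],"hand":0}
    - {"xyz":[0,0,0],"rotation":[0,0,0],"hand":0}
    - {"xyz":[0,0,0],"rotation":[0,0,0],"hand":0}

```text
t: 39.85
ee_pos: [0.5409, 0.066, 0.1177]
eef_rot: [1.459, -2.78, 0.0]
ft_force: [-5.2, -1.5, -0.3]
grip_width: 0.025
```

carry_out:
  plan:
    - {"xyz":[0,0,0],"rotation":[0,0,0],"hand":0}
    - {"xyz":[0,0,0],"rotation":[0,0,0],"hand":0}
    - {"xyz":[0,0,0],"rotation":[0,0,0],"hand":0}
    - {"xyz":[0,0,0],"rotation":[0,0,0],"hand":0}
    - {"xyz":[0,0,0],"rotation":[0,0,0],"hand":0}

```text
t: 40.35
ee_pos: [0.5409, 0.066, 0.1177]
eef_rot: [1.459, -2.78, 0.0]
ft_force: [-5.2, -0.4, 0.8]
grip_width: 0.0252
```

```bash
python3 lid.py
```

```text
t 40.35 meas [0.5409 0.066  0.1177] cmd [0.5409 0.066  0.1177] angerr 0.0 w 0.0252 F [-5.2 -0.4  0.8] T [-0.04  1.89 -0.01] q6 0.49
lid n 1272 angle 1.2672221629210714
rod 30 0.47236750465499644
basket z pct [0.0622 0.0644 0.0663 0.0744 0.1052]
```

carry_out:
  plan:
    - {"xyz":[0,0,0],"rotation":[0,0,0],"hand":0}
    - {"xyz":[0,0,0],"rotation":[0,0,0],"hand":0}
    - {"xyz":[0,0,0],"rotation":[0,0,0],"hand":0}
    - {"xyz":[0,0,0],"rotation":[0,0,0],"hand":0}
    - {"xyz":[0,0,0],"rotation":[0,0,0],"hand":0}

```text
t: 40.9
ee_pos: [0.5409, 0.066, 0.1177]
eef_rot: [1.459, -2.78, 0.0]
ft_force: [-5.0, -0.4, -1.1]
grip_width: 0.0251
```

carry_out:
  plan:
    - {"xyz":[0,0,0],"rotation":[0,0,0],"hand":0}
    - {"xyz":[0,0,0],"rotation":[0,0,0],"hand":0}
    - {"xyz":[0,0,0],"rotation":[0,0,0],"hand":0}
    - {"xyz":[0,0,0],"rotation":[0,0,0],"hand":0}
    - {"xyz":[0,0,0],"rotation":[0,0,0],"hand":0}

```text
t: 41.4
ee_pos: [0.5409, 0.066, 0.1176]
eef_rot: [1.459, -2.78, 0.0]
ft_force: [-5.2, 0.4, -1.5]
grip_width: 0.0248
```

carry_out:
  plan:
    - {"xyz":[0,0,0],"rotation":[0,0,0],"hand":0}
    - {"xyz":[0,0,0],"rotation":[0,0,0],"hand":0}
    - {"xyz":[0,0,0],"rotation":[0,0,0],"hand":0}
    - {"xyz":[0,0,0],"rotation":[0,0,0],"hand":0}
    - {"xyz":[0,0,0],"rotation":[0,0,0],"hand":0}

```text
t: 41.9
ee_pos: [0.5409, 0.066, 0.1176]
eef_rot: [1.459, -2.78, 0.0]
ft_force: [-5.3, -0.5, -0.5]
grip_width: 0.0252
```

carry_out:
  plan:
    - {"xyz":[0,0,0],"rotation":[0,0,0],"hand":0}
    - {"xyz":[0,0,0],"rotation":[0,0,0],"hand":0}
    - {"xyz":[0,0,0],"rotation":[0,0,0],"hand":0}
    - {"xyz":[0,0,0],"rotation":[0,0,0],"hand":0}
    - {"xyz":[0,0,0],"rotation":[0,0,0],"hand":0}

```text
t: 42.4
ee_pos: [0.5409, 0.066, 0.1177]
eef_rot: [1.459, -2.78, 0.0]
ft_force: [-4.9, 0.4, -0.7]
grip_width: 0.0248
```

```bash
python3 lid.py;python3 lid.py
```

```text
t 42.4 meas [0.5409 0.066  0.1177] cmd [0.5409 0.066  0.1177] angerr 0.0 w 0.0248 F [-4.9  0.4 -0.7] T [-0.04  1.92  0.01] q6 0.49
lid n 1247 angle 1.2561715064799446
rod 28 0.43581722668871603
basket z pct [0.0621 0.0641 0.0659 0.0737 0.1051]
t 42.45 meas [0.5409 0.066  0.1177] cmd [0.5409 0.066  0.1177] angerr 0.0 w 0.0248 F [-5.6  0.1 -1.1] T [0.01 1.94 0.  ] q6 0.49
lid n 1243 angle 1.2569432509831817
rod 28 0.42926206530052136
basket z pct [0.0623 0.0643 0.0661 0.0736 0.105 ]
```

View pics/s4.png

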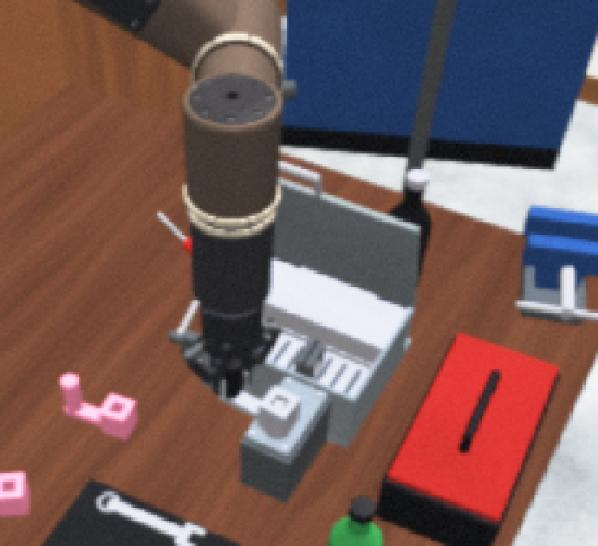

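carry_out:
  plan:
    - {"xyz":[-0.03,0.01,0],"rotation":[0,0,0],"hand":0}
    - {"xyz":[-0.031,-0.003,0],"rotation":[0,0,0],"hand":0}
    - {"xyz":[-0.027,-0.016,0],"rotation":[0,0,0],"hand":0}
    - {"xyz":[-0.018,-0.025,0],"rotation":[0,0,0],"hand":0}
    - {"xyz":[-0.007,-0.031,0],"rotation":[0,0,0],"hand":0}

```text
t: 43.0
ee_pos: [0.6588, 0.1226, 0.1163]
eef_rot: [1.46, -2.776, 0.0]
ft_force: [-11.6, -10.6, -3.5]
grip_width: 0.025
```

carry_out:
  plan:
    - {"xyz":[0.007,-0.031,0],"rotation":[0,0,0],"hand":0}
    - {"xyz":[0.018,-0.025,0],"rotation":[0,0,0],"hand":0}
    - {"xyz":[0.027,-0.016,0],"rotation":[0,0,0],"hand":0}
    - {"xyz":[0.031,-0.003,0],"rotation":[0,0,0],"hand":0}
    - {"xyz":[0.03,0.01,0],"rotation":[0,0,0],"hand":0}

```text
t: 43.5
ee_pos: [0.6483, -0.007, 0.1159]
eef_rot: [1.458, -2.782, -0.004]
ft_force: [-7.7, 22.5, -5.0]
grip_width: 0.0251
```

carry_out:
  plan:
    - {"xyz":[0.024,0.021,0],"rotation":[0,0,0],"hand":0}
    - {"xyz":[0.012,0.028,0],"rotation":[0,0,0],"hand":0}
    - {"xyz":[0,0.032,0],"rotation":[0,0,0],"hand":0}
    - {"xyz":[-0.012,0.028,0],"rotation":[0,0,0],"hand":0}
    - {"xyz":[-0.024,0.021,0],"rotation":[0,0,0],"hand":0}

```text
t: 44.0
ee_pos: [0.5403, 0.0658, 0.1177]
eef_rot: [1.458, -2.782, 0.001]
ft_force: [11.8, -5.1, -10.8]
grip_width: 0.0251
```

carry_out:
  plan:
    - {"xyz":[-0.03,0.01,0],"rotation":[0,0,0],"hand":0}
    - {"xyz":[-0.031,-0.003,0],"rotation":[0,0,0],"hand":0}
    - {"xyz":[-0.027,-0.016,0],"rotation":[0,0,0],"hand":0}
    - {"xyz":[-0.018,-0.025,0],"rotation":[0,0,0],"hand":0}
    - {"xyz":[-0.007,-0.031,0],"rotation":[0,0,0],"hand":0}

```text
t: 44.5
ee_pos: [0.6588, 0.1225, 0.1163]
eef_rot: [1.46, -2.776, 0.0]
ft_force: [-11.1, -10.3, -3.7]
grip_width: 0.0246
```

```bash
python3 lid.py; python3 kn.py
```

```text
t 44.5 meas [0.6588 0.1225 0.1163] cmd [0.6588 0.1225 0.1163] angerr 0.0 w 0.0246 F [-11.1 -10.3  -3.7] T [-3.95  4.12  0.01] q6 0.49
lid n 536 angle 1.2551381481717552
rod 114 0.446905667172586
basket z pct [0.0915 0.0936 0.0957 0.1146 0.1336]
t 44.55 meas [0.6621 0.1197 0.1157] cmd [0.6621 0.1197 0.1157] angerr 0.0 w 0.0251 F [-0.1 -4.2 -0.6] T [-0.94  0.5   0.02] q6 0.5
knob 5191 [0.6666 0.1167 0.1916] ((668.385498046875, 115.42288970947266), 23.725914001464844)
hub top 7527 [0.62   0.0577 0.1648] ((615.6769409179688, 61.07113265991211), (41.58624267578125, 41.78606033325195), 51.205726623535156)
lid n 528 angle 1.2551292217415306 [-0.3266  0.3973]
```

carry_out:
  plan:
    - {"xyz":[0.007,-0.031,0],"rotation":[0,0,0],"hand":0}
    - {"xyz":[0.018,-0.025,0],"rotation":[0,0,0],"hand":0}
    - {"xyz":[0.027,-0.016,0],"rotation":[0,0,0],"hand":0}
    - {"xyz":[0.031,-0.003,0],"rotation":[0,0,0],"hand":0}
    - {"xyz":[0.03,0.01,0],"rotation":[0,0,0],"hand":0}

```text
t: 45.15
ee_pos: [0.6485, -0.0067, 0.1165]
eef_rot: [-1.459, 2.781, 0.002]
ft_force: [-4.9, 18.0, -7.4]
grip_width: 0.0248
```

carry_out:
  plan:
    - {"xyz":[0.024,0.021,0],"rotation":[0,0,0],"hand":0}
    - {"xyz":[0.012,0.028,0],"rotation":[0,0,0],"hand":0}
    - {"xyz":[0,0.032,0],"rotation":[0,0,0],"hand":0}
    - {"xyz":[-0.012,0.028,0],"rotation":[0,0,0],"hand":0}
    - {"xyz":[-0.024,0.021,0],"rotation":[0,0,0],"hand":0}

```text
t: 45.65
ee_pos: [0.5403, 0.0667, 0.1181]
eef_rot: [-1.459, 2.781, -0.001]
ft_force: [15.6, -4.7, -13.2]
grip_width: 0.0252
```

carry_out:
  plan:
    - {"xyz":[-0.03,0.01,0],"rotation":[0,0,0],"hand":0}
    - {"xyz":[-0.031,-0.003,0],"rotation":[0,0,0],"hand":0}
    - {"xyz":[-0.027,-0.016,0],"rotation":[0,0,0],"hand":0}

```text
t: 45.95
ee_pos: [0.5981, 0.1345, 0.1179]
eef_rot: [1.462, -2.778, 0.002]
ft_force: [2.8, -20.6, -7.7]
grip_width: 0.0247
```

carry_out:
  plan:
    - {"xyz":[-0.006,-0.008,0],"rotation":[0,0,0],"hand":0}
    - {"xyz":[0,0,0],"rotation":[0,0,0],"hand":0}
    - {"xyz":[0,0,0],"rotation":[0,0,0],"hand":0}

```text
t: 46.25
ee_pos: [0.6088, 0.1354, 0.1179]
eef_rot: [-1.461, 2.78, 0.001]
ft_force: [-0.9, 4.0, -2.2]
grip_width: 0.0251
```

Run:
```python
from plan import *
s=Plan(sync=True); s.row(s.p,s.r,.5); s.row(s.p,s.r,.55); s.to(s.p+[0,0,.095],None,.55,n=2); s.to([.6155,.0605,.215],Rt(-84.9),.72,n=5); s.row(s.p,s.r,.72); s.out()
```

```text
t 46.25 meas [0.6088 0.1354 0.1179] cmd [0.6088 0.1354 0.1179] angerr 0.0 w 0.0251 F [-0.9  4.  -2.2] T [ 1.63  0.22 -0.04] q6 0.44
[{"xyz":[0.0,0.0,0.0],"rotation":[0.0,0.0,0.0],"hand":0.5},{"xyz":[0.0,0.0,0.0],"rotation":[0.0,0.0,0.0],"hand":0.55},{"xyz":[0.0,0.0,-0.047],"rotation":[0.0,0.0,0.0],"hand":0.55},{"xyz":[0.0,0.0,-0.048],"rotation":[0.0,0.0,0.0],"hand":0.55},{"xyz":[0.012,-0.01,0.0],"rotation":[0.0,0.0,-7.9],"hand":0.72}]
[{"xyz":[0.012,-0.008,-0.001],"rotation":[0.0,0.0,-8.0],"hand":0.72},{"xyz":[0.014,-0.006,0.0],"rotation":[0.0,0.0,-7.9],"hand":0.72},{"xyz":[0.014,-0.004,-0.001],"rotation":[0.0,0.1,-7.9],"hand":0.72},{"xyz":[0.015,-0.002,0.0],"rotation":[0.0,0.0,-8.0],"hand":0.72},{"xyz":[0.0,0.0,0.0],"rotation":[0.0,0.0,0.0],"hand":0.72}]
end cmd [0.6156 0.0607 0.2148]
```

carry_out:
  plan:
    - {"xyz":[0,0,0],"rotation":[0,0,0],"hand":0.5}
    - {"xyz":[0,0,0],"rotation":[0,0,0],"hand":0.55}
    - {"xyz":[0,0,-0.047],"rotation":[0,0,0],"hand":0.55}
    - {"xyz":[0,0,-0.048],"rotation":[0,0,0],"hand":0.55}
    - {"xyz":[0.012,-0.01,0],"rotation":[0,0,-7.9],"hand":0.72}

```text
t: 46.75
ee_pos: [0.6138, 0.1207, 0.2211]
eef_rot: [-1.648, 2.662, -0.006]
ft_force: [0.7, -0.9, 0.2]
grip_width: 0.06
```

carry_out:
  plan:
    - {"xyz":[0.012,-0.008,-0.001],"rotation":[0,0,-8],"hand":0.72}
    - {"xyz":[0.014,-0.006,0],"rotation":[0,0,-7.9],"hand":0.72}
    - {"xyz":[0.014,-0.004,-0.001],"rotation":[0,0.1,-7.9],"hand":0.72}
    - {"xyz":[0.015,-0.002,0],"rotation":[0,0,-8],"hand":0.72}
    - {"xyz":[0,0,0],"rotation":[0,0,0],"hand":0.72}

```text
t: 47.25
ee_pos: [0.6156, 0.0585, 0.2156]
eef_rot: [2.32, -2.115, 0.003]
ft_force: [-0.2, -0.1, -0.6]
grip_width: 0.0613
```

```bash
python3 kn.py
python3 - <<'E'
from plan import *
s=Plan(sync=True); s.to([.6155,.0608,.108],Rt(-84.9),.72,n=3); s.out()
E
```

```text
t 47.25 meas [0.6156 0.0585 0.2156] cmd [0.6156 0.0585 0.2156] angerr 0.0 w 0.0613 F [-0.2 -0.1 -0.6] T [0.06 0.03 0.03] q6 1.25
knob 1175 [0.6091 0.135  0.1908] ((607.7779541015625, 135.55308532714844), 13.102614402770996)
hub top 2774 [0.6172 0.0613 0.164 ] ((615.4594116210938, 61.106327056884766), (40.766117095947266, 40.11275863647461), 6.0858283042907715)
lid n 672 angle 1.2582156362024557 [-0.3232  0.3969]
t 47.35 meas [0.6156 0.0599 0.2153] cmd [0.6156 0.0599 0.2153] angerr 0.0 w 0.0615 F [ 0.6  0.1 -0.2] T [0.   0.01 0.03] q6 1.24
[{"xyz":[0.0,0.0,0.036],"rotation":[0.0,0.0,0.0],"hand":0.72},{"xyz":[-0.001,0.0,0.036],"rotation":[0.0,-0.1,-0.1],"hand":0.72},{"xyz":[0.0,0.0,0.035],"rotation":[0.0,0.0,0.0],"hand":0.72}]
end cmd [0.6155 0.0607 0.1083]
```

carry_out:
  plan:
    - {"xyz":[0,0,0.036],"rotation":[0,0,-1],"hand":0.72}
    - {"xyz":[-0.001,0,0.036],"rotation":[0,-0.1,0],"hand":0.72}
    - {"xyz":[0,0,0.035],"rotation":[0,0,0],"hand":0.72}
    - {"xyz":[0,0,0],"rotation":[0,0,0],"hand":0.3}
    - {"xyz":[0,0,0],"rotation":[0,0,0],"hand":0}

```text
t: 47.85
ee_pos: [0.6155, 0.0617, 0.1077]
eef_rot: [2.335, -2.099, -0.0]
ft_force: [0.5, -1.6, -3.0]
grip_width: 0.04
```

carry_out:
  plan:
    - {"xyz":[0,0,0],"rotation":[0,0,0],"hand":0}
    - {"xyz":[0,0,0],"rotation":[0,0,0],"hand":0}
    - {"xyz":[0,0,-0.01],"rotation":[0,0,0],"hand":0}
    - {"xyz":[0,0,-0.01],"rotation":[0,0,0],"hand":0}
  force: 80

```text
t: 48.25
ee_pos: [0.6149, 0.0614, 0.1277]
eef_rot: [2.335, -2.098, -0.003]
ft_force: [-0.8, 3.0, -5.4]
grip_width: 0.0393
```

Run:
```python
from plan import *
s=Plan(sync=True); s.to([.615,.061,.20],None,0,n=2); s.to([.485,-.2085,.16],Rt(-162),0,n=10); s.to([.485,-.2085,.02],None,0,n=4); s.to([.485,-.2085,-.007],None,0,n=2); s.row(s.p,s.r,0); s.out()
```

```text
t 48.25 meas [0.6149 0.0614 0.1277] cmd [0.6149 0.0614 0.1277] angerr 0.0 w 0.0393 F [-0.8  3.  -5.4] T [1.19 0.05 0.01] q6 1.26
[{"xyz":[0.0,0.0,-0.036],"rotation":[0.0,0.0,0.0],"hand":0},{"xyz":[0.0,0.0,-0.036],"rotation":[0.0,0.0,0.0],"hand":0},{"xyz":[0.025,0.016,0.004],"rotation":[0.0,0.0,7.8],"hand":0},{"xyz":[0.028,0.012,0.004],"rotation":[0.0,0.0,7.8],"hand":0},{"xyz":[0.029,0.008,0.004],"rotation":[0.0,0.0,7.8],"hand":0}]
[{"xyz":[0.029,0.005,0.004],"rotation":[0.0,-0.1,7.9],"hand":0},{"xyz":[0.03,0.0,0.004],"rotation":[0.1,0.0,7.8],"hand":0},{"xyz":[0.03,-0.004,0.004],"rotation":[0.0,0.0,7.8],"hand":0},{"xyz":[0.029,-0.007,0.004],"rotation":[0.0,0.0,7.8],"hand":0},{"xyz":[0.027,-0.012,0.004],"rotation":[0.0,0.0,7.8],"hand":0}]
[{"xyz":[0.026,-0.015,0.004],"rotation":[0.0,0.0,7.8],"hand":0},{"xyz":[0.024,-0.019,0.004],"rotation":[0.0,0.0,7.8],"hand":0},{"xyz":[0.0,0.0,0.035],"rotation":[0.0,0.0,0.0],"hand":0},{"xyz":[0.0,0.0,0.035],"rotation":[0.0,0.0,0.0],"hand":0},{"xyz":[0.0,0.0,0.035],"rotation":[0.0,0.0,0.0],"hand":0}]
[{"xyz":[0.0,0.0,0.035],"rotation":[0.0,0.0,0.0],"hand":0},{"xyz":[0.0,0.0,0.013],"rotation":[0.0,0.0,0.0],"hand":0},{"xyz":[0.0,0.0,0.014],"rotation":[0.0,0.0,0.0],"hand":0},{"xyz":[0.0,0.0,0.0],"rotation":[0.0,0.0,0.0],"hand":0}]
end cmd [ 0.4845 -0.2086 -0.007 ]
```

carry_out:
  plan:
    - {"xyz":[0,0,-0.036],"rotation":[0,0,0],"hand":0}
    - {"xyz":[0,0,-0.036],"rotation":[0,0,0],"hand":0}
    - {"xyz":[0.025,0.016,0.004],"rotation":[0,0,7.8],"hand":0}
    - {"xyz":[0.028,0.012,0.004],"rotation":[0,0,7.8],"hand":0}
    - {"xyz":[0.029,0.008,0.004],"rotation":[0,0,7.8],"hand":0}

```text
t: 48.75
ee_pos: [0.5759, -0.0214, 0.1888]
eef_rot: [1.856, -2.533, 0.0]
ft_force: [-0.1, 0.0, -3.8]
grip_width: 0.0389
```

carry_out:
  plan:
    - {"xyz":[0.029,0.005,0.004],"rotation":[0,-0.1,7.9],"hand":0}
    - {"xyz":[0.03,0,0.004],"rotation":[0.1,0,7.8],"hand":0}
    - {"xyz":[0.03,-0.004,0.004],"rotation":[0,0,7.8],"hand":0}
    - {"xyz":[0.029,-0.007,0.004],"rotation":[0,0,7.8],"hand":0}
    - {"xyz":[0.027,-0.012,0.004],"rotation":[0,0,7.8],"hand":0}

```text
t: 49.25
ee_pos: [0.5107, -0.1558, 0.1687]
eef_rot: [-0.9, 3.009, -0.001]
ft_force: [0.1, 0.2, -4.6]
grip_width: 0.0391
```

carry_out:
  plan:
    - {"xyz":[0.026,-0.015,0.004],"rotation":[0,0,7.8],"hand":0}
    - {"xyz":[0.024,-0.019,0.004],"rotation":[0,0,7.8],"hand":0}
    - {"xyz":[0,0,0],"rotation":[0,0,0],"hand":0}

```text
t: 49.55
ee_pos: [0.4827, -0.2114, 0.1601]
eef_rot: [0.481, -3.103, -0.0]
ft_force: [0.9, 0.1, -4.7]
grip_width: 0.0392
```

Run:
```python
from plan import *
s=Plan(sync=True); s.to([.485,-.2085,.02],Rt(-162),0,n=4); s.to([.485,-.2085,-.007],None,0,n=2); s.out()
```

```text
t 49.55 meas [ 0.4827 -0.2114  0.1601] cmd [ 0.4827 -0.2114  0.1601] angerr 0.0 w 0.0392 F [ 0.9  0.1 -4.7] T [-0.    0.12  0.02] q6 0.35
[{"xyz":[-0.001,0.001,0.035],"rotation":[0.0,0.0,-0.1],"hand":0},{"xyz":[-0.001,0.0,0.035],"rotation":[0.0,0.0,-0.1],"hand":0},{"xyz":[0.0,0.0,0.035],"rotation":[0.0,0.0,-0.1],"hand":0},{"xyz":[-0.001,0.001,0.035],"rotation":[0.0,-0.1,-0.1],"hand":0},{"xyz":[0.0,0.0,0.014],"rotation":[0.0,0.0,0.0],"hand":0}]
[{"xyz":[0.0,0.0,0.013],"rotation":[0.0,0.0,0.0],"hand":0}]
end cmd [ 0.4848 -0.2085 -0.0069]
```

carry_out:
  plan:
    - {"xyz":[-0.001,0.001,0.035],"rotation":[0,0,-0.1],"hand":0}
    - {"xyz":[-0.001,0,0.035],"rotation":[0,0,-0.1],"hand":0}
    - {"xyz":[0,0,0.035],"rotation":[0,0,-0.1],"hand":0}
    - {"xyz":[-0.001,0.001,0.035],"rotation":[0,0,-0.1],"hand":0}
    - {"xyz":[0,0,0.01],"rotation":[0,0,0],"hand":0}

```text
t: 50.05
ee_pos: [0.4853, -0.2058, 0.0073]
eef_rot: [0.503, -3.097, -0.002]
ft_force: [-0.5, -0.4, -4.1]
grip_width: 0.0393
```

carry_out:
  plan:
    - {"xyz":[0,0,0.01],"rotation":[0,0,0],"hand":0}
    - {"xyz":[0,0,0.005],"rotation":[0,0,0],"hand":0}
    - {"xyz":[0,0,0],"rotation":[0,0,0],"hand":0}

```text
t: 50.35
ee_pos: [0.4883, -0.2062, -0.0046]
eef_rot: [-0.504, 3.099, -0.001]
ft_force: [-0.6, 0.7, -4.3]
grip_width: 0.0393
```

carry_out:
  plan:
    - {"xyz":[0,0,0.003],"rotation":[0,0,0],"hand":0}
    - {"xyz":[0,0,0],"rotation":[0,0,0],"hand":0}
    - {"xyz":[0,0,0],"rotation":[0,0,0],"hand":0.6}
    - {"xyz":[0,0,0],"rotation":[0,0,0],"hand":0.72}
    - {"xyz":[0,0,-0.02],"rotation":[0,0,0],"hand":0.72}

```text
t: 50.85
ee_pos: [0.4864, -0.206, 0.0106]
eef_rot: [0.503, -3.099, -0.001]
ft_force: [0.1, -0.6, -0.1]
grip_width: 0.0612
```

carry_out:
  plan:
    - {"xyz":[0,0,-0.045],"rotation":[0,0,0],"hand":0.72}
    - {"xyz":[0,0,-0.05],"rotation":[0,0,0],"hand":0.72}
    - {"xyz":[0,0,-0.05],"rotation":[0,0,0],"hand":0.55}
    - {"xyz":[0,0,-0.03],"rotation":[0,0,0],"hand":0.52}
    - {"xyz":[0,0,0],"rotation":[0,0,0],"hand":0.52}

```text
t: 51.35
ee_pos: [0.4906, -0.2068, 0.1926]
eef_rot: [-0.504, 3.09, -0.005]
ft_force: [-0.7, -0.6, -0.8]
grip_width: 0.0444
```

```bash
sed 's/w4/w7/' crank.py > crank2.py; python3 crank2.py
python3 - <<'E'
from plan import *
s=Plan(sync=True); s.to([.56,.195,.235],Rt(-179.5),.52); s.row(s.p,s.r,.52); s.out()
E
```

```text
t 51.35 meas [ 0.4906 -0.2068  0.1926] cmd [ 0.4906 -0.2068  0.1926] angerr 0.0 w 0.0444 F [-0.7 -0.6 -0.8] T [-0.03 -0.05 -0.  ] q6 0.35
yaw [-0.9482 -0.3175 -0.0099]
knob 574 [ 0.5592 -0.1832  0.0754] ((559.13720703125, -182.40948486328125), 12.923972129821777)
hub 1186 [ 0.4887 -0.2068  0.0481] ((488.5433654785156, -206.4984130859375), (39.99317169189453, 39.85409927368164), 18.536855697631836)
hub->knob 0.07459066247251632 18.841320080716176
arm 1221 -24.193481668739178
crank [(0.87, array([481.,  82.])), (0.84, array([283., 334.]))]
crank_knob [(0.76, array([188., 167.])), (0.58, array([454., 228.]))]
t 51.5 meas [ 0.4872 -0.206   0.1866] cmd [ 0.4872 -0.206   0.1866] angerr 0.0 w 0.0444 F [-0.4  0.8 -0.4] T [ 0.02 -0.   -0.02] q6 0.35
[{"xyz":[-0.022,0.04,-0.005],"rotation":[0.0,0.0,2.0],"hand":0.52},{"xyz":[-0.02,0.04,-0.006],"rotation":[0.0,0.0,2.0],"hand":0.52},{"xyz":[-0.019,0.041,-0.005],"rotation":[0.0,0.0,2.0],"hand":0.52},{"xyz":[-0.018,0.042,-0.005],"rotation":[0.0,0.0,2.0],"hand":0.52},{"xyz":[-0.016,0.042,-0.006],"rotation":[0.0,0.0,2.0],"hand":0.52}]
[{"xyz":[-0.014,0.043,-0.005],"rotation":[0.0,0.0,2.0],"hand":0.52},{"xyz":[-0.013,0.044,-0.005],"rotation":[0.0,0.1,2.0],"hand":0.52},{"xyz":[-0.012,0.043,-0.006],"rotation":[0.0,0.0,2.0],"hand":0.52},{"xyz":[-0.01,0.045,-0.005],"rotation":[0.0,0.0,2.0],"hand":0.52},{"xyz":[0.0,0.0,0.0],"rotation":[0.0,0.0,0.0],"hand":0.52}]
end cmd [0.5602 0.1955 0.2348]
```

Crank lies flat on the mat at (0.489, -0.207). Next, the basket.

carry_out:
  plan:
    - {"xyz":[-0.022,0.04,-0.005],"rotation":[0,0,2],"hand":0.52}
    - {"xyz":[-0.02,0.04,-0.006],"rotation":[0,0,2],"hand":0.52}
    - {"xyz":[-0.019,0.041,-0.005],"rotation":[0,0,2],"hand":0.52}
    - {"xyz":[-0.018,0.042,-0.005],"rotation":[0,0,2],"hand":0.52}
    - {"xyz":[-0.016,0.042,-0.006],"rotation":[0,0,2],"hand":0.52}

```text
t: 52.0
ee_pos: [0.5276, 0.0179, 0.2124]
eef_rot: [0.229, -3.131, 0.001]
ft_force: [1.2, 0.2, 0.4]
grip_width: 0.0445
```

carry_out:
  plan:
    - {"xyz":[-0.014,0.043,-0.005],"rotation":[0,0,2],"hand":0.52}
    - {"xyz":[-0.013,0.044,-0.005],"rotation":[0,0.1,2],"hand":0.52}
    - {"xyz":[-0.012,0.043,-0.006],"rotation":[0,0,2],"hand":0.52}
    - {"xyz":[-0.01,0.045,-0.005],"rotation":[0,0,2],"hand":0.52}
    - {"xyz":[0,0,0],"rotation":[0,0,0],"hand":0.52}

```text
t: 52.5
ee_pos: [0.5609, 0.1997, 0.2328]
eef_rot: [0.017, -3.139, 0.002]
ft_force: [-0.2, -0.2, -1.2]
grip_width: 0.0442
```

```bash
cat > parts.py <<'E'
from plan import *
import sys
np.set_printoptions(precision=4,suppress=True)
s=Plan(sync=True)
p=shot('wrist'); c=cloud(p); cv2.imwrite('pics/p1.png',p['image'][...,::-1])
q=c[(c[:,0]>.435)&(c[:,0]<.685)&(c[:,1]>.15)&(c[:,1]<.275)&(c[:,2]>.128)&(c[:,2]<.165)]
g=np.zeros((140,260),np.uint8)
for x,y,z in q: g[int((y-.145)*1000),int((x-.43)*1000)]=255
g=cv2.morphologyEx(g,cv2.MORPH_CLOSE,np.ones((7,7)))
n,l,stt,_=cv2.connectedComponentsWithStats(g)
for i in range(1,n):
    if stt[i,4]>150:
        m=np.argwhere(l==i)[:,::-1].astype(np.float32); r=cv2.minAreaRect(m); k=q[l[((q[:,1]-.145)*1000).astype(int),((q[:,0]-.43)*1000).astype(int)]==i]
        print('part ctr',r[0][0]/1000+.43,r[0][1]/1000+.145,'size',r[1],'ang',r[2],'n',len(k),'x',np.percentile(k[:,0],[1,99]),'y',np.percentile(k[:,1],[1,99]),'ztop',np.percentile(k[:,2],98))
f=c[(c[:,0]>.45)&(c[:,0]<.67)&(c[:,1]>.17)&(c[:,1]<.26)&(c[:,2]>.1)&(c[:,2]<.12)]; print('floor z',np.median(f[:,2]),len(f))
for th in ('part_a','part_b'): print(th,[(round(x['p'],2),np.round(x['point']),at_depth(p,x['point'])) for x in spotter.mark_of(th,p)[:4] if x['p']>.3])
E
python3 parts.py
```

```text
t 52.5 meas [0.5609 0.1997 0.2328] cmd [0.5609 0.1997 0.2328] angerr 0.0 w 0.0442 F [-0.2 -0.2 -1.2] T [-0.04  0.01 -0.04] q6 -0.66
part ctr 0.5884009246826172 0.20433247756958006 size (29.983253479003906, 62.85418701171875) ang 3.094058036804199 n 2178 x [0.5735 0.6021] y [0.1771 0.2346] ztop 0.15363929329859247
part ctr 0.47176918029785153 0.21673219299316404 size (28.980131149291992, 77.65045928955078) ang 2.12109637260437 n 3021 x [0.4585 0.4862] y [0.1793 0.2534] ztop 0.1536915829322094
floor z 0.11245168764106094 16095
part_a [(0.91, array([345., 194.]), array([0.4827, 0.2074, 0.1447]))]
part_b [(0.91, array([345., 194.]), array([0.4827, 0.2074, 0.1447]))]
```

View pics/p1.png

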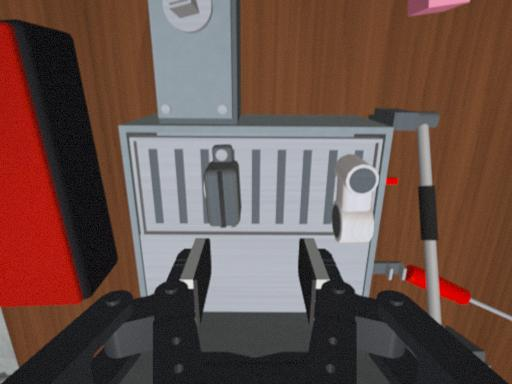

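Run:
```python
from plan import *
s=Plan(sync=True); s.to([.4723,.2095,.20],Rt(-179),.52,n=3); s.to([.4723,.2095,.099],None,.52,n=4); s.out()
```

```text
t 52.65 meas [0.5598 0.1951 0.233 ] cmd [0.5598 0.1951 0.233 ] angerr 0.0 w 0.0446 F [-0.5 -0.4  0.8] T [-0.11 -0.02  0.05] q6 -0.66
[{"xyz":[0.029,0.005,0.011],"rotation":[0.0,-0.1,-0.2],"hand":0.52},{"xyz":[0.029,0.005,0.011],"rotation":[-0.1,0.0,-0.1],"hand":0.52},{"xyz":[0.029,0.005,0.011],"rotation":[0.0,-0.1,-0.2],"hand":0.52},{"xyz":[0.0,0.0,0.025],"rotation":[0.0,0.0,0.0],"hand":0.52},{"xyz":[0.0,0.0,0.026],"rotation":[0.0,0.0,0.0],"hand":0.52}]
[{"xyz":[0.0,0.0,0.025],"rotation":[0.0,0.0,0.0],"hand":0.52},{"xyz":[0.0,0.001,0.025],"rotation":[0.0,0.0,0.0],"hand":0.52}]
end cmd [0.4725 0.21   0.0992]
```

carry_out:
  plan:
    - {"xyz":[0.029,0.005,0.011],"rotation":[0,-0.1,-0.2],"hand":0.52}
    - {"xyz":[0.029,0.005,0.011],"rotation":[0,0,-0.1],"hand":0.52}
    - {"xyz":[0.029,0.005,0.011],"rotation":[0,0,-0.2],"hand":0.52}
    - {"xyz":[0,0,0.025],"rotation":[0,0,0],"hand":0.52}
    - {"xyz":[0,0,0.026],"rotation":[0,0,0],"hand":0.52}

```text
t: 53.15
ee_pos: [0.4728, 0.2082, 0.1507]
eef_rot: [-0.026, 3.139, 0.002]
ft_force: [0.0, 0.3, 0.2]
grip_width: 0.0445
```

carry_out:
  plan:
    - {"xyz":[0,0,0.025],"rotation":[0,0,0],"hand":0.52}
    - {"xyz":[0,0.001,0.025],"rotation":[0,0,0],"hand":0.52}
    - {"xyz":[0,0,0],"rotation":[0,0,0],"hand":0}
    - {"xyz":[0,0,0],"rotation":[0,0,0],"hand":0}
    - {"xyz":[0,0,0],"rotation":[0,0,0],"hand":0}
  force: 60

```text
t: 53.65
ee_pos: [0.4733, 0.2094, 0.1008]
eef_rot: [-0.025, 3.141, -0.001]
ft_force: [0.4, -0.2, -1.4]
grip_width: 0.0249
```

carry_out:
  plan:
    - {"xyz":[0,0,-0.02],"rotation":[0,0,0],"hand":0}
    - {"xyz":[0,0,-0.03],"rotation":[0,0,0],"hand":0}
    - {"xyz":[0,0,-0.04],"rotation":[0,0,0],"hand":0}

```text
t: 53.95
ee_pos: [0.4723, 0.2091, 0.1907]
eef_rot: [0.025, -3.14, 0.003]
ft_force: [0.7, 0.6, -0.2]
grip_width: 0.0248
```

Run:
```python
from plan import *
s=Plan(sync=True); s.to([.46,-.05,.18],None,0); s.to([.4215,-.388,.10],Rt(-178.4),0); s.row(s.p,s.r,0); s.out()
```

```text
t 53.95 meas [0.4723 0.2091 0.1907] cmd [0.4723 0.2091 0.1907] angerr 0.0 w 0.0248 F [ 0.7  0.6 -0.2] T [ 0.17 -0.11 -0.04] q6 -0.78
[{"xyz":[0.003,-0.043,0.002],"rotation":[0.0,0.0,0.0],"hand":0},{"xyz":[0.002,-0.043,0.002],"rotation":[0.0,0.0,0.0],"hand":0},{"xyz":[0.003,-0.043,0.002],"rotation":[0.0,0.0,0.0],"hand":0},{"xyz":[0.003,-0.044,0.001],"rotation":[0.0,0.0,0.0],"hand":0},{"xyz":[0.003,-0.043,0.002],"rotation":[0.0,0.0,0.0],"hand":0}]
[{"xyz":[0.002,-0.043,0.002],"rotation":[0.0,0.0,0.0],"hand":0},{"xyz":[0.006,-0.042,0.01],"rotation":[0.0,0.0,-0.1],"hand":0},{"xyz":[0.005,-0.042,0.01],"rotation":[0.0,0.0,-0.1],"hand":0},{"xyz":[0.006,-0.042,0.01],"rotation":[0.0,0.0,-0.1],"hand":0},{"xyz":[0.006,-0.042,0.01],"rotation":[-0.1,0.0,0.0],"hand":0}]
[{"xyz":[0.005,-0.043,0.011],"rotation":[0.0,-0.1,-0.1],"hand":0},{"xyz":[0.006,-0.042,0.01],"rotation":[0.0,0.0,-0.1],"hand":0},{"xyz":[0.006,-0.042,0.01],"rotation":[0.0,0.0,-0.1],"hand":0},{"xyz":[0.006,-0.042,0.01],"rotation":[0.0,0.0,-0.1],"hand":0},{"xyz":[0.0,0.0,0.0],"rotation":[0.0,0.0,0.0],"hand":0}]
end cmd [ 0.4216 -0.3881  0.0997]
```

Run:
```python
from plan import *
s=Plan(sync=True); p=shot('wrist'); c=cloud(p); d=(c-s.p)@s.r.as_matrix()
k=d[(abs(d[:,0])<.012)&(abs(d[:,1])<.06)&(d[:,2]>-.06)&(d[:,2]<.03)]; print(len(k),np.percentile(k,[2,50,98],axis=0) if len(k) else '')
q=c[(abs(c[:,0]-.472)<.02)&(abs(c[:,1]-.215)<.03)]; print('at basket slot z',np.percentile(q[:,2],[5,50]) if len(q) else '')
Plan(sync=True)
```

```text
t 53.95 meas [0.4723 0.2091 0.1907] cmd [0.4723 0.2091 0.1907] angerr 0.0 w 0.0248 F [ 0.7  0.6 -0.2] T [ 0.17 -0.11 -0.04] q6 -0.78
8369 [[-0.01142673 -0.02873006 -0.05425783]
 [-0.00011004 -0.00721526 -0.05130923]
 [ 0.01136926  0.03425188 -0.02017859]]
at basket slot z [0.11244371 0.24704379]
t 54.0 meas [0.476  0.2112 0.1989] cmd [0.476  0.2112 0.1989] angerr 0.0 w 0.025 F [4.  3.5 8.1] T [ 0.29 -0.65  0.04] q6 -0.78
```

carry_out:
  plan:
    - {"xyz":[0.003,-0.043,0.002],"rotation":[0,0,0],"hand":0}
    - {"xyz":[0.002,-0.043,0.002],"rotation":[0,0,0],"hand":0}
    - {"xyz":[0.003,-0.043,0.002],"rotation":[0,0,0],"hand":0}
    - {"xyz":[0.003,-0.044,0.001],"rotation":[0,0,0],"hand":0}
    - {"xyz":[0.003,-0.043,0.002],"rotation":[0,0,0],"hand":0}

```text
t: 54.5
ee_pos: [0.4625, -0.0077, 0.1823]
eef_rot: [-0.027, 3.139, 0.001]
ft_force: [2.4, -0.9, -1.7]
grip_width: 0.025
```

carry_out:
  plan:
    - {"xyz":[0.002,-0.043,0.002],"rotation":[0,0,0],"hand":0}
    - {"xyz":[0.006,-0.042,0.01],"rotation":[0,0,-0.1],"hand":0}
    - {"xyz":[0.005,-0.042,0.01],"rotation":[0,0,-0.1],"hand":0}
    - {"xyz":[0.006,-0.042,0.01],"rotation":[0,0,-0.1],"hand":0}
    - {"xyz":[0.006,-0.042,0.01],"rotation":[0,0,0],"hand":0}

```text
t: 55.0
ee_pos: [0.4415, -0.2192, 0.14]
eef_rot: [-0.034, 3.139, -0.0]
ft_force: [1.8, -0.2, -0.7]
grip_width: 0.0248
```

carry_out:
  plan:
    - {"xyz":[0.005,-0.043,0.011],"rotation":[0,0,-0.1],"hand":0}
    - {"xyz":[0.006,-0.042,0.01],"rotation":[0,0,-0.1],"hand":0}
    - {"xyz":[0.006,-0.042,0.01],"rotation":[0,0,-0.1],"hand":0}
    - {"xyz":[0.006,-0.042,0.01],"rotation":[0,0,-0.1],"hand":0}
    - {"xyz":[0,0,0],"rotation":[0,0,0],"hand":0}

```text
t: 55.5
ee_pos: [0.4213, -0.3907, 0.0971]
eef_rot: [0.039, -3.14, -0.0]
ft_force: [-0.1, 0.2, -2.4]
grip_width: 0.025
```

Run:
```python
from plan import *
s=Plan(sync=True); p=shot('wrist'); c=cloud(p); d=(c-s.p)@s.r.as_matrix()
k=d[(abs(d[:,0])<.012)&(abs(d[:,1])<.06)&(d[:,2]>-.06)&(d[:,2]<.03)]; print(len(k),np.percentile(k,[2,50,98],axis=0))
cv2.imwrite('pics/t2.png',p['image'][...,::-1])
w=c[(c[:,2]>.0125)&(c[:,2]<.02)&(c[:,0]>.33)&(c[:,0]<.63)&(c[:,1]>-.52)&(c[:,1]<-.27)]; print('tray walls',cv2.minAreaRect((w[:,:2]*1000).astype(np.float32)))
s.to([.4215,-.388,.02],None,0,n=3); s.to([.4215,-.388,-.008],None,0,n=2); s.out()
```

```text
t 55.5 meas [ 0.4213 -0.3907  0.0971] cmd [ 0.4213 -0.3907  0.0971] angerr 0.0 w 0.025 F [-0.1  0.2 -2.4] T [ 0.1   0.15 -0.02] q6 0.43
8360 [[-0.01143349 -0.02864605 -0.05419732]
 [-0.00011019 -0.00732779 -0.05125968]
 [ 0.0113835   0.03441482 -0.0200908 ]]
tray walls ((481.15789794921875, -393.00140380859375), (241.17982482910156, 191.14614868164062), 1.6771669387817383)
[{"xyz":[0.0,0.001,0.026],"rotation":[0.0,0.0,0.0],"hand":0},{"xyz":[0.0,0.001,0.025],"rotation":[0.0,0.0,0.0],"hand":0},{"xyz":[0.0,0.001,0.026],"rotation":[0.0,0.0,0.0],"hand":0},{"xyz":[0.0,0.0,0.014],"rotation":[0.0,0.0,0.0],"hand":0},{"xyz":[0.0,0.0,0.014],"rotation":[0.0,0.0,0.0],"hand":0}]
end cmd [ 0.4211 -0.3876 -0.0079]
```

carry_out:
  plan:
    - {"xyz":[0,0.001,0.026],"rotation":[0,0,0],"hand":0}
    - {"xyz":[0,0.001,0.025],"rotation":[0,0,0],"hand":0}
    - {"xyz":[0,0.001,0.026],"rotation":[0,0,0],"hand":0}
    - {"xyz":[0,0,0.014],"rotation":[0,0,0],"hand":0}
    - {"xyz":[0,0,0.014],"rotation":[0,0,0],"hand":0}

```text
t: 56.05
ee_pos: [0.4233, -0.3831, -0.0065]
eef_rot: [-0.047, 3.14, -0.0]
ft_force: [0.4, 0.4, -0.7]
grip_width: 0.0254
```

carry_out:
  plan:
    - {"xyz":[0,0,0.001],"rotation":[0,0,0],"hand":0}
    - {"xyz":[0,0,0],"rotation":[0,0,0],"hand":0}

```text
t: 56.25
ee_pos: [0.4235, -0.3835, -0.0067]
eef_rot: [-0.047, 3.14, -0.0]
ft_force: [0.9, -0.3, -0.8]
grip_width: 0.0253
```

carry_out:
  plan:
    - {"xyz":[0,0,0.002],"rotation":[0,0,0],"hand":0}
    - {"xyz":[0,0,0],"rotation":[0,0,0],"hand":0.45}
    - {"xyz":[0,0,0],"rotation":[0,0,0],"hand":0.52}
    - {"xyz":[0,0,-0.02],"rotation":[0,0,0],"hand":0.52}
    - {"xyz":[0,0,-0.045],"rotation":[0,0,0],"hand":0.52}

```text
t: 56.75
ee_pos: [0.4209, -0.3826, 0.0537]
eef_rot: [0.045, -3.136, -0.005]
ft_force: [1.1, 0.4, -0.0]
grip_width: 0.0445
```

carry_out:
  plan:
    - {"xyz":[0,0,-0.05],"rotation":[0,0,0],"hand":0.52}
    - {"xyz":[0,0,-0.05],"rotation":[0,0,0],"hand":0.52}

```text
t: 56.95
ee_pos: [0.4227, -0.3838, 0.1581]
eef_rot: [-0.046, 3.14, -0.001]
ft_force: [1.3, -1.4, -0.7]
grip_width: 0.0443
```

Run:
```python
from plan import *
s=Plan(sync=True); p=shot('wrist'); c=cloud(p)
k=c[(abs(c[:,0]-.423)<.03)&(abs(c[:,1]+.385)<.06)&(c[:,2]>.03)&(c[:,2]<.06)]; print('stem in tray',len(k),np.percentile(k,[2,50,98],axis=0) if len(k) else '')
s.to([.55,-.05,.21],Rt(-179),.52); s.to([.587,.205,.21],Rt(-178.5),.52); s.row(s.p,s.r,.52); s.out()
```

```text
t 56.95 meas [ 0.4227 -0.3838  0.1581] cmd [ 0.4227 -0.3838  0.1581] angerr 0.0 w 0.0443 F [ 1.3 -1.4 -0.7] T [-0.1  -0.28  0.03] q6 0.42
stem in tray 2077 [[ 0.40992147 -0.41155314  0.03281447]
 [ 0.42361497 -0.37521413  0.04153264]
 [ 0.43639029 -0.34018401  0.04472377]]
[{"xyz":[-0.017,0.041,-0.006],"rotation":[0.0,0.0,0.1],"hand":0.52},{"xyz":[-0.017,0.042,-0.007],"rotation":[0.0,0.0,0.1],"hand":0.52},{"xyz":[-0.017,0.041,-0.006],"rotation":[0.0,0.0,0.0],"hand":0.52},{"xyz":[-0.017,0.041,-0.007],"rotation":[0.0,0.0,0.1],"hand":0.52},{"xyz":[-0.017,0.041,-0.006],"rotation":[0.0,0.0,0.1],"hand":0.52}]
[{"xyz":[-0.017,0.042,-0.007],"rotation":[0.0,0.0,0.1],"hand":0.52},{"xyz":[-0.017,0.041,-0.006],"rotation":[0.0,0.1,0.1],"hand":0.52},{"xyz":[-0.016,0.042,-0.007],"rotation":[0.0,0.0,0.1],"hand":0.52},{"xyz":[-0.007,0.042,0.0],"rotation":[0.0,0.0,-0.1],"hand":0.52},{"xyz":[-0.007,0.043,0.0],"rotation":[0.0,0.0,-0.1],"hand":0.52}]
[{"xyz":[-0.007,0.042,0.0],"rotation":[0.0,0.0,-0.1],"hand":0.52},{"xyz":[-0.007,0.042,0.0],"rotation":[0.0,0.0,-0.1],"hand":0.52},{"xyz":[-0.007,0.042,0.0],"rotation":[0.0,0.0,0.0],"hand":0.52},{"xyz":[-0.008,0.043,0.0],"rotation":[0.0,0.0,-0.1],"hand":0.52},{"xyz":[0.0,0.0,0.0],"rotation":[0.0,0.0,0.0],"hand":0.52}]
end cmd [0.5874 0.2052 0.21  ]
```

carry_out:
  plan:
    - {"xyz":[-0.017,0.041,-0.006],"rotation":[0,0,0.1],"hand":0.52}
    - {"xyz":[-0.017,0.042,-0.007],"rotation":[0,0,0.1],"hand":0.52}
    - {"xyz":[-0.017,0.041,-0.006],"rotation":[0,0,0],"hand":0.52}
    - {"xyz":[-0.017,0.041,-0.007],"rotation":[0,0,0.1],"hand":0.52}
    - {"xyz":[-0.017,0.041,-0.006],"rotation":[0,0,0.1],"hand":0.52}

```text
t: 57.5
ee_pos: [0.5031, -0.1741, 0.189]
eef_rot: [-0.034, 3.139, -0.0]
ft_force: [1.3, -0.1, 0.1]
grip_width: 0.0446
```

carry_out:
  plan:
    - {"xyz":[-0.017,0.042,-0.007],"rotation":[0,0,0.1],"hand":0.52}
    - {"xyz":[-0.017,0.041,-0.006],"rotation":[0,0,0.1],"hand":0.52}
    - {"xyz":[-0.016,0.042,-0.007],"rotation":[0,0,0.1],"hand":0.52}
    - {"xyz":[-0.007,0.042,0],"rotation":[0,0,-0.1],"hand":0.52}
    - {"xyz":[-0.007,0.043,0],"rotation":[0,0,-0.1],"hand":0.52}

```text
t: 58.0
ee_pos: [0.5629, 0.0374, 0.2087]
eef_rot: [-0.032, 3.139, 0.001]
ft_force: [1.2, -0.6, -0.1]
grip_width: 0.0444
```

carry_out:
  plan:
    - {"xyz":[-0.007,0.042,0],"rotation":[0,0,-0.1],"hand":0.52}
    - {"xyz":[-0.007,0.042,0],"rotation":[0,0,-0.1],"hand":0.52}
    - {"xyz":[-0.007,0.042,0],"rotation":[0,0,0],"hand":0.52}
    - {"xyz":[-0.008,0.043,0],"rotation":[0,0,-0.1],"hand":0.52}
    - {"xyz":[0,0,0],"rotation":[0,0,0],"hand":0.52}

```text
t: 58.5
ee_pos: [0.5883, 0.2096, 0.2076]
eef_rot: [-0.046, 3.14, 0.001]
ft_force: [-0.3, -0.7, -1.6]
grip_width: 0.0444
```

```bash
python3 parts.py
python3 - <<'E'
from plan import *
s=Plan(sync=True); s.to([.5878,.2065,.15],None,.52,n=2); s.to([.5878,.2065,.099],None,.52,n=2); s.out()
E
```

```text
t 58.5 meas [0.5883 0.2096 0.2076] cmd [0.5883 0.2096 0.2076] angerr 0.0 w 0.0444 F [-0.3 -0.7 -1.6] T [-0.09 -0.03  0.04] q6 -0.63
part ctr 0.5888688049316406 0.20425566101074216 size (29.347700119018555, 62.643306732177734) ang 2.726310968399048 n 2600 x [0.5748 0.6033] y [0.1773 0.2345] ztop 0.15365297817392828
floor z 0.11238179447717218 22775
part_a [(0.69, array([255., 185.]), array([0.5884, 0.199 , 0.1526]))]
part_b [(0.69, array([255., 185.]), array([0.5884, 0.199 , 0.1526]))]
t 58.65 meas [0.5875 0.2052 0.2079] cmd [0.5875 0.2052 0.2079] angerr 0.0 w 0.0442 F [-0.3 -0.4  0.5] T [-0.05  0.03 -0.03] q6 -0.62
[{"xyz":[0.0,0.001,0.029],"rotation":[0.0,0.0,0.0],"hand":0.52},{"xyz":[0.0,0.0,0.029],"rotation":[0.0,0.0,0.0],"hand":0.52},{"xyz":[0.0,0.0,0.025],"rotation":[0.0,0.0,0.0],"hand":0.52},{"xyz":[0.0,0.0,0.026],"rotation":[0.0,0.0,0.0],"hand":0.52}]
end cmd [0.5876 0.2061 0.0989]
```

carry_out:
  plan:
    - {"xyz":[-0.001,0.001,0.029],"rotation":[0,0,0],"hand":0.52}
    - {"xyz":[0,0,0.029],"rotation":[0,0,0],"hand":0.52}
    - {"xyz":[0,0,0.025],"rotation":[0,0,0],"hand":0.52}
    - {"xyz":[0,0,0.026],"rotation":[0,0,0],"hand":0.52}

```text
t: 59.05
ee_pos: [0.5889, 0.2047, 0.0987]
eef_rot: [-0.038, 3.14, 0.001]
ft_force: [0.1, -0.0, 0.7]
grip_width: 0.0445
```

carry_out:
  plan:
    - {"xyz":[0,0,0],"rotation":[0,0,0],"hand":0}
    - {"xyz":[0,0,0],"rotation":[0,0,0],"hand":0}
    - {"xyz":[0,0,0],"rotation":[0,0,0],"hand":0}
    - {"xyz":[0,0,-0.015],"rotation":[0,0,0],"hand":0}
  force: 60

```text
t: 59.45
ee_pos: [0.588, 0.2056, 0.1136]
eef_rot: [0.039, -3.141, 0.001]
ft_force: [-0.3, 0.3, -2.5]
grip_width: 0.0273
```

carry_out:
  plan:
    - {"xyz":[0,0,-0.03],"rotation":[0,0,0],"hand":0}
    - {"xyz":[0,0,-0.04],"rotation":[0,0,0],"hand":0}
    - {"xyz":[0,0,0],"rotation":[0,0,0],"hand":0}

```text
t: 59.75
ee_pos: [0.5922, 0.2076, 0.1918]
eef_rot: [-0.041, 3.13, 0.008]
ft_force: [0.2, 0.3, -1.4]
grip_width: 0.0272
```

```bash
cat > held.py <<'E'
from plan import *
s=Plan(sync=True); p=shot('wrist'); c=cloud(p); d=(c-s.p)@s.r.as_matrix()
k=d[(abs(d[:,0])<.012)&(abs(d[:,1])<.06)&(d[:,2]>-.06)&(d[:,2]<.03)]; print(len(k),np.percentile(k,[2,50,98],axis=0) if len(k) else '')
E
python3 held.py
python3 - <<'E'
from plan import *
s=Plan(sync=True); s.to([.57,-.05,.18],None,0); s.to([.52,-.388,.09],Rt(-178.4),0); s.row(s.p,s.r,0); s.out()
E
```

```text
t 59.75 meas [0.5922 0.2076 0.1918] cmd [0.5922 0.2076 0.1918] angerr 0.0 w 0.0272 F [ 0.2  0.3 -1.4] T [ 0.04 -0.12 -0.02] q6 -0.62
8389 [[-0.01141434 -0.03205754 -0.05651547]
 [-0.00011967 -0.00862388 -0.05465345]
 [ 0.01142558  0.02881861 -0.02380051]]
t 59.8 meas [0.5908 0.2072 0.1888] cmd [0.5908 0.2072 0.1888] angerr 0.0 w 0.0274 F [-0.4  0.5 -3.4] T [ 0.01  0.01 -0.05] q6 -0.62
[{"xyz":[0.005,-0.043,0.001],"rotation":[0.0,0.0,0.0],"hand":0},{"xyz":[0.004,-0.043,0.002],"rotation":[0.0,0.0,0.0],"hand":0},{"xyz":[0.005,-0.042,0.001],"rotation":[0.0,0.0,0.0],"hand":0},{"xyz":[0.004,-0.043,0.001],"rotation":[0.0,0.0,0.0],"hand":0},{"xyz":[0.005,-0.043,0.001],"rotation":[0.0,0.0,0.0],"hand":0}]
[{"xyz":[0.004,-0.043,0.002],"rotation":[0.0,0.0,0.0],"hand":0},{"xyz":[0.007,-0.042,0.011],"rotation":[0.0,0.1,0.0],"hand":0},{"xyz":[0.008,-0.042,0.011],"rotation":[0.1,0.0,0.0],"hand":0},{"xyz":[0.007,-0.042,0.011],"rotation":[0.0,0.1,0.0],"hand":0},{"xyz":[0.008,-0.042,0.011],"rotation":[0.0,0.0,-0.1],"hand":0}]
[{"xyz":[0.007,-0.042,0.011],"rotation":[0.0,0.1,0.0],"hand":0},{"xyz":[0.008,-0.042,0.011],"rotation":[0.1,0.0,0.0],"hand":0},{"xyz":[0.007,-0.042,0.011],"rotation":[0.0,0.1,0.0],"hand":0},{"xyz":[0.008,-0.042,0.012],"rotation":[0.0,0.1,0.0],"hand":0},{"xyz":[0.0,0.0,0.0],"rotation":[0.0,0.0,0.0],"hand":0}]
end cmd [ 0.5199 -0.3876  0.0895]
```

carry_out:
  plan:
    - {"xyz":[0.005,-0.043,0.001],"rotation":[0,0,0],"hand":0}
    - {"xyz":[0.004,-0.043,0.002],"rotation":[0,0,0],"hand":0}
    - {"xyz":[0.005,-0.042,0.001],"rotation":[0,0,0],"hand":0}
    - {"xyz":[0.004,-0.043,0.001],"rotation":[0,0,0],"hand":0}
    - {"xyz":[0.005,-0.043,0.001],"rotation":[0,0,0],"hand":0}

```text
t: 60.3
ee_pos: [0.5705, -0.0099, 0.178]
eef_rot: [-0.041, 3.14, 0.0]
ft_force: [0.9, 0.7, -1.7]
grip_width: 0.0274
```

carry_out:
  plan:
    - {"xyz":[0.004,-0.043,0.002],"rotation":[0,0,0],"hand":0}
    - {"xyz":[0.007,-0.042,0.011],"rotation":[0,0.1,0],"hand":0}
    - {"xyz":[0.008,-0.042,0.011],"rotation":[0.1,0,0],"hand":0}
    - {"xyz":[0.007,-0.042,0.011],"rotation":[0,0.1,0],"hand":0}
    - {"xyz":[0.008,-0.042,0.011],"rotation":[0,0,-0.1],"hand":0}

```text
t: 60.8
ee_pos: [0.542, -0.2218, 0.1319]
eef_rot: [0.043, -3.139, 0.003]
ft_force: [1.6, 0.9, -2.2]
grip_width: 0.0271
```

carry_out:
  plan:
    - {"xyz":[0.007,-0.042,0.011],"rotation":[0,0.1,0],"hand":0}
    - {"xyz":[0.008,-0.042,0.011],"rotation":[0.1,0,0],"hand":0}
    - {"xyz":[0.007,-0.042,0.011],"rotation":[0,0.1,0],"hand":0}
    - {"xyz":[0.008,-0.042,0.012],"rotation":[0,0.1,0],"hand":0}
    - {"xyz":[0,0,0],"rotation":[0,0,0],"hand":0}

```text
t: 61.3
ee_pos: [0.5143, -0.3928, 0.0852]
eef_rot: [0.035, -3.13, 0.004]
ft_force: [-0.5, 0.7, -3.4]
grip_width: 0.0273
```

```bash
python3 held.py
python3 - <<'E'
from plan import *
s=Plan(sync=True); s.to([.52,-.388,.02],Rt(-178.4),0,n=3); s.to([.52,-.388,-.008],None,0,n=2);s.out()
E
```

```text
t 61.3 meas [ 0.5143 -0.3928  0.0852] cmd [ 0.5143 -0.3928  0.0852] angerr 0.0 w 0.0273 F [-0.5  0.7 -3.4] T [0.13 0.07 0.  ] q6 0.37
8374 [[-0.01138375 -0.03200676 -0.05643485]
 [-0.00011605 -0.00866442 -0.05458128]
 [ 0.01142076  0.0289146  -0.02373566]]
t 61.35 meas [ 0.515  -0.3911  0.086 ] cmd [ 0.515  -0.3911  0.086 ] angerr 0.0 w 0.0272 F [-1.1 -0.2 -2.8] T [ 0.07 -0.03 -0.  ] q6 0.36
[{"xyz":[-0.002,0.001,0.022],"rotation":[0.0,-0.2,-0.1],"hand":0},{"xyz":[-0.002,0.001,0.022],"rotation":[-0.1,-0.2,-0.1],"hand":0},{"xyz":[-0.002,0.001,0.022],"rotation":[0.0,-0.2,-0.1],"hand":0},{"xyz":[0.0,0.0,0.014],"rotation":[0.0,0.0,0.0],"hand":0},{"xyz":[0.001,0.0,0.014],"rotation":[0.0,0.0,0.0],"hand":0}]
end cmd [ 0.5195 -0.3881 -0.008 ]
```

carry_out:
  plan:
    - {"xyz":[-0.002,0.001,0.022],"rotation":[0,-0.2,-0.1],"hand":0}
    - {"xyz":[-0.002,0.001,0.022],"rotation":[-0.1,-0.2,-0.1],"hand":0}
    - {"xyz":[-0.002,0.001,0.022],"rotation":[0,-0.2,-0.1],"hand":0}
    - {"xyz":[0,0,0.014],"rotation":[0,0,0],"hand":0}
    - {"xyz":[0.001,0,0.013],"rotation":[0,0,0],"hand":0}

```text
t: 61.85
ee_pos: [0.522, -0.3856, -0.0057]
eef_rot: [-0.052, 3.138, -0.003]
ft_force: [0.4, 0.3, -1.9]
grip_width: 0.0274
```

carry_out:
  plan:
    - {"xyz":[0,0,0.002],"rotation":[0,0,0],"hand":0}
    - {"xyz":[0,0,0.001],"rotation":[0,0,0],"hand":0}

```text
t: 62.05
ee_pos: [0.5219, -0.3862, -0.0081]
eef_rot: [-0.052, 3.138, -0.003]
ft_force: [-0.2, 0.1, -2.2]
grip_width: 0.0273
```

carry_out:
  plan:
    - {"xyz":[0,0,0.003],"rotation":[0,0,0],"hand":0}
    - {"xyz":[0,0,0.001],"rotation":[0,0,0],"hand":0}
    - {"xyz":[0,0,0],"rotation":[0,0,0],"hand":0.45}
    - {"xyz":[0,0,0],"rotation":[0,0,0],"hand":0.52}
    - {"xyz":[0,0,-0.02],"rotation":[0,0,0],"hand":0.52}

```text
t: 62.55
ee_pos: [0.5201, -0.3855, 0.0059]
eef_rot: [0.05, -3.14, 0.0]
ft_force: [-0.5, -1.5, -0.5]
grip_width: 0.0442
```

carry_out:
  plan:
    - {"xyz":[0,0,-0.045],"rotation":[0,0,0],"hand":0.52}
    - {"xyz":[0,0,-0.05],"rotation":[0,0,0],"hand":0.52}
    - {"xyz":[0,0,-0.05],"rotation":[0,0,0],"hand":0.52}
    - {"xyz":[0,0.03,-0.04],"rotation":[0,0,0],"hand":0.52}
    - {"xyz":[0,0.03,-0.04],"rotation":[0,0,0],"hand":0.52}

```text
t: 63.05
ee_pos: [0.5188, -0.3257, 0.235]
eef_rot: [-0.049, 3.137, -0.004]
ft_force: [1.8, 0.6, -0.2]
grip_width: 0.0445
```

carry_out:
  plan:
    - {"xyz":[0,0,-0.03],"rotation":[0,0,0],"hand":0.52}
    - {"xyz":[0,0,0],"rotation":[0,0,0],"hand":0.52}
    - {"xyz":[0,0,0],"rotation":[0,0,0],"hand":0.52}

```text
t: 63.35
ee_pos: [0.5193, -0.3256, 0.2638]
eef_rot: [-0.051, 3.136, -0.004]
ft_force: [-0.4, -1.0, -1.3]
grip_width: 0.0442
```

```bash
cat > fin.py <<'E'
from plan import *
np.set_printoptions(precision=4,suppress=True)
s=Plan(sync=True); p=shot('wrist'); c=cloud(p); q=shot('scene')
for nm,x in (('stem',.4235),('caliper',.5215)):
    k=c[(abs(c[:,0]-x)<.035)&(abs(c[:,1]+.385)<.07)&(c[:,2]>.03)&(c[:,2]<.06)]; print(nm,len(k),np.percentile(k,[2,50,98],axis=0).tolist() if len(k) else '')
C=np.vstack([c,cloud(q)])
for n,C in (('wrist',c),('scene',cloud(q)),('top',cloud(shot('top')))):
    h=C[(C[:,0]>.40)&(C[:,0]<.63)&(C[:,1]>-.27)&(C[:,1]<-.11)&(C[:,2]>.045)&(C[:,2]<.053)]; k=C[(C[:,0]>.40)&(C[:,0]<.66)&(C[:,1]>-.29)&(C[:,1]<-.08)&(C[:,2]>.071)&(C[:,2]<.082)]
    print(n,'hub',len(h),np.median(h,0) if len(h) else '','knob',len(k),np.median(k,0) if len(k) else '')
C=cloud(q); w=C[(C[:,0]>.45)&(C[:,0]<.66)&(C[:,1]>.25)&(C[:,1]<.37)&(C[:,2]>.15)&(C[:,2]<.30)]; m=np.polyfit(w[:,2],w[:,1],1); print('lid',len(w),np.arctan2(1,-m[0]))
w=C[(C[:,0]>.385)&(C[:,0]<.415)&(C[:,1]>.17)&(C[:,1]<.31)&(C[:,2]>.08)&(C[:,2]<.2)]; print('rod',len(w),np.arctan(np.polyfit(w[:,1],w[:,2],1)[0]))
w=C[(C[:,0]>.47)&(C[:,0]<.66)&(C[:,1]>.18)&(C[:,1]<.25)&(C[:,2]>.05)]; print('basket z',np.percentile(w[:,2],[5,50,95]))
a=cv2.resize(q['image'][60:350,80:400,::-1],(640,580),interpolation=3); cv2.imwrite('pics/fin.png',a)
E
python3 fin.py
```

```text
t 63.35 meas [ 0.5193 -0.3256  0.2638] cmd [ 0.5193 -0.3256  0.2638] angerr 0.0 w 0.0442 F [-0.4 -1.  -1.3] T [-0.02  0.04 -0.04] q6 0.27
stem 1466 [[0.4103165428586742, -0.4100186943978455, 0.03145638878783802], [0.4250348254446779, -0.37388803613474775, 0.04102295717945268], [0.4371251201104583, -0.33793724899913125, 0.04478700041583863]]
caliper 1005 [[0.5082360132586291, -0.40354442098563736, 0.03827647456435727], [0.5215953471385457, -0.38048342434500454, 0.04275619633477534], [0.5349104833056588, -0.355396329327269, 0.044942239916219005]]
wrist hub 715 [ 0.4905 -0.2047  0.0481] knob 284 [ 0.5586 -0.1839  0.0754]
scene hub 113 [ 0.4919 -0.202   0.0493] knob 47 [ 0.5617 -0.1824  0.0768]
top hub 0  knob 0 
lid 1209 1.2473897703852612
rod 116 0.436536564763504
basket z [0.1109 0.1139 0.1175]
```

View pics/fin.png

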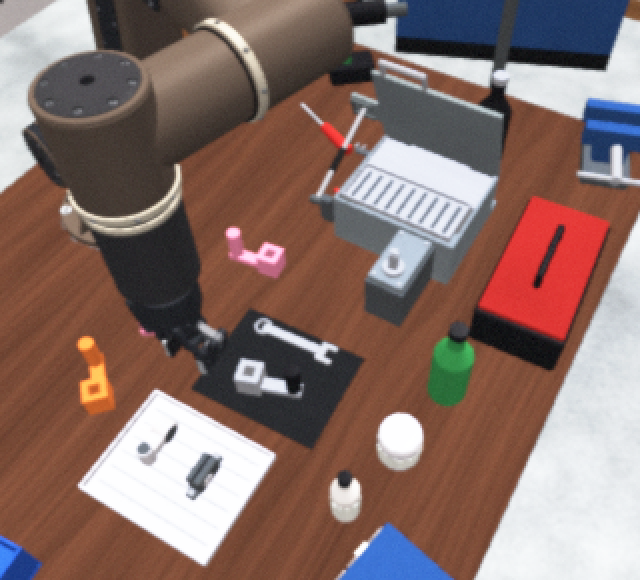

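```bash
python3 -c "
from station import order
print(order.job_done())"
```

```text
the job is handed in; nothing more can be done
None
```

The washer is emptied and the job was handed in at about 63 s of robot time; no verdict is reported.

**What I did:**
- I raised the lid by its bar and swung the rod to its stop. I then fitted the steel crank and wound just under two turns while the lid sank onto the rod.
- With the lid resting, I wound on to about 25 rad.
- The crank went back on the mat. The two parts in the basket, a stem and a caliper, went into the drip tray.

**Last checks, from camera and depth readings:**
- **Lid and rod:** the lid stands at about 1.25 rad, resting on the rod. The rod reads about 0.44 rad.
- **Basket:** its floor is at 114 mm and it is empty.
- **Parts:** both are upright on the tray floor, with their tops at about 45 mm.
- **Crank:** it lies flat on the mat, hub at about (0.490, -0.205) and knob at about (0.559, -0.184).
- **Bystanders:** by eye, those in view stand where they were; I did not measure them.

**What failed or disagreed:**
- My first grip on the lid bar closed on nothing. The fingertips end about 27 mm short of the reported TCP, so I corrected for that from then on.
- Swinging the rod against its stop briefly put about 78 N on the wrist, under the 120 N limit.
- The lid took about 20 s to sink to 1.36 rad, longer than the text says.
- I got the shaft's turn from the crank's angle; nothing reads it directly.
- In the last check the top camera gave no reading of the crank. The wrist and scene cameras agreed on its place to about 3 mm.

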